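Pack filter cassettes into a stacking tray carrier

TASK

Build the filter carrier up on the steel base: first the tray with the round pockets, then the tray with the square pockets on top of it, then the plain cover, each fully home and level between the corner guides of the one below. On the way, before it is covered, load every round cassette on the bench flat and fully home into a round pocket and every square one into a square pocket, one per pocket. Leave the bottle, the jar and the dish where they are.

Things in the scene. Friction and masses are not known exactly. Their poses are not given: they have to be found in the camera images.
- base: Carrier base, fixed: a steel plate 200 x 106 mm on rubber feet, top face 18 mm above the bench, with four L-shaped corner guides (5 mm upright then flared outward, up to 29 mm above the bench) that take a 170 x 76 mm plate with 1.5 mm play on every side. Origin: centre of its underside on the bench; x along its long side, z up.
- base_seat (a point): Centre of the base's top face, 18 mm above the bench: the origin (underside centre) of the tray seated on it comes here, with the long axes parallel (either way round).
- round_tray: Round-pocket tray, loose, white plastic, 0.28 kg: a plate 170 x 76 x 12 mm with two round (47 mm diameter) pockets 5 mm deep in its top, and corner posts with flat tops 44 mm above its underside, each with an L-shaped guide up to 55 mm. About 187 x 93 mm over all. Origin: centre of the underside; x along the tray, z up. Same either way round.
- square_tray: Square-pocket tray, loose, white plastic, 0.28 kg: a plate 170 x 76 x 12 mm with two square (43 x 43 mm, sides along the tray's x and y) pockets 5 mm deep in its top, and corner posts with flat tops 44 mm above its underside, each with an L-shaped guide up to 55 mm. About 187 x 93 mm over all. Origin: centre of the underside; x along the tray, z up. Same either way round.
- cover: Cover, loose, white plastic: a flat plate 170 x 76 x 12 mm (long axis x), no pockets, no posts, with the same handle rib as the trays. Mass about 0.2 kg. Origin: centre of the underside.
- round_tray_seat (a point): Seat on top of this tray: 44 mm above the centre of its underside, level with its post tops. The underside centre of the plate stacked on it comes here, long axes parallel (either way round); the corner guides (5 mm upright, then flared outward) leave a 170 x 76 mm plate 1.5 mm play on every side.
- round_tray_pocket0 (a point): Centre of the floor of one pocket of this tray, 58 mm from the middle along the tray's -x, 7 mm above the underside and 5 mm below the plate's top; the underside centre of the cassette in it comes here.
- round_tray_pocket1 (a point): Centre of the floor of one pocket of this tray, 58 mm from the middle along the tray's +x, 7 mm above the underside and 5 mm below the plate's top; the underside centre of the cassette in it comes here.
- square_tray_seat (a point): Seat on top of this tray: 44 mm above the centre of its underside, level with its post tops. The underside centre of the plate stacked on it comes here, long axes parallel (either way round); the corner guides (5 mm upright, then flared outward) leave a 170 x 76 mm plate 1.5 mm play on every side.
- square_tray_pocket0 (a point): Centre of the floor of one pocket of this tray, 58 mm from the middle along the tray's -x, 7 mm above the underside and 5 mm below the plate's top; the underside centre of the cassette in it comes here.
- square_tray_pocket1 (a point): Centre of the floor of one pocket of this tray, 58 mm from the middle along the tray's +x, 7 mm above the underside and 5 mm below the plate's top; the underside centre of the cassette in it comes here.
- round0: Round filter cassette, grey plastic with a white filter face: 44 mm diameter, 18 mm thick, about 45 g, lying flat on the bench at the start. Origin: centre of the underside, z up. In a pocket it stands 13 mm proud of the plate. May be absent.
- square0: Square filter cassette, grey plastic with a white filter face: 40 x 40 mm (sides along its x and y), 18 mm thick, about 45 g, lying flat on the bench at the start. Origin: centre of the underside, z up. In a pocket it stands 13 mm proud of the plate. May be absent.
- round1: Round filter cassette, grey plastic with a white filter face: 44 mm diameter, 18 mm thick, about 45 g, lying flat on the bench at the start. Origin: centre of the underside, z up. In a pocket it stands 13 mm proud of the plate. May be absent.
- square1: Square filter cassette, grey plastic with a white filter face: 40 x 40 mm (sides along its x and y), 18 mm thick, about 45 g, lying flat on the bench at the start. Origin: centre of the underside, z up. In a pocket it stands 13 mm proud of the plate. May be absent.
- round_tray_handle (a point): Middle of the grey handle rib that stands up from the centre of this tray, 28 mm above the underside: 40 mm along x, 12 mm thick along y, from 12 to 40 mm above the underside, free on both sides. Its centre of mass is below it.
- square_tray_handle (a point): Middle of the grey handle rib that stands up from the centre of this tray, 28 mm above the underside: 40 mm along x, 12 mm thick along y, from 12 to 40 mm above the underside, free on both sides. Its centre of mass is below it.
- cover_handle (a point): Middle of the grey handle rib that stands up from the centre of this cover, 28 mm above the underside: 40 mm along x, 12 mm thick along y, from 12 to 40 mm above the underside, free on both sides. Its centre of mass is below it.
- reagent: Bystander: amber reagent bottle, 72 mm diameter, 160 mm tall. Leave it alone. Origin: centre of its underside.
- jar: Bystander: white jar, 66 mm diameter, 90 mm tall. Leave it alone. Origin: centre of its underside.
- dish: Bystander: white ceramic dish, 100 mm diameter, 35 mm tall. Leave it alone. Origin: centre of its underside.
Mind the look-alikes: they are no part of the job. Leave any purple or red look-alike of the round1 alone.

How it is judged:
By the outcome, as a careful person would: the job done as asked, in the order asked, and still so for the second after the job is handed in, with the robot touching nothing.
Of round0, round1, square0, square1 only 3 to 4 are there at a start; the rules pass over those that are not, and their reading is None.
At some moment in a run one of round0, round1, square0, square1, cover may be knocked a few centimetres aside while the robot is not near it.
It also fails if it takes over 208 s, if anything falls off the work surface, if the arm or the gripper's body presses on something with over 40 N, if the wrist force passes 120 N, or if a joint passes its speed limit or range.

ROBOT

A 6-joint arm with a two-finger parallel gripper is mounted at the origin on the work surface. World frame = base frame: x ahead of the robot, y to its left, z up, the work surface at z = 0. Lengths are in mm, angles in rad, forces in N, time in s.
With the tool pointing down it reaches from about 325 to 850 mm from the base axis. Payload 15.5 kg.
Tool frame: the origin (TCP) lies at the very end of the fingers, on their centre line; the grasp point (between the pads) lies behind it (arm.grip_point_offset is the z of the grasp point in the tool frame, in mm); z points along the fingers, y is the direction in which the jaws open and shut (so a half turn about z gives the same grasp; the last joint's range is limited). The gripper opens to 91 mm and grips with 3 to 60 N. Pads are 32 mm wide; open, the fingers measure 118 mm over their backs; the gripper's body (76 mm by 178 mm) begins 60 mm behind the grasp point.
Start: joints at [1.095, 0.494, 1.345, -0, 1.302, -0.096], TCP at [232.285, 580.233, 213.915] pointing down, gripper open.
Joint ranges: [-2.91, 2.91], [-0.82, 2.16], [0.22, 2.67], [-1.22, 4.37], [0.12, 2.79], [-3.08, 3.08]. Speed limits (rad/s): [1.89, 1.89, 2.57, 3.01, 3.01, 3.01].

INTERFACE

Orientations are given as a unit quaternion [x, y, z, w].
In Python, from bench import observe, optics, job, arm gives the robot as it stands. The module is installed in compiled form; this text tells all that it offers.
- The arm moves only by the tool jog_arm, never from a script. Its arguments are lists of equal length, an entry for each row: "xyz": the shift along the tool's x, y, z in m, a list of three; "twist": the turn, a rotation vector about the tool's x, y, z in degrees, a list of three; "claw": the finger opening in m, from 0 to 0.0912. A call has exactly 8 rows; each row is the pose to reach, as a shift and turn from the pose commanded when the call began, along the tool's axes at that moment; what a row does not reach only later rows make up. A row lasts 1/12 s, in which the tool goes at most 41.7 mm and 7.16 degrees, less where a joint would pass 70% of its speed; a pose out of reach is approached as far as the arm can. A call with a gripper value outside its range is refused whole. The fingers move at their own pace and stop on an object; "grip_force" is the grip in N (left out, the last holds). Time passes only in rows, so rows that repeat a pose let the fingers close, or fill a call up. It gives the time, the measured TCP pose, the force and the opening at its end, in the units of the state.
- observe(): the state, without advancing time (a new reading comes with each control period).
- optics.get_image(name): name is "side" or "top"; returns (picture, depth): 400x640x3 uint8, blue, green, red; 400x640 float32, mm along the optical axis (not along the pixel's ray), 0 where there is no reading.
- optics.camera_params(name): a dict with "camera_matrix" (3x3 intrinsics, pixels), "R" (3x3) and "t" (3): a world point X has camera coordinates R X + t. Camera axes: x right, y down, z forward; pixel columns grow to the right and rows downward; lengths in mm; the calibration is good to about 2 mm. A picture is of the moment at which its call begins. camera_params takes no time and is no camera call.
- job.job_done(): hands the job in, once; it reports no verdict.
Trained networks look in the newest picture that a camera, given by its name, has taken for a name from the list of things; names that differ only in an ending like _2 or _b are one class to them, and where a whole thing is asked for, a point or a joint stands for the part that bears it (a point fixed in the world has none). Each returns a list of dicts, best first, with "p" (0 to 1); they miss things now and then, are a little off and sometimes report something else, mostly with a low value. They report only what shows in the picture. A call takes as long as a camera call. They do not tell look-alikes from the thing itself.
- optics.regions_of(camera, target): "pixels" (400x640 bool, what is visible of it) and "extent" ([left, top, right, bottom] in pixels, round what is visible of it).
- optics.landmark_of(camera, target): "position" ([column, row] in pixels: a listed point, or the origin of a listed thing).
The state is a dict: "time": time; "qpos": joint angles; "joint_vel": joint speeds; "tau": joint torques, N m; "position": TCP position; "ee_rot": TCP orientation; "ft_force": force on the tool from outside, world axes, zero at the start; "wrist_torque": the same for the moment, N m; "finger_gap": finger opening in mm.
Only numpy, scipy, OpenCV 4.12 (cv2) and the standard library are available. Lean on these libraries where they do the work, as an engineer would, in place of code of your own. Each camera call takes 0.05 s, during which the arm holds its last target.

## Working session

There is one attempt and no reset: what is moved stays moved. The work goes in short steps, Python scripts to look and compute and a tool call to move; the robot and the scene stay as the last step left them, time stands still between calls to the robot, and variables do not carry over. Pictures are saved under pics/ and viewed, and the job is handed in when it is done.

Besides the shell and the picture viewer there is one more tool, called after "Call:" as a command line: name --argument value ..., lists and objects as JSON in quotes. jog_arm: Moves the arm, as the interface text tells. Its arguments: {"type":"object","properties":{"xyz":{"type":"array","items":{"type":"array","items":{"type":"number"}}},"twist":{"type":"array","items":{"type":"array","items":{"type":"number"}}},"claw":{"type":"array","items":{"type":"number"}},"grip_force":{"type":"number"}},"required":["xyz","twist","claw"]}

```bash
mkdir -p pics; ls; python3 - <<'E'
from bench import observe, optics, job, arm
import cv2
print(observe()); print(arm.grip_point_offset, [a for a in dir(arm) if a[0]!='_'])
for n in ("side","top"):
    im,d=optics.get_image(n); cv2.imwrite(f"pics/{n}0.png",im); p=optics.camera_params(n); print(n,p)
E
```

```text
pics
{'time': 0.0, 'qpos': array([ 1.09449880e+00,  4.94157069e-01,  1.34612234e+00, -7.16939797e-06,
        1.30250625e+00, -9.55162116e-02]), 'joint_vel': array([ 0.00053589, -0.00165784,  0.00108542,  0.00051346,  0.00119279,
       -0.00055535]), 'tau': array([ 2.44880313e-03, -8.78820777e+01, -3.81863129e+01,  7.07650208e-02,
        5.32105006e-02, -1.74339220e-04]), 'position': array([232.11363085, 579.89375076, 213.35748524]), 'ee_rot': array([ 1.89241539e-01,  9.81930387e-01, -5.73260505e-04, -1.64913874e-04]), 'ft_force': array([ 0.42748025,  0.24904023, -0.78167732]), 'wrist_torque': array([-0.04979547,  0.01305284, -0.01435455]), 'finger_gap': 91.39723025983528}
-18.8 ['IKError', 'grip_point_offset']
side {'camera_matrix': array([[408.86707731,   0.        , 319.8461115 ],
       [  0.        , 408.86707731, 196.20197361],
       [  0.        ,   0.        ,   1.        ]]), 'R': array([[ 0.99657588, -0.08237611, -0.00711967],
       [-0.05418709, -0.58564918, -0.80875138],
       [ 0.06245217,  0.80636791, -0.58810757]]), 't': array([-484.79572766,   83.53114639, 1198.14892919])}
top {'camera_matrix': array([[373.65410892,   0.        , 319.48768851],
       [  0.        , 373.65410892, 198.85764998],
       [  0.        ,   0.        ,   1.        ]]), 'R': array([[ 0.00786905, -0.99993523,  0.00822296],
       [-0.99507302, -0.008643  , -0.09876734],
       [ 0.09883201, -0.00740524, -0.99507658]]), 't': array([ -13.22550299,  480.57343552, 1158.39711895])}
```

View pics/side0.png

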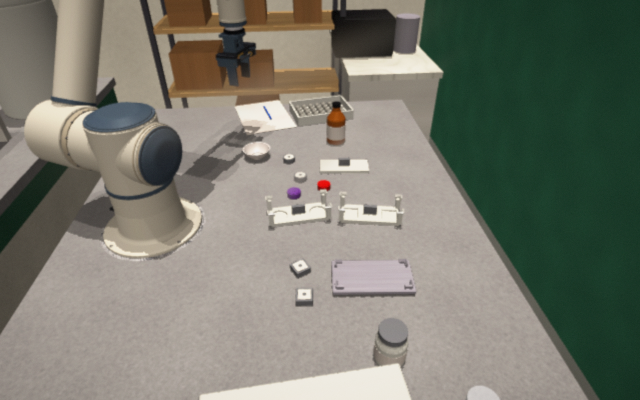

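View pics/top0.png

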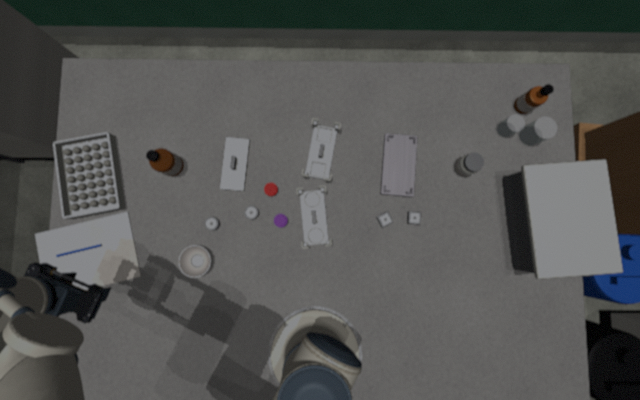

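```bash
cat > h.py <<'E'
from bench import observe, optics, job, arm
import cv2, numpy as np
from scipy.spatial.transform import Rotation as Ro
def P(n):
    p=optics.camera_params(n); return p["camera_matrix"],p["R"],p["t"]
def back(n,uv,z):  # pixels -> world at height z
    K,R,t=P(n); uv=np.atleast_2d(np.asarray(uv,float))
    d=(np.linalg.inv(K)@np.c_[uv,np.ones(len(uv))].T).T@R
    C=-R.T@t; s=(z-C[2])/d[:,2]; return C+s[:,None]*d
def proj(n,X):
    K,R,t=P(n); x=(K@(R@np.atleast_2d(X).T+t[:,None])).T; return x[:,:2]/x[:,2:]
def cloud(n,d):
    K,R,t=P(n); v,u=np.mgrid[:400,:640]
    c=np.stack([(u-K[0,2])/K[0,0]*d,(v-K[1,2])/K[1,1]*d,d],-1); return (c-t)@R
def tri(uv1,uv2): # side, top
    A=[];b=[]
    for n,uv in(("side",uv1),("top",uv2)):
        K,R,t=P(n); M=K@np.c_[R,t]
        for i in (0,1):
            r=M[i]-uv[i]*M[2]; A.append(r[:3]);b.append(-r[3])
    return np.linalg.lstsq(np.array(A),np.array(b),rcond=None)[0]
def crop(n,im,x0,y0,x1,y1,name):
    s=min(800/(x1-x0),600/(y1-y0)); cv2.imwrite("pics/"+name+".png",cv2.resize(im[y0:y1,x0:x1],None,fx=s,fy=s,interpolation=cv2.INTER_CUBIC))
E
python3 - <<'E'
from h import *
a=cv2.imread('pics/side0.png');b=cv2.imread('pics/top0.png')
crop('s',a,225,130,425,310,'s0z');crop('t',b,195,110,435,270,'t0z')
np.set_printoptions(precision=1,suppress=True)
for n in("side","top"):
    im,d=optics.get_image(n); np.save(f'd_{n}.npy',d); np.save(f'i_{n}.npy',im)
for t in ["round_tray","square_tray","cover","base","round0","square0","round_tray_handle","square_tray_handle","cover_handle","round_tray_pocket0","square_tray_pocket0"]:
    r={}
    for n in("side","top"):
        r[n]=optics.landmark_of(n,t); print(t,n,[(x['position'],round(x['p'],2)) for x in r[n]])
    if r['side'] and r['top']: print('   ',tri(r['side'][0]['position'],r['top'][0]['position']))
E
```

```text
round_tray side [([296.9, 216.6], 0.68)]
round_tray top [([315.0, 215.6], 0.72), ([232.4, 164.0], 0.44)]
    [422.7   4.3  -3.3]
square_tray side [([369.0, 219.0], 0.83)]
square_tray top [([320.7, 151.0], 0.97), ([462.8, 166.8], 0.32)]
    [638.7 -12.1 -15. ]
cover side [([346.1, 165.3], 0.81)]
cover top [([237.5, 164.0], 0.73), ([307.4, 196.3], 0.27)]
    [596.7 255.6  11.6]
base side [([373.5, 279.9], 0.8), ([370.2, 205.9], 0.22)]
base top [([394.3, 165.8], 0.87), ([314.6, 216.3], 0.73)]
    [ 599.4 -255.9  -14.8]
round0 side [([287.5, 159.3], 0.69), ([326.4, 188.7], 0.59), ([291.4, 196.4], 0.59), ([296.4, 180.1], 0.57)]
round0 top [([253.5, 212.9], 0.74), ([282.0, 222.6], 0.66), ([270.7, 191.8], 0.62), ([215.9, 221.6], 0.59), ([232.7, 161.1], 0.38)]
    [412.5 185.5  91.3]
square0 side [([299.9, 270.8], 0.84), ([304.3, 299.1], 0.76), ([346.4, 163.5], 0.37)]
square0 top [([386.9, 218.1], 0.76), ([411.4, 219.0], 0.69)]
    [ 419.5 -225.9    4.6]
round_tray_handle side [([296.7, 207.6], 0.95)]
round_tray_handle top [([311.1, 215.4], 0.84), ([319.5, 154.3], 0.45)]
    [422.8  16.6  21.4]
square_tray_handle side [([367.6, 210.0], 0.74)]
square_tray_handle top [([323.1, 149.8], 0.91), ([197.3, 259.4], 0.31)]
    [631.8 -19.3  26. ]
cover_handle side [([343.8, 159.5], 0.82), ([299.6, 180.2], 0.69)]
cover_handle top [([231.7, 159.4], 0.79), ([251.7, 211.8], 0.7), ([325.7, 135.3], 0.44)]
    [598.2 271.   27.7]
round_tray_pocket0 side [([279.6, 215.9], 0.92), ([317.4, 214.3], 0.77), ([370.2, 203.1], 0.28)]
round_tray_pocket0 top [([313.8, 232.7], 0.85), ([306.6, 196.3], 0.7)]
    [369.6   7.7   0.3]
square_tray_pocket0 side [([388.3, 215.6], 0.8), ([348.8, 212.7], 0.59)]
square_tray_pocket0 top [([316.2, 168.0], 0.91), ([324.3, 134.4], 0.75), ([198.7, 259.9], 0.69), ([171.5, 167.8], 0.47)]
    [645.9  -6.4 -15.2]
```

View pics/s0z.png

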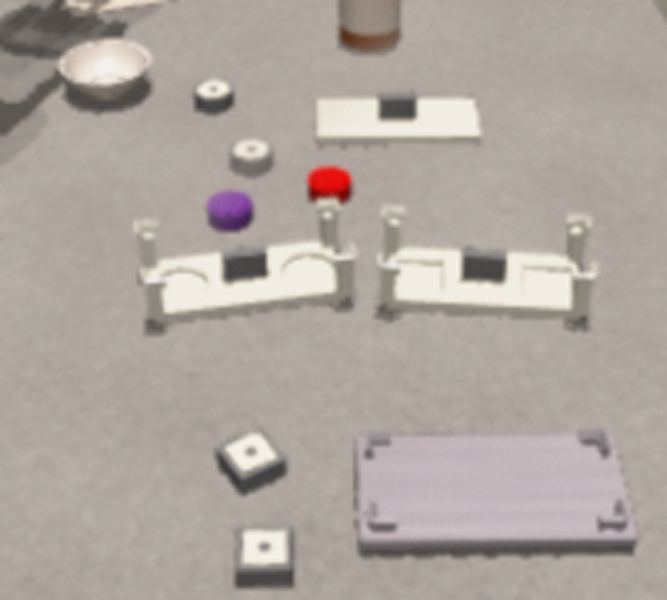

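View pics/t0z.png

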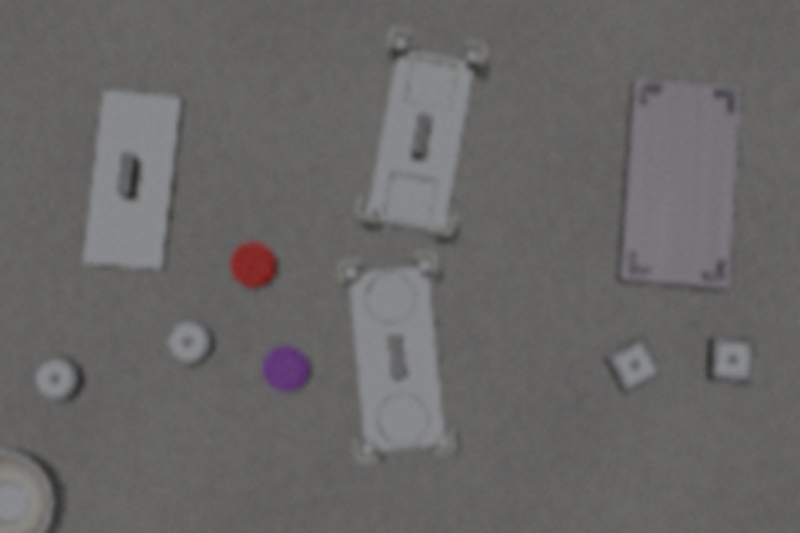

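```bash
python3 - <<'E'
from h import *
np.set_printoptions(precision=1,suppress=True)
for n in("side","top"):
    d=np.load(f'd_{n}.npy'); w=cloud(n,d); 
    np.save(f'w_{n}.npy',w)
    for nm,X in (("base",(600,-240,18)),("bench",(520,-130,0)),("bench2",(500,150,0))):
        u,v=proj(n,X)[0].astype(int); q=w[v-4:v+5,u-4:u+5].reshape(-1,3); print(n,nm,u,v,np.nanmedian(q,0),q[:,2].std(), (q[:,2]!=0).mean())
# pole map: topdown height map combos
for n in("side","top"):
    w=np.load(f'w_{n}.npy'); im=np.load(f'i_{n}.npy')
    m=(w[...,2]>6)&(w[...,2]<70)&(w[...,0]>330)&(w[...,0]<720)&(abs(w[...,1])<350)
    nl,lab,st,ce=cv2.connectedComponentsWithStats(m.astype(np.uint8))
    for i in range(1,nl):
        if st[i,4]>30:
            q=w[lab==i]; r=cv2.minAreaRect(q[:,:2].astype(np.float32)); print(n,ce[i],st[i,4],'mean',q.mean(0),'rect',np.round(r[0],1),np.round(r[1],1),round(r[2],1),'zmax',q[:,2].max())
E
```

```text
side base 372 266 [ 599.7 -237.5   16.2] 1.2698662476002718 1.0
side bench 335 243 [ 518.4 -122.9   -2.3] 1.6556832666703336 1.0
side bench2 320 186 [497.5 136.1  14.5] 12.732095850404015 1.0
top base 391 162 [ 602.5 -238.    18.6] 2.1826292191235406 1.0
top bench 356 187 [ 522.5 -127.1    2.1] 2.4667374988357764 1.0
top bench2 270 193 [498.2 147.7  19.1] 131.11991693670555 1.0
side [288.3 157.9] 87 mean [399.2 322.5  13.9] rect [399.9 326.1] [43.  44.6] 38.1 zmax 18.998066422337615
side [343.5 165.3] 585 mean [590.9 256.8  11.9] rect [591.8 259.3] [ 84.2 167. ] 84.4 zmax 40.102437893425815
side [299.7 175.9] 95 mean [434.8 199.5  14.5] rect [435.8 201.4] [47.9 40.4] 87.4 zmax 19.77373142643722
side [300.9 208.7] 1113 mean [431.9  14.6  18.6] rect [430.8  59.7] [215.3 199.5] 6.1 zmax 55.12364723231437
side [293.2 192.3] 118 mean [410.1 106.2  14.4] rect [411.  110.2] [48.2 41.8] 85.5 zmax 19.929010438433494
side [368.7 211.9] 930 mean [629.6 -21.2  19.3] rect [632.5 -16.2] [ 96.6 184.7] 80.7 zmax 56.45762182204161
side [299.7 267.4] 238 mean [ 416.8 -223.8   14.7] rect [ 416.1 -219.8
[... 658 characters left out ...]
1 148.7] [43.4 45.4] 33.1 zmax 26.267616138775196
top [313.6 216.7] 1367 mean [424.7   8.8  17.7] rect [429.7   8.4] [195.8  94.2] 6.3 zmax 65.00718592439142
top [251.  211.8] 157 mean [438.2 206.8  19.7] rect [438.8 206.9] [43.3 41.5] 44.9 zmax 26.055622706525764
top [384.5 218.8] 171 mean [ 419.5 -215.6   19.3] rect [ 421.2 -218.6] [39.6 45.8] 27.2 zmax 25.853327317289416
top [413.7 217.2] 170 mean [ 425.3 -308.1   19.2] rect [ 426.2 -308.8] [38.4 39.5] 0.2 zmax 25.130903214086977
top [280.3 219.8] 156 mean [413.6 113.8  19.5] rect [414.2 113.8] [42.8 42.2] 12.0 zmax 25.187814179123194
top [211.9 222.9] 163 mean [402.2 329.   19.1] rect [405.3 329.7] [44.7 40.4] 0.2 zmax 27.075829448290992
```

```bash
cat >> h.py <<'E'
def plan(*wps):
    """wps: (x,y,z,ang) ang=deg of tool y in world; None keeps"""
    s=observe(); p=s['position'].copy(); R=Ro.from_quat(s['ee_rot']).as_matrix()
    a=np.degrees(np.arctan2(R[1,1],R[0,1])); tilt=np.degrees(np.arccos(-R[2,2]))
    print('t %.2f'%s['time'],'pos',np.round(p,1),'ang %.2f tilt %.2f'%(a,tilt),'gap %.1f'%s['finger_gap'],'F',np.round(s['ft_force'],1),'q',np.round(s['qpos'],2))
    first=True
    for x,y,z,g in wps:
        if g is None: g=a
        g=(g-a+90)%180-90+a
        ty=np.array([np.cos(np.radians(a)),np.sin(np.radians(a)),0]); tz=np.array([0,0,-1.]); tx=np.cross(ty,tz)
        M=np.c_[tx,ty,tz]
        if first: M=R; Rt=None
        d=M.T@(np.array([x,y,z])-p)
        ty=np.array([np.cos(np.radians(g)),np.sin(np.radians(g)),0]); T=np.c_[np.cross(ty,tz),ty,tz]
        tw=Ro.from_matrix(M.T@T).as_rotvec(degrees=True); first=False
        print('  xyz',np.round(d/1000,4).tolist(),'tw',np.round(tw,2).tolist(),'len %.0f'%np.linalg.norm(d)); p=np.array([x,y,z]);a=g
E
python3 -c "
from h import *
plan((330,295,200,96),(427,9.5,110,96))"
```

```text
t 1.30 pos [232.3 580.3 213.9] ang 68.18 tilt 0.00 gap 91.0 F [-0.2 -1.1 -0.1] q [ 1.09  0.49  1.35  0.    1.3  -0.1 ]
  xyz [-0.1967, -0.2285, 0.0139] tw [0.0, 0.0, -27.82] len 302
  xyz [-0.0666, -0.2941, 0.09] tw [0.0, 0.0, 0.0] len 315
```

Call:
jog_arm --xyz '[[-0.197, -0.2285, 0.014], [-0.197, -0.2285, 0.014], [-0.197, -0.2285, 0.014], [-0.197, -0.2285, 0.014], [-0.197, -0.2285, 0.014], [-0.197, -0.2285, 0.014], [-0.197, -0.2285, 0.014], [-0.197, -0.2285, 0.014]]' --twist '[[0, 0, -27.8], [0, 0, -27.8], [0, 0, -27.8], [0, 0, -27.8], [0, 0, -27.8], [0, 0, -27.8], [0, 0, -27.8], [0, 0, -27.8]]' --claw '[0.06, 0.06, 0.06, 0.06, 0.06, 0.06, 0.06, 0.06]' --grip_force 30

```text
time: 1.97
position: [330.6, 291.1, 199.8]
ee_rot: [-0.052, 0.999, -0.001, -0.0]
ft_force: [-0.0, 0.2, 0.5]
finger_gap: 60.0
```

Call:
jog_arm --xyz '[[-0.0666, -0.294, 0.09], [-0.0666, -0.294, 0.09], [-0.0666, -0.294, 0.09], [-0.0666, -0.294, 0.09], [-0.0666, -0.294, 0.09], [-0.0666, -0.294, 0.09], [-0.0666, -0.294, 0.09], [-0.0666, -0.294, 0.09]]' --twist '[[0, 0, 0], [0, 0, 0], [0, 0, 0], [0, 0, 0], [0, 0, 0], [0, 0, 0], [0, 0, 0], [0, 0, 0]]' --claw '[0.06, 0.06, 0.06, 0.06, 0.06, 0.06, 0.06, 0.06]'

```text
time: 2.63
position: [428.2, 6.0, 109.1]
ee_rot: [-0.051, 0.999, -0.0, 0.0]
ft_force: [0.0, 0.7, 0.4]
finger_gap: 59.9
```

```bash
python3 -c "
from h import *
plan((427,9.5,20,96))
im,d=optics.get_image('side');crop('s',im,225,100,425,250,'s1')
im,d=optics.get_image('top');crop('s',im,225,140,425,290,'t1')"
```

```text
t 2.63 pos [428.2   6.  109.1] ang 95.89 tilt 0.04 gap 59.9 F [0.  0.7 0.4] q [-0.13  0.38  1.94 -0.    0.82 -1.8 ]
  xyz [0.0008, 0.0036, 0.0891] tw [-0.03, 0.03, -0.11] len 89
```

View pics/s1.png

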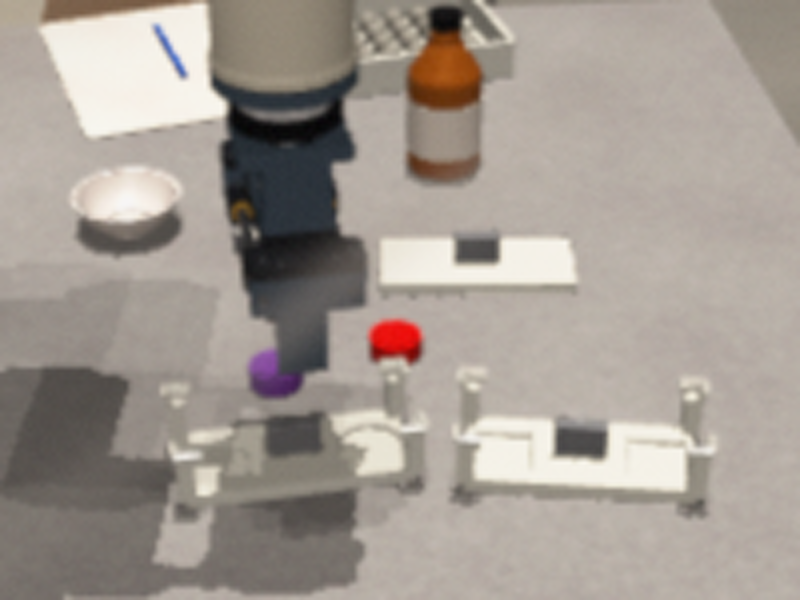

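Call:
jog_arm --xyz '[[0.001, 0.0035, 0.0925], [0.001, 0.0035, 0.0925], [0.001, 0.0035, 0.0925], [0.001, 0.0035, 0.0925], [0.001, 0.0035, 0.0925], [0.001, 0.0035, 0.0925], [0.001, 0.0035, 0.0925], [0.001, 0.0035, 0.0925]]' --twist '[[0, 0, 0], [0, 0, 0], [0, 0, 0], [0, 0, 0], [0, 0, 0], [0, 0, 0], [0, 0, 0], [0, 0, 0]]' --claw '[0.06, 0.06, 0.06, 0.06, 0.06, 0.03, 0.03, 0.03]'

```text
time: 3.4
position: [426.6, 12.8, 18.6]
ee_rot: [-0.052, 0.999, -0.0, 0.001]
ft_force: [0.5, 0.1, -0.7]
finger_gap: 43.0
```

```bash
python3 -c "
from h import *
plan((427,9.5,17,96))
im,d=optics.get_image('side');crop('s',im,255,130,375,240,'s2')
im,d=optics.get_image('top');crop('s',im,255,160,375,270,'t2')"
```

```text
t 3.40 pos [426.6  12.8  18.6] ang 95.99 tilt 0.14 gap 43.0 F [ 0.5  0.1 -0.7] q [-0.11  0.57  2.02  0.    0.55 -1.79]
  xyz [-0.0001, -0.0034, 0.0016] tw [-0.03, 0.14, -0.01] len 4
```

View pics/s2.png

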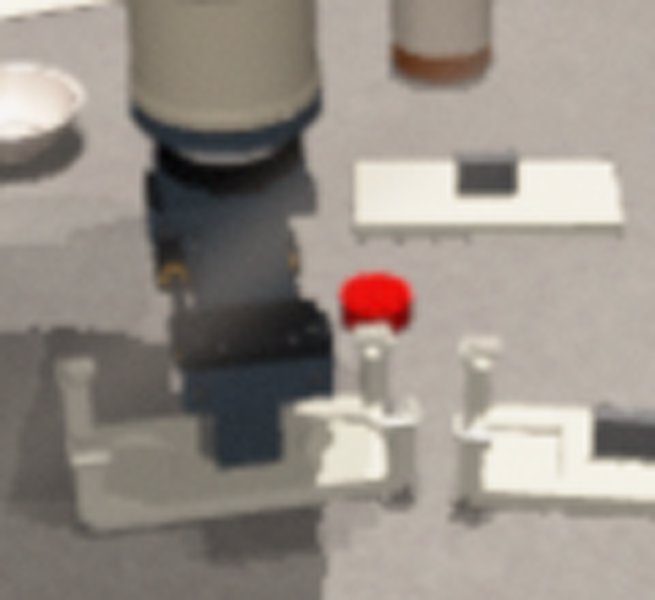

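View pics/t2.png

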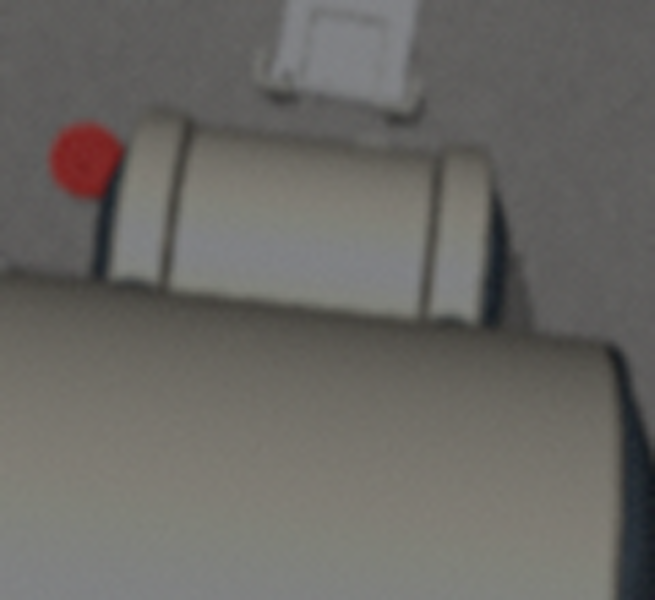

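Call:
jog_arm --xyz '[[0, 0, 0.001], [0, 0, 0.001], [0, 0, 0.001], [0, 0, 0.001], [0, 0, 0.001], [0, 0, 0.001], [0, 0, 0.001], [0, 0, 0.001]]' --twist '[[0, 0, 0], [0, 0, 0], [0, 0, 0], [0, 0, 0], [0, 0, 0], [0, 0, 0], [0, 0, 0], [0, 0, 0]]' --claw '[0.0, 0.0, 0.0, 0.0, 0.0, 0.0, 0.0, 0.0]' --grip_force 30

```text
time: 4.17
position: [426.1, 12.6, 16.6]
ee_rot: [-0.052, 0.999, -0.0, 0.0]
ft_force: [0.4, -5.8, 5.5]
finger_gap: 11.9
```

```bash
python3 -c "
from h import *
plan()"
```

```text
t 4.17 pos [426.1  12.6  16.6] ang 95.99 tilt 0.04 gap 11.9 F [ 0.4 -5.8  5.5] q [-0.11  0.57  2.02 -0.    0.55 -1.79]
```

```bash
cat >> h.py <<'E'
from scipy.optimize import minimize
def rectpts(L,W,ex=0):
    L=L/2;W=W/2; a=np.linspace(-1,1,60)
    pts=np.r_[np.c_[a*(L-ex),0*a+W],np.c_[a*(L-ex),0*a-W],np.c_[0*a+L,a*(W-ex)],np.c_[0*a-L,a*(W-ex)]]
    nr=np.r_[np.c_[0*a,0*a+1],np.c_[0*a,0*a-1],np.c_[0*a+1,0*a],np.c_[0*a-1,0*a]]
    return pts,nr
def circpts(D):
    a=np.linspace(0,2*np.pi,120,endpoint=False); n=np.c_[np.cos(a),np.sin(a)]; return n*D/2,n
def fit(n,im,shape,z,x0,y0,yaw0,sig=1.0,rng=8,yr=6,sign=None,posts=None,mask=None):
    g=cv2.cvtColor(im,cv2.COLOR_BGR2GRAY).astype(np.float32); g=cv2.GaussianBlur(g,(0,0),sig)
    pts,nr=shape
    def samp(v):
        c,s=np.cos(np.radians(v[2])),np.sin(np.radians(v[2])); R=np.array([[c,-s],[s,c]])
        q=pts@R.T+[v[0],v[1]]; o=nr@R.T
        a=proj(n,np.c_[q-1.5*o,0*q[:,:1]+z]).astype(np.float32); b=proj(n,np.c_[q+1.5*o,0*q[:,:1]+z]).astype(np.float32)
        f=lambda p: cv2.remap(g,p[None,:,0].copy(),p[None,:,1].copy(),cv2.INTER_CUBIC)[0]
        return f(a)-f(b)   # inside minus outside
    def cost(v):
        d=samp(v); 
        if sign is None: return -np.mean(np.minimum(np.abs(d),12))
        return -np.mean(np.clip(sign*d,-2,12))
    best=None
    rs=np.random.RandomState(0)
    c=[(cost(v),tuple(v)) for v in [np.array([x0,y0,yaw0])+rs.uniform(-1,1,3)*[rng,rng,yr] for _ in range(300)]]
    c.sort()
    for _,v in c[:6]:
        r=minimize(cost,v,method='Nelder-Mead',options=dict(initial_simplex=np.array(v)+np.array([[0,0,0],[2,0,0],[0,2,0],[0,0,1.5]]),xatol=.02,fatol=1e-4))
        if best is None or r.fun<best.fun: best=r
    return best.x,-best.fun
E
cat > m0.py <<'E'
from h import *
np.set_printoptions(precision=1,suppress=True)
I={n:np.load(f'i_{n}.npy') for n in('side','top')}
obj=[('base',rectpts(200,106),18,598,-264,-3.7,None),('cover',rectpts(170,76),12,594,263,-5,1),
('rtray',rectpts(170,76,22),12,428,10,6,1),('stray',rectpts(170,76,22),12,634,-14,-10,1),
('r_a',circpts(44),18,402,328,0,None),('r_b',circpts(44),18,437,204,0,None),('sq_a',rectpts(40,40),18,419,-219,28,None),('sq_b',rectpts(40,40),18,424,-311,0,None)]
for nm,sh,z,x,y,a,sg in obj:
    for n in I: 
        v,s=fit(n,I[n],sh,z,x,y,a,sign=sg); print(nm,n,np.round(v,2),round(s,2))
E
python3 m0.py
```

```text
base side [ 589.3 -271.4   -4.2] 8.32Traceback (most recent call last):
  File "m0.py", line 9, in <module>
    v,s=fit(n,I[n],sh,z,x,y,a,sign=sg); print(nm,n,np.round(v,2),round(s,2))
        ~~~^^^^^^^^^^^^^^^^^^^^^^^^^^^
  File "h.py", line 66, in fit
    r=minimize(cost,v,method='Nelder-Mead',options=dict(initial_simplex=np.array(v)+np.array([[0,0,0],[2,0,0],[0,2,0],[0,0,1.5]]),xatol=.02,fatol=1e-4))
    res = _minimize_neldermead(fun, x0, args, callback, bounds=bounds,
                               **options)
    fxcc = func(xcc)
    fx = function(np.copy(x), *(wrapper_args + args))
  File "h.py", line 58, in cost
    d=samp(v);
  File "h.py", line 54, in samp
    a=proj(n,np.c_[q-1.5*o,0*q[:,:1]+z]).astype(np.float32); b=proj(n,np.c_[q+1.5*o,0*q[:,:1]+z]).astype(np.float32)
      ~~~~^^^^^^^^^^^^^^^^^^^^^^^^^^^^^^
  File "h.py", line 11, in proj
    K,R,t=P(n); x=(K@(R@np.atleast_2d(X).T+t[:,None])).T; return x[:,:2]/x[:,2:]
          ~^^^
  File "h.py", line 5, in P
    p=optics.camera_params(n); return p["camera_matrix"],p["R"],p["t"]
ValueError: time passes only in moves, steps and waits
```

```bash
python3 - <<'E'
import re
s=open('h.py').read()
s=s.replace('''def P(n):
    p=optics.camera_params(n); return p["camera_matrix"],p["R"],p["t"]''','''import functools
@functools.lru_cache(None)
def P(n):
    p=optics.camera_params(n); return p["camera_matrix"],p["R"],p["t"]''')
open('h.py','w').write(s)
E
python3 m0.py; python3 -c "
from h import *
plan()
for n in ('side','top'): K,R,t=P(n); print(-R.T@t)"
```

```text
base side [ 589.3 -271.4   -4.2] 8.32
base top [ 596.7 -265.6   -4.8] 5.04
cover side [592.6 261.4  -5.4] 10.6
cover top [594.7 266.4  -4.6] 10.77
rtray side [416.1   4.6   0.7] 9.04
rtray top [423.6   9.3   6. ] 10.07
stray side [631.8 -14.4 -13.7] 8.44
stray top [637.2 -12.4 -10.3] 9.51
r_a side [403.1 322.2   4.6] 9.77
r_a top [399.9 325.2  -4.8] 8.23
r_b side [438.2 201.1  -0.2] 8.98
r_b top [437.8 208.6   6. ] 7.11
sq_a side [ 414.1 -224.3   30. ] 11.29
sq_a top [ 412.5 -214.    25.6] 6.18
sq_b side [ 425.4 -316.7   -7. ] 11.02
sq_b top [ 420.7 -304.3   -5.9] 7.55
t 4.17 pos [426.1  12.6  16.6] ang 95.99 tilt 0.04 gap 11.9 F [ 0.4 -5.8  5.5] q [-0.11  0.57  2.02 -0.    0.55 -1.79]
[ 412.83504361 -957.164492    768.74480065]
[ 3.63823011e+02 -4.92846106e-01  1.20026755e+03]
```

```bash
python3 -c "
from h import *
plan((427,13,100,96),(595,-267,100,85.7))"
```

```text
t 4.17 pos [426.1  12.6  16.6] ang 95.99 tilt 0.04 gap 11.9 F [ 0.4 -5.8  5.5] q [-0.11  0.57  2.02 -0.    0.55 -1.79]
  xyz [-0.001, 0.0003, -0.0834] tw [-0.02, 0.04, -0.01] len 83
  xyz [-0.1378, -0.296, 0.0] tw [0.0, 0.0, 10.3] len 327
```

Call:
jog_arm --xyz '[[0, 0, -0.03], [0, 0, -0.06], [0, 0, -0.084], [0, 0, -0.084], [0, 0, -0.084], [0, 0, -0.084], [0, 0, -0.084], [0, 0, -0.084]]' --twist '[[0, 0, 0], [0, 0, 0], [0, 0, 0], [0, 0, 0], [0, 0, 0], [0, 0, 0], [0, 0, 0], [0, 0, 0]]' --claw '[0.0, 0.0, 0.0, 0.0, 0.0, 0.0, 0.0, 0.0]' --grip_force 40

```text
time: 4.83
position: [425.0, 12.9, 99.4]
ee_rot: [-0.052, 0.999, 0.0, -0.001]
ft_force: [-0.2, 0.3, -3.7]
finger_gap: 11.5
```

Call:
jog_arm --xyz '[[-0.017, -0.037, 0], [-0.034, -0.074, 0], [-0.051, -0.111, 0], [-0.068, -0.148, 0], [-0.085, -0.185, 0], [-0.103, -0.222, 0], [-0.12, -0.259, 0], [-0.138, -0.296, 0]]' --twist '[[0, 0, 2], [0, 0, 4], [0, 0, 6], [0, 0, 8], [0, 0, 10], [0, 0, 10.3], [0, 0, 10.3], [0, 0, 10.3]]' --claw '[0.0, 0.0, 0.0, 0.0, 0.0, 0.0, 0.0, 0.0]'

```text
time: 5.5
position: [593.8, -268.9, 99.0]
ee_rot: [0.038, 0.999, 0.001, -0.001]
ft_force: [1.6, 0.1, -2.6]
finger_gap: 11.5
```

Call:
jog_arm --xyz '[[0, 0, 0.01], [0, 0, 0.02], [0, 0, 0.03], [0, 0, 0.03], [0, 0, 0.03], [0, 0, 0.03], [0, 0, 0.03], [0, 0, 0.03]]' --twist '[[0, 0, 0], [0, 0, 0], [0, 0, 0], [0, 0, 0], [0, 0, 0], [0, 0, 0], [0, 0, 0], [0, 0, 0]]' --claw '[0.0, 0.0, 0.0, 0.0, 0.0, 0.0, 0.0, 0.0]'

```text
time: 6.17
position: [594.1, -267.0, 71.1]
ee_rot: [0.037, 0.999, -0.0, 0.0]
ft_force: [0.2, 0.2, -3.1]
finger_gap: 11.9
```

```bash
python3 -c "
from h import *
plan((595,-267,60,85.7))
for n in('side','top'):
  im,d=optics.get_image(n);np.save(f'i3_{n}.npy',im);np.save(f'd3_{n}.npy',d)
  if n=='side':crop('s',im,300,170,440,310,'s3')
  else: crop('s',im,340,100,480,230,'t3')"
```

```text
t 6.17 pos [ 594.1 -267.    71.1] ang 85.71 tilt 0.05 gap 11.9 F [ 0.2  0.2 -3.1] q [-0.51  0.68  1.42 -0.    1.04 -2.01]
  xyz [-0.0009, 0.0001, 0.0111] tw [-0.02, 0.04, 0.01] len 11
```

View pics/s3.png

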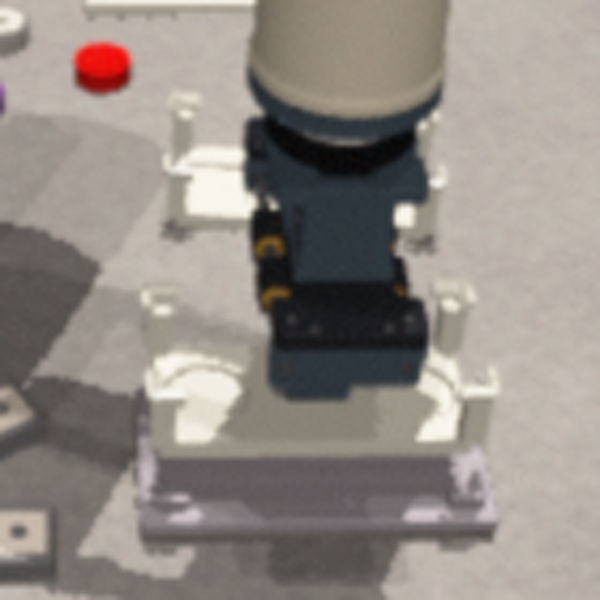

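View pics/t3.png

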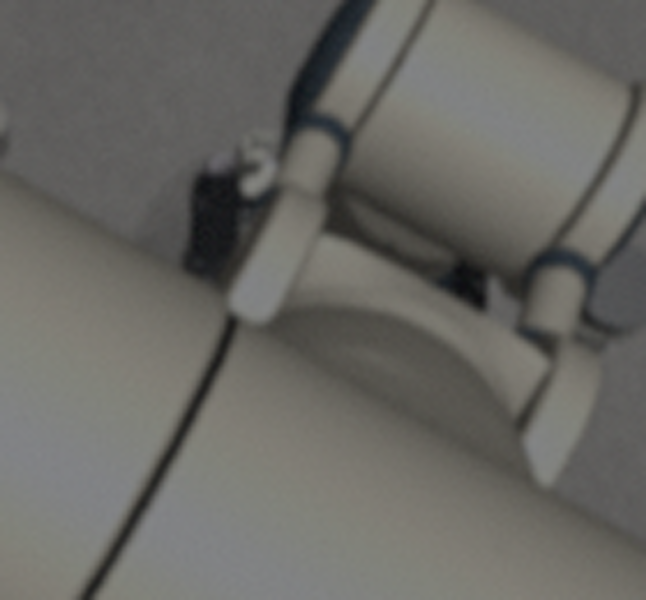

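```bash
python3 - <<'E'
from h import *
np.set_printoptions(precision=1,suppress=True)
im=np.load('i3_side.npy'); g=cv2.cvtColor(im,cv2.COLOR_BGR2GRAY); i0=cv2.cvtColor(np.load('i_side.npy'),cv2.COLOR_BGR2GRAY)
for c in (345,355,365,375,385,395): print(c,g[262:300,c], '\n   base before',i0[255:300,c])
for r in (272,275,): print(r,'L',g[r,325:350],'R',g[r,400:425])
for r in (265,270,280,285,290): print(r,'base before L',i0[r,325:342],'R',i0[r,405:422])
# predicted
s=observe(); p=s['position']; a=np.radians(85.71-90); c,sn=np.cos(a),np.sin(a)
def T(pt,o,z0): x,y,z=pt; return [o[0]+c*x-sn*y,o[1]+sn*x+c*y,z0+z]
o=p; zu=p[2]-16.6
for nm,pt in (('frontbot',(0,-38,0)),('fronttop',(0,-38,12)),('FL bot',(-85,-38,0)),('FR bot',(85,-38,0)),('FLtop',(-85,-38,12)),('BLtop',(-85,38,12))): print(nm,proj('side',T(pt,o,zu)))
ob=(595,-267)
for nm,pt in (('b fronttop',(0,-53,18)),('b frontbot',(0,-53,8)),('b backtop',(0,53,18)),('b FL',(-100,-53,18)),('b FR',(100,-53,18)),('bBL',(-100,53,18)),('bBR',(100,53,18))): print(nm,proj('side',T(pt,ob,0)))
E
```

```text
345 [224 221 223 222 222 224 230 237 237 237 230 192 154 145 132  99  96  92
  94  94  97  95  92  97 108 132 164 200 200 182 142 113 101  86  97 124
 141 141] 
   base before [166 166 168 166 160 161 181 180 183 184 182 183 184 186 187 188 186 184
 185 183 182 183 183 186 185 186 188 189 187 185 185 183 186 191 191 185
 169 132 103  92  77  92 130 161 163]
355 [184 148 136 128 129 130 131 131 129 132 138 145 146 147 130  98  93  93
  95  96  95  95  91  95 102 117 121 120 125 129 119 106  92  85  89 102
 103 104] 
   base before [167 165 166 165 159 159 181 182 186 185 185 183 183 186 188 189 187 186
 185 186 184 185 187 187 186 188 189 190 188 186 185 184 188 195 193 185
 167 127  99  86  81 106 148 162 161]
365 [101 126 132 132 132 130 132 131 132 130 136 142 146 141 124  97  94  91
  94  96  96  95  92  94  93  96  98  94 103 113 112 103  94  82  80  82
  80  81] 
   base before [169 167 165 163 164 170 184 184 185 184 184 183 185 186 185 189 186 185
 186 187 185 186 188 186 185 187 190 190 188 185 185 186 190 193 192 187
 171 123  96  85  78 105 147 159 162]
375 [ 62  90 126 131
[... 1889 characters left out ...]
7 186] R [189 191 191 190 172 143 153 174 175 169 167 168 168 169 169 172 171]
285 base before L [170 171 169 167 164 165 158 155 171 178 166 163 168 183 189 192 193] R [162 177 179 179 177 177 173 157 161 175 173 173 175 171 170 170 170]
290 base before L [161 164 163 162 163 163 162 148 168 184 185 183 180 180 180 178 180] R [178 180 182 183 180 177 177 179 180 180 173 163 165 170 172 173 171]
frontbot [[375.  275.7]]
fronttop [[375.4 272.1]]
FL bot [[338.7 276.1]]
FR bot [[411.3 275.3]]
FLtop [[338.8 272.5]]
BLtop [[337.4 249.8]]
b fronttop [[375.  291.1]]
b frontbot [[374.7 293.9]]
b backtop [[370.2 259.1]]
b FL [[332.7 291.5]]
b FR [[417.3 290.6]]
bBL [[331.4 259.5]]
bBR [[409.1 258.7]]
```

```bash
cat > m3.py <<'E'
from h import *
np.set_printoptions(precision=2,suppress=True,linewidth=160)
w0=cloud('side',np.load('d_side.npy')); w3=cloud('side',np.load('d3_side.npy'))
m0=(w0[...,2]>9)&(w0[...,2]<40)&(abs(w0[...,0]-593)<125)&(abs(w0[...,1]+268)<75)
def hull_mask(X,S=8,box=(320,240,120,70)):
    uv=proj('side',X); u0,v0,w,h=box
    q=((uv-[u0,v0]+.5)*S).astype(np.float32); hl=cv2.convexHull(q)
    M=np.zeros((h*S,w*S),np.uint8); cv2.fillConvexPoly(M,np.round(hl*16).astype(np.int32),255,shift=4)
    return cv2.resize(M,(w,h),interpolation=cv2.INTER_AREA)/255.
def boxX(v,L,W,z0,z1):
    c,s=np.cos(np.radians(v[2])),np.sin(np.radians(v[2])); R=np.array([[c,-s],[s,c]])
    q=np.array([[L,W],[-L,W],[-L,-W],[L,-W]])/2@R.T+v[:2]
    return np.r_[np.c_[q,0*q[:,:1]+z0],np.c_[q,0*q[:,:1]+z1]]
t=m0[240:310,320:440].astype(float)
def cost(v):
    M=hull_mask(boxX(v,200,106,v[3],18)); ww=np.ones_like(M); 
    return (np.abs(M-t)).sum()
best=min((minimize(cost,[593+dx,-268+dy,-4.2,9],method='Nelder-Mead',options=dict(initial_simplex=np.array([593+dx,-268+dy,-4.2,9])+np.array([[0]*4,[3,0,0,0],[0,3,0,0],[0,0,1.5,0],[0,0,0,3]]),maxiter=300)) for dx in(-2,2) for dy in(-2,2)),key=lambda r:r.fun)
print('base depth silhouette',best.x,best.fun)
# intensity base front edge line
def front(g,cols,r0,r1,sgn):
    out=[]
    for c in cols:
        p=g[r0:r1,c].astype(float); d=np.diff(p)*sgn; k=d.argmax(); ww=np.clip(d[max(0,k-2):k+3],0,None); out.append(r0+max(0,k-2)+.5+(ww*np.arange(len(ww))).sum()/ww.sum())
    return np.polyfit(np.array(cols)-375,out,1),out
g0=cv2.cvtColor(np.load('i_side.npy'),cv2.COLOR_BGR2GRAY);g3=cv2.cvtColor(np.load('i3_side.npy'),cv2.COLOR_BGR2GRAY)
print('base front',front(g0,list(range(336,413)),286,296,-1)[0]); print('base back',front(g0,list(range(345,398)),257,266,1)[0])
print('tray frontbot',front(g3,list(range(345,406)),272,280,-1)[0])
for yaw in(-4.8,-4.3,-3.8,-3.3):
    X=boxX((594.1,-267,yaw),200,106,8,18)[4:]; uv=proj('side',X); ln=lambda i,j:((uv[i,1]-uv[j,1])/(uv[i,0]-uv[j,0]),np.interp(375,sorted([uv[i,0],uv[j,0]]),[uv[i,1],uv[j,1]][:: (1 if uv[i,0]<uv[j,0] else -1)]))
    X2=proj('side',boxX((594.1,-267,yaw),170,76,54.5,66)[:4]); 
    print(yaw,'base front',ln(2,3),'back',ln(1,0),'tray frontbot slope',(X2[2,1]-X2[3,1])/(X2[2,0]-X2[3,0]), np.interp(375,[X2[2,0],X2[3,0]],[X2[2,1],X2[3,1]]))
# tray depth mask extents
m3=(w3[...,2]>48)&(w3[...,2]<115)&(abs(w3[...,0]-594)<130)&(abs(w3[...,1]+267)<70)
for r in range(248,280):
    cs=np.where(m3[r,320:440])[0]+320
    if len(cs): print(r,cs[0],cs[-1], w3[r,cs[0]],w3[r,cs[-1]])
E
python3 m3.py
```

```text
base depth silhouette [ 591.91 -269.09   -3.94   13.8 ] 97.57647058823528
base front [  0.03 291.28]
base back [ -0.01 260.46]
tray frontbot [ -0.03 275.4 ]
-4.8 base front (np.float64(-0.003772006437970222), np.float64(291.0959803875717)) back (np.float64(-0.004181663790607547), np.float64(259.1215901008315)) tray frontbot slope -0.003969965517586144 275.64496789700314
-4.3 base front (np.float64(-0.010547919687295721), np.float64(291.0928931154328)) back (np.float64(-0.010405741537784367), np.float64(259.0902318239921)) tray frontbot slope -0.010479287697910265 275.64462404159735
-3.8 base front (np.float64(-0.01733755357905714), np.float64(291.09112767067404)) back (np.float64(-0.01664138446503374), np.float64(259.05769491606713)) tray frontbot slope -0.017001873801490503 275.64520316015415
-3.3 base front (np.float64(-0.02414205625057457), np.float64(291.0906879416561)) back (np.float64(-0.022889519141645016), np.float64(259.0239712981444)) tray frontbot slope -0.023538809031542117 275.6467082776923
248 334 407 [ 502.75 -229.27   79.28] [ 680.37 -243.85   77.92]
249 334 407 [ 502
[... 1074 characters left out ...]
 335 413 [ 496.77 -302.25   92.32] [ 673.74 -317.03   91.22]
267 335 413 [ 496.54 -304.37   91.3 ] [ 673.87 -317.73   88.7 ]
268 335 413 [ 496.8  -302.71   86.34] [ 674.38 -317.51   85.2 ]
269 335 413 [ 496.63 -304.46   84.92] [ 675.34 -316.2    80.51]
270 335 413 [ 496.75 -303.85   81.03] [ 675.68 -316.42   77.44]
271 335 413 [ 496.9  -303.09   76.95] [ 676.47 -315.55   73.18]
272 335 412 [ 496.79 -304.29   74.94] [ 674.5  -315.58   70.1 ]
273 335 412 [ 497.19 -301.58   68.75] [ 674.51 -316.61   67.87]
274 335 412 [ 496.89 -304.3    68.35] [ 674.49 -317.72   65.73]
275 337 409 [ 502.32 -298.97   58.83] [ 670.21 -311.58   56.27]
276 337 395 [ 502.61 -297.34   53.69] [ 638.56 -307.11   51.15]
```

Call:
jog_arm --xyz '[[0, 0, 0.008], [0, 0, 0.014], [0, 0, 0.018], [0, 0, 0.022], [0, 0, 0.025], [0, 0, 0.028], [0, 0, 0.031], [0, 0, 0.031]]' --twist '[[0, 0, 0], [0, 0, 0], [0, 0, 0], [0, 0, 0], [0, 0, 0], [0, 0, 0], [0, 0, 0], [0, 0, 0]]' --claw '[0.0, 0.0, 0.0, 0.0, 0.0, 0.0, 0.0, 0.0]' --grip_force 30

```text
time: 6.93
position: [595.1, -267.5, 39.6]
ee_rot: [0.038, 0.999, -0.0, 0.001]
ft_force: [6.0, 1.4, 0.6]
finger_gap: 11.7
```

```bash
python3 -c "
from h import *
plan((595,-267,34,85.7))
im,d=optics.get_image('side');crop('s',im,310,210,430,310,'s4')"
```

```text
t 6.93 pos [ 595.1 -267.5   39.6] ang 85.67 tilt 0.14 gap 11.7 F [6.  1.4 0.6] q [-0.51  0.72  1.44  0.    0.98 -2.01]
  xyz [0.0002, 0.0005, 0.0056] tw [-0.03, 0.14, -0.03] len 6
```

View pics/s4.png

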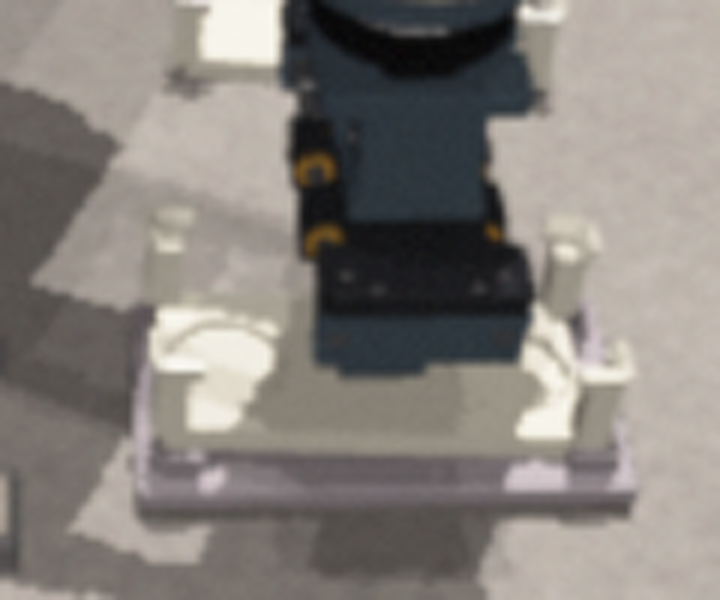

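Call:
jog_arm --xyz '[[-0.001, 0, 0.001], [-0.001, 0, 0.002], [-0.001, 0, 0.003], [-0.001, 0, 0.004], [-0.001, 0, 0.005], [-0.001, 0, 0.006], [-0.001, 0, 0.006], [-0.001, 0, 0.006]]' --twist '[[0, 0, 0], [0, 0, 0], [0, 0, 0], [0, 0, 0], [0, 0, 0], [0, 0, 0], [0, 0, 0], [0, 0, 0]]' --claw '[0.0, 0.0, 0.0, 0.0, 0.0, 0.0, 0.0, 0.0]' --grip_force 20

```text
time: 7.65
position: [596.2, -267.6, 35.6]
ee_rot: [0.038, 0.999, -0.001, 0.002]
ft_force: [-2.2, 5.0, 27.8]
finger_gap: 11.9
```

```bash
python3 -c "
from h import *
plan((595,-267,34,85.7))
im,d=optics.get_image('side');crop('s',im,310,210,430,310,'s5')"
```

```text
t 7.65 pos [ 596.2 -267.6   35.6] ang 85.68 tilt 0.20 gap 11.9 F [-2.2  5.  27.8] q [-0.51  0.73  1.44  0.    0.97 -2.01]
  xyz [0.0013, 0.0005, 0.0016] tw [-0.06, 0.19, -0.02] len 2
```

View pics/s5.png

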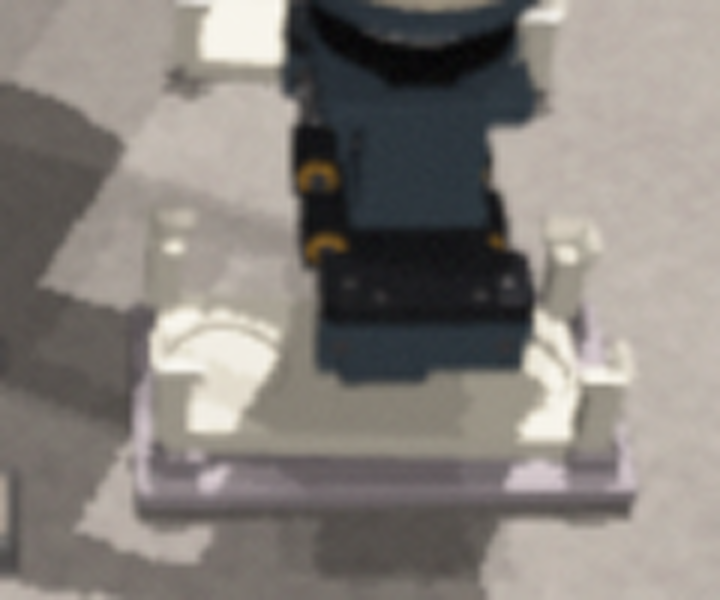

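Call:
jog_arm --xyz '[[0, 0, -0.001], [0, 0, -0.001], [0, 0, -0.001], [0, 0, -0.001], [0, 0, -0.03], [0, 0, -0.06], [0, 0, -0.1], [0, 0, -0.1]]' --twist '[[0, 0, 0], [0, 0, 0], [0, 0, 0], [0, 0, 0], [0, 0, 0], [0, 0, 0], [0, 0, 0], [0, 0, 0]]' --claw '[0.045, 0.045, 0.045, 0.045, 0.06, 0.06, 0.06, 0.06]'

```text
time: 8.37
position: [597.7, -269.0, 140.2]
ee_rot: [0.038, 0.999, -0.002, 0.004]
ft_force: [1.2, -0.8, 1.3]
finger_gap: 59.6
```

Call:
jog_arm --xyz '[[0.12, 0.25, -0.08], [0.12, 0.25, -0.08], [0.12, 0.25, -0.08], [0.12, 0.25, -0.08], [0.12, 0.25, -0.08], [0.12, 0.25, -0.08], [0.12, 0.25, -0.08], [0.12, 0.25, -0.08]]' --twist '[[0, 0, 0], [0, 0, 0], [0, 0, 0], [0, 0, 0], [0, 0, 0], [0, 0, 0], [0, 0, 0], [0, 0, 0]]' --claw '[0.07, 0.07, 0.07, 0.07, 0.07, 0.07, 0.07, 0.07]'

```text
time: 9.03
position: [491.8, -4.3, 214.9]
ee_rot: [0.036, 0.999, 0.001, 0.0]
ft_force: [1.0, -1.8, 0.1]
finger_gap: 69.5
```

```bash
python3 -c "
from h import *
plan()
for n in('side','top'):
  im,d=optics.get_image(n);np.save(f'i6_{n}.npy',im);np.save(f'd6_{n}.npy',d)
  cv2.imwrite(f'pics/{n}6.png',im)
  if n=='side':crop('s',im,310,210,430,310,'s6')
  else: crop('s',im,360,120,440,210,'t6')"
```

```text
t 9.03 pos [491.8  -4.3 214.9] ang 85.86 tilt 0.07 gap 69.5 F [ 1.  -1.8  0.1] q [-0.13  0.31  1.66  0.    1.17 -1.63]
```

View pics/s6.png

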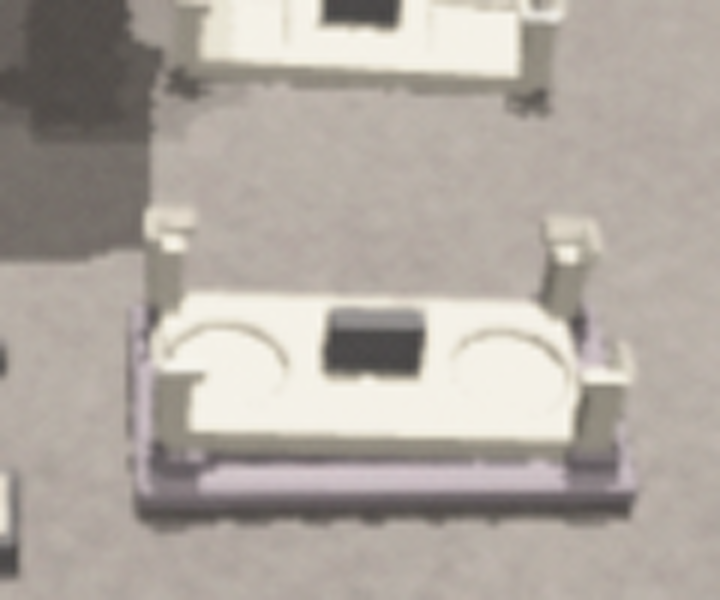

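View pics/top6.png

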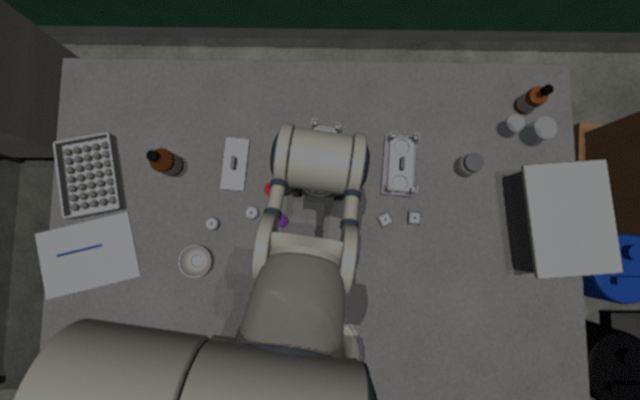

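```bash
cat > m6.py <<'E'
from h import *
np.set_printoptions(precision=2,suppress=True,linewidth=160)
import sys
def planefit(n,d,x0,y0,yaw,L,W,ex,z,excl=True):
    w=cloud(n,d).reshape(-1,3); a=np.radians(yaw); R=np.array([[np.cos(a),-np.sin(a)],[np.sin(a),np.cos(a)]])
    q=(w[:,:2]-[x0,y0])@R
    m=(abs(q[:,0])<L/2-ex)&(abs(q[:,1])<W/2-ex)&(abs(w[:,2]-z)<7)
    A=np.c_[q[m],np.ones(m.sum())]; y=w[m,2]
    for _ in range(5):
        c=np.linalg.lstsq(A,y,rcond=None)[0]; r=y-A@c; k=abs(r)<2.5*r.std()+.3; A=A[k];y=y[k]
    return c,len(y),r.std()
if __name__=='__main__':
  for n in('side','top'):
    d0=np.load(f'd_{n}.npy');d6=np.load(f'd6_{n}.npy')
    dx=(593,-269) if n=='side' else (597,-265)
    c,k,s=planefit(n,d0,*dx,-4.2,150,60,0,18); print(n,'base z %.2f slopes(mrad) %.1f %.1f'%(c[2],c[0]*1e3,c[1]*1e3),k,s)
    c,k,s=planefit(n,d6,*dx,-4.2,170,76,4,30); print(n,'tray z %.2f slopes(mrad) %.1f %.1f'%(c[2],c[0]*1e3,c[1]*1e3),k,s)
    im=np.load(f'i6_{n}.npy')
    print(n,'tray fit',fit(n,im,rectpts(170,76,24),30,*dx,-4.2,sign=1), 'handle top? ')
E
python3 m6.py
```

```text
side base z 15.98 slopes(mrad) -0.7 -2.3 1081 1.271834477148837
side tray z 30.50 slopes(mrad) -42.7 -21.1 1085 2.5003559241426045
side tray fit (array([ 589.81, -261.54,   -9.86]), np.float64(11.001691818237305)) handle top? 
top base z 19.23 slopes(mrad) 1.0 -1.6 852 2.1648327424034153
top tray z 32.72 slopes(mrad) -34.3 3.1 768 2.7956781377530504
top tray fit (array([ 596.03, -268.49,   -3.73]), np.float64(8.064864158630371)) handle top?
```

```bash
cat > m7.py <<'E'
from h import *
np.set_printoptions(precision=2,suppress=True,linewidth=160)
a=np.radians(-4.2);R=np.array([[np.cos(a),-np.sin(a)],[np.sin(a),np.cos(a)]])
for n,f in(('side','6'),('top','6')):
    w0=cloud(n,np.load(f'd_{n}.npy')).reshape(-1,3); w=cloud(n,np.load(f'd{f}_{n}.npy')).reshape(-1,3)
    o=np.array([592,-269]) if n=='side' else np.array([597,-265])
    def ext(w,z0,z1,lab):
        q=(w[:,:2]-o)@R; m=(w[:,2]>z0)&(w[:,2]<z1)&(abs(q[:,0])<125)&(abs(q[:,1])<70); q=q[m]
        out=[]
        for s,k in((1,0),(-1,0),(1,1),(-1,1)):
            v=np.sort(s*q[:,k])[::-1]; out.append((s*v[3],s*np.median(v[:20])))
        print(n,lab,m.sum(),'x+ %s x- %s y+ %s y- %s'%tuple(np.round(out,1).tolist()),'ctr x %.2f y %.2f'%((out[0][1]+out[1][1])/2,(out[2][1]+out[3][1])/2))
    ext(w0,12,23,'base'); ext(w0,24,36,'guides'); ext(w,35,80,'tray posts'); ext(w,66,80,'post tops')
    # handle
    q=(w[:,:2]-o)@R; m=(w[:,2]>44)&(w[:,2]<64)&(abs(q[:,0])<40)&(abs(q[:,1])<25); print('  handle ctr',q[m].mean(0),(q[m].min(0)+q[m].max(0))/2,m.sum())
E
python3 m7.py
```

```text
side base 2520 x+ [100.2, 99.5] x- [-98.8, -98.4] y+ [55.6, 54.8] y- [-52.1, -51.3] ctr x 0.55 y 1.79
side guides 90 x+ [92.7, 91.2] x- [-91.3, -91.0] y+ [46.4, 45.4] y- [-42.6, -41.8] ctr x 0.10 y 1.82
side tray posts 718 x+ [92.6, 91.3] x- [-92.1, -91.8] y+ [46.4, 44.9] y- [-44.5, -43.7] ctr x -0.25 y 0.58
side post tops 162 x+ [92.6, 91.3] x- [-92.1, -91.7] y+ [45.8, 44.4] y- [-44.2, -43.4] ctr x -0.19 y 0.49
  handle ctr [-2.3  -1.92] [-1.1   0.22] 136
top base 1831 x+ [98.4, 98.0] x- [-100.5, -100.1] y+ [54.7, 54.2] y- [-52.1, -50.8] ctr x -1.03 y 1.67
top guides 121 x+ [92.0, 90.0] x- [-93.8, -93.3] y+ [46.7, 45.3] y- [-43.7, -42.4] ctr x -1.62 y 1.48
top tray posts 748 x+ [89.4, 88.2] x- [-93.2, -92.5] y+ [43.9, 43.1] y- [-44.6, -42.5] ctr x -2.13 y 0.26
top post tops 92 x+ [89.4, 88.2] x- [-89.3, -85.9] y+ [43.3, 42.3] y- [-44.6, -42.4] ctr x 1.15 y -0.04
  handle ctr [-4.13  1.4 ] [-3.25 -0.07] 53
```

```bash
python3 -c "
from h import *
plan((597,-267.5,110,85.8),(596.5,-267.5,37,85.8))"
```

```text
t 9.13 pos [493.8  -8.  213.7] ang 85.82 tilt 0.05 gap 70.0 F [-0.5  0.3 -0.2] q [-0.14  0.31  1.66 -0.    1.17 -1.63]
  xyz [-0.1218, -0.2513, 0.1039] tw [-0.02, 0.05, 0.02] len 298
  xyz [0.0005, -0.0, 0.073] tw [0.0, 0.0, 0.0] len 73
```

Call:
jog_arm --xyz '[[-0.1218, -0.2513, 0.104], [-0.1218, -0.2513, 0.104], [-0.1218, -0.2513, 0.104], [-0.1218, -0.2513, 0.104], [-0.1218, -0.2513, 0.104], [-0.1218, -0.2513, 0.104], [-0.1218, -0.2513, 0.104], [-0.1218, -0.2513, 0.104]]' --twist '[[0, 0, 0], [0, 0, 0], [0, 0, 0], [0, 0, 0], [0, 0, 0], [0, 0, 0], [0, 0, 0], [0, 0, 0]]' --claw '[0.045, 0.045, 0.045, 0.045, 0.045, 0.045, 0.045, 0.045]'

```text
time: 9.8
position: [596.9, -275.5, 105.7]
ee_rot: [0.04, 0.999, -0.0, -0.001]
ft_force: [-2.3, 0.9, -0.4]
finger_gap: 45.0
```

Call:
jog_arm --xyz '[[0.0005, 0, 0.03], [0.0005, 0, 0.06], [0.0005, 0, 0.073], [0.0005, 0, 0.073], [0.0005, 0, 0.073], [0.0005, 0, 0.073], [0.0005, 0, 0.073], [0.0005, 0, 0.073]]' --twist '[[0, 0, 0], [0, 0, 0], [0, 0, 0], [0, 0, 0], [0, 0, 0], [0, 0, 0], [0, 0, 0], [0, 0, 0]]' --claw '[0.045, 0.045, 0.045, 0.045, 0.045, 0.03, 0.0, 0.0]' --grip_force 15

```text
time: 10.47
position: [596.1, -268.9, 36.6]
ee_rot: [0.038, 0.999, -0.0, 0.0]
ft_force: [-0.5, 0.2, -0.0]
finger_gap: 28.0
```

Call:
jog_arm --xyz '[[0, 0, 0], [0, 0, 0], [0, 0, -0.001], [0, 0, -0.002], [-0.001, 0, -0.003], [-0.0015, 0.0005, -0.003], [-0.002, 0.001, -0.003], [-0.0025, 0.001, -0.003]]' --twist '[[0, 0, 0], [0, 0, 0], [0, 0, 0], [0, 0, 0], [0, 0, 0], [0, 0, 0], [0, 0, 0], [0, 0, 0]]' --claw '[0.0, 0.0, 0.0, 0.0, 0.0, 0.0, 0.0, 0.0]'

```text
time: 11.13
position: [598.8, -268.1, 39.5]
ee_rot: [0.038, 0.999, -0.0, 0.0]
ft_force: [-0.4, 1.2, -3.2]
finger_gap: 12.0
```

Call:
jog_arm --xyz '[[0, 0, 0.001], [0, 0, 0.002], [0, 0, 0.003], [0, 0, 0.004], [0, 0, 0.005], [0, 0, 0.005], [0, 0, 0.005], [0, 0, 0.005]]' --twist '[[0, 0, 0], [0, 0, 0], [0, 0, 0], [0, 0, 0], [0, 0, 0], [0, 0, 0], [0, 0, 0], [0, 0, 0]]' --claw '[0.0, 0.0, 0.0, 0.0, 0.0, 0.0, 0.0, 0.0]'

```text
time: 11.8
position: [598.4, -267.8, 34.3]
ee_rot: [0.038, 0.999, 0.0, -0.0]
ft_force: [-3.3, 1.3, -0.7]
finger_gap: 11.8
```

```bash
python3 - <<'E'
from h import *
from m6 import planefit
plan()
im,d=optics.get_image('side');crop('s',im,310,210,430,310,'s8')
c,k,s=planefit('side',d,592,-269,-4.2,170,76,4,30); print('tray z %.2f slopes(mrad) %.1f %.1f'%(c[2],c[0]*1e3,c[1]*1e3),k,s)
E
```

```text
t 11.80 pos [ 598.4 -267.8   34.3] ang 85.68 tilt 0.02 gap 11.8 F [-3.3  1.3 -0.7] q [-0.51  0.73  1.43 -0.    0.98 -2.01]
tray z 27.05 slopes(mrad) 0.1 -16.5 765 2.0007573889123775
```

View pics/s8.png

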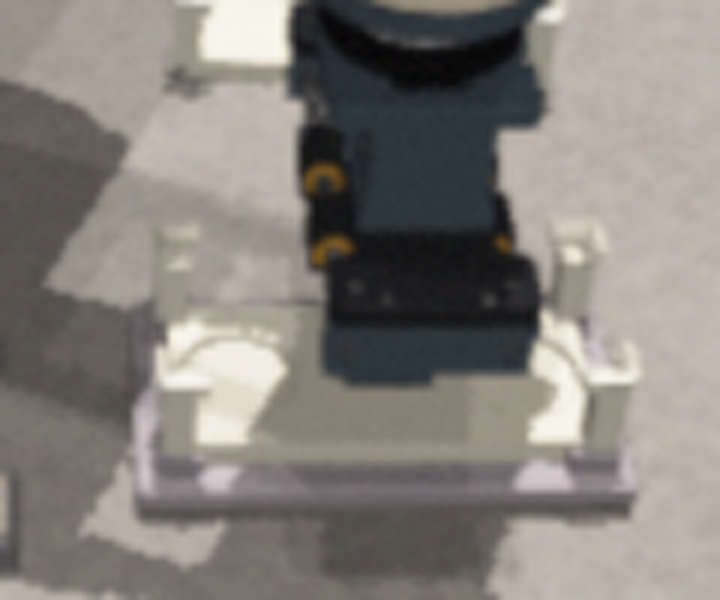

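Call:
jog_arm --xyz '[[0, 0, 0], [0, 0, 0], [0, 0, -0.01], [0, 0, -0.03], [0, 0, -0.045], [0, 0, -0.045], [0, 0, -0.045], [0, 0, -0.045]]' --twist '[[0, 0, 0], [0, 0, 0], [0, 0, 0], [0, 0, 0], [0, 0, 7], [0, 0, 14], [0, 0, 21], [0, 0, 28]]' --claw '[0.045, 0.045, 0.045, 0.06, 0.062, 0.062, 0.062, 0.062]'

```text
time: 12.52
position: [599.2, -268.2, 80.8]
ee_rot: [0.281, 0.96, -0.0, 0.001]
ft_force: [1.1, 1.0, -0.2]
finger_gap: 61.1
```

Call:
jog_arm --xyz '[[0, 0, 0], [0, 0, 0], [0, 0, 0], [0, 0, 0], [0, 0, 0], [0, 0, 0], [0, 0, 0], [0, 0, 0]]' --twist '[[0, 0, 7], [0, 0, 14], [0, 0, 21], [0, 0, 28], [0, 0, 35], [0, 0, 42], [0, 0, 49], [0, 0, 56]]' --claw '[0.062, 0.062, 0.062, 0.062, 0.062, 0.062, 0.062, 0.062]'

```text
time: 13.18
position: [599.1, -268.1, 80.4]
ee_rot: [0.699, 0.715, 0.0, 0.001]
ft_force: [-0.0, 0.1, 0.1]
finger_gap: 62.1
```

Call:
jog_arm --xyz '[[0, 0, 0], [0, 0, 0], [0, 0, 0], [0, 0, 0], [0, 0, 0], [0, 0, 0], [0, 0, 0], [0, 0, 0]]' --twist '[[0, 0, 6], [0, 0, 6], [0, 0, 6], [0, 0, 6], [0, 0, 6], [0, 0, 6], [0, 0, 6], [0, 0, 6]]' --claw '[0.062, 0.062, 0.062, 0.062, 0.062, 0.062, 0.062, 0.062]'

```text
time: 13.85
position: [598.6, -267.9, 79.4]
ee_rot: [0.733, 0.68, -0.0, -0.0]
ft_force: [-0.1, -0.1, -0.6]
finger_gap: 62.3
```

```bash
python3 - <<'E'
from h import *
from m6 import planefit
im,d=optics.get_image('side');crop('s',im,310,210,430,310,'s9')
c,k,s=planefit('side',d,592,-269,-4.2,170,76,4,30); print('tray z %.2f slopes(mrad) %.1f %.1f'%(c[2],c[0]*1e3,c[1]*1e3),k,s)
plan((598,-268,40,-4.3))
E
```

```text
tray z 27.06 slopes(mrad) -2.0 -13.6 949 2.032983884156074
t 13.90 pos [ 598.6 -267.8   79.4] ang -4.29 tilt 0.01 gap 61.7 F [0.4 0.2 0.1] q [-0.51  0.68  1.4  -0.    1.06 -0.44]
  xyz [-0.0002, -0.0006, 0.0394] tw [-0.01, -0.0, 0.01] len 39
```

View pics/s9.png

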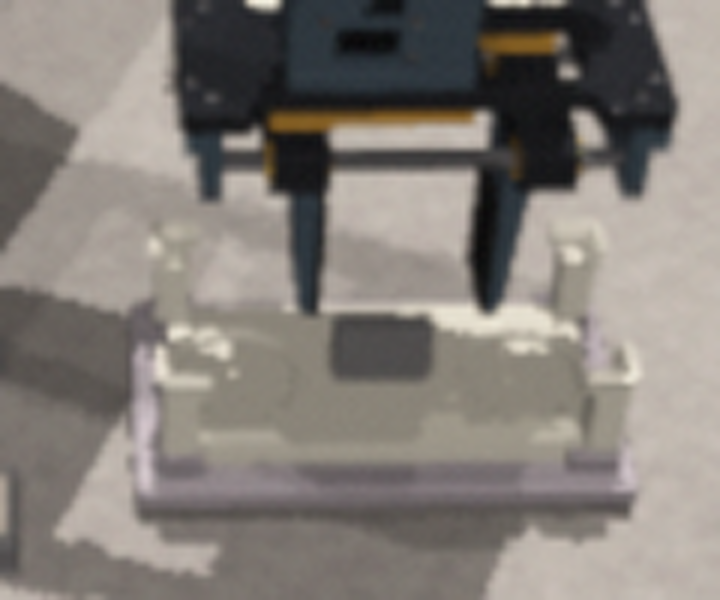

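Call:
jog_arm --xyz '[[0, 0, 0.015], [0, 0, 0.03], [0, 0, 0.036], [0, 0, 0.036], [0, 0, 0.036], [0, 0, 0.036], [0, 0, 0.036], [0, 0, 0.036]]' --twist '[[0, 0, 0], [0, 0, 0], [0, 0, 0], [0, 0, 0], [0, 0, 0], [0, 0, 0], [0, 0, 0], [0, 0, 0]]' --claw '[0.062, 0.062, 0.062, 0.062, 0.045, 0.03, 0.03, 0.03]' --grip_force 5

```text
time: 14.57
position: [597.9, -267.9, 44.1]
ee_rot: [0.733, 0.68, -0.001, -0.0]
ft_force: [-10.1, -1.1, 8.4]
finger_gap: 42.2
```

Call:
jog_arm --xyz '[[0, 0, 0], [0, 0, 0], [0, 0, 0], [0, 0, 0], [0, 0, 0], [0, 0, 0], [0, 0, 0], [0, 0, 0]]' --twist '[[0, 0, 0], [0, 0, 0], [0, 0, 0], [0, 0, 0], [0, 0, 0], [0, 0, 0], [0, 0, 0], [0, 0, 0]]' --claw '[0.03, 0.03, 0.03, 0.03, 0.03, 0.03, 0.03, 0.03]'

```text
time: 15.23
position: [597.3, -267.9, 44.0]
ee_rot: [0.733, 0.68, -0.001, -0.001]
ft_force: [-10.1, -0.6, 8.2]
finger_gap: 40.9
```

```bash
python3 - <<'E'
from h import *
plan((598,-268,150,-4.3),(500,0,180,-4.3),(437,204,100,-4.3))
E
```

```text
t 15.23 pos [ 597.3 -267.9   44. ] ang -4.31 tilt 0.13 gap 40.9 F [-10.1  -0.6   8.2] q [-0.51  0.72  1.42 -0.    1.   -0.44]
  xyz [-0.0001, 0.0005, -0.106] tw [-0.13, -0.0, -0.01] len 106
  xyz [0.2599, -0.1178, -0.03] tw [0.0, 0.0, 0.0] len 287
  xyz [0.1987, -0.0781, 0.08] tw [0.0, 0.0, 0.0] len 228
```

Call:
jog_arm --xyz '[[0, 0, 0], [0, 0, 0], [0, 0, -0.03], [0, 0, -0.07], [0, 0, -0.106], [0, 0, -0.106], [0, 0, -0.106], [0, 0, -0.106]]' --twist '[[0, 0, 0], [0, 0, 0], [0, 0, 0], [0, 0, 0], [0, 0, 0], [0, 0, 0], [0, 0, 0], [0, 0, 0]]' --claw '[0.062, 0.062, 0.062, 0.062, 0.062, 0.062, 0.062, 0.062]'

```text
time: 15.9
position: [598.6, -267.7, 149.4]
ee_rot: [0.733, 0.68, 0.0, 0.0]
ft_force: [-0.5, 0.2, -0.3]
finger_gap: 62.0
```

Call:
jog_arm --xyz '[[0.26, -0.118, -0.03], [0.26, -0.118, -0.03], [0.26, -0.118, -0.03], [0.26, -0.118, -0.03], [0.26, -0.118, -0.03], [0.26, -0.118, -0.03], [0.26, -0.118, -0.03], [0.26, -0.118, -0.03]]' --twist '[[0, 0, 0], [0, 0, 0], [0, 0, 0], [0, 0, 0], [0, 0, 0], [0, 0, 0], [0, 0, 0], [0, 0, 0]]' --claw '[0.062, 0.062, 0.062, 0.062, 0.062, 0.062, 0.062, 0.062]'

```text
time: 16.57
position: [497.1, 5.3, 178.8]
ee_rot: [0.732, 0.681, -0.001, -0.002]
ft_force: [0.9, 0.7, -0.3]
finger_gap: 62.2
```

```bash
python3 - <<'E'
from h import *
from m6 import planefit
np.set_printoptions(precision=1,suppress=True)
I={}
for n in('side','top'):
    im,d=optics.get_image(n);np.save(f'i10_{n}.npy',im);np.save(f'd10_{n}.npy',d);cv2.imwrite(f'pics/{n}10.png',im)
    o=(595,-268) if n=='side' else (597,-264)
    c,k,s=planefit(n,d,*o,-4.2,170,76,4,30); print(n,'tray z %.2f slopes(mrad) %.1f %.1f'%(c[2],c[0]*1e3,c[1]*1e3),k,s)
    w=cloud(n,d); m=(w[...,2]>7)&(w[...,2]<30)&(w[...,0]>330)&(w[...,0]<720)&(abs(w[...,1])<350)
    nl,lab,st,ce=cv2.connectedComponentsWithStats(m.astype(np.uint8))
    for i in range(1,nl):
        if 60<st[i,4]<320:
            q=w[lab==i]; r=cv2.minAreaRect(q[:,:2].astype(np.float32)); print(n,ce[i],st[i,4],'rect',np.round(r[0],1),np.round(r[1],1),round(r[2],1))
plan((439,202,100,-4.3),(439,202,7,-4.3))
E
sed -i "s/f'd{f}_/f'd{f}_/; s/'6'/'10'/g" m7.py; python3 m7.py
```

```text
side tray z 27.21 slopes(mrad) -2.2 -11.8 944 1.9986549327105725
side [288.3 157.7] 81 rect [399.8 327.4] [43.8 39.9] 87.9
side [299.5 175.9] 96 rect [434.4 202.9] [47.  37.3] 87.4
side [323.2 184.7] 108 rect [509. 146.] [50.  39.4] 84.4
side [293. 192.] 110 rect [409.8 112.2] [48.  38.7] 88.0
side [299.6 267. ] 224 rect [ 416.4 -219.8] [40.4 42.4] 26.7
side [303.7 295.6] 272 rect [ 422.5 -314.2] [43.2 40.6] 83.1
top tray z 29.86 slopes(mrad) 0.8 9.5 960 3.05609492615695
top [324.7 129.4] 130 rect [708.9 -24.9] [85.2 23.4] 82.3
top [401.4 143.6] 248 rect [ 657.4 -273. ] [61.8 77.1] 85.1
top [413.4 163.1] 165 rect [ 600.2 -306.5] [ 22.3 151.9] 86.7
top [250.9 211.7] 156 rect [437.9 207.6] [41.4 42.3] 64.0
top [384.6 218.9] 170 rect [ 418.7 -216.7] [42.5 39.7] 29.3
top [413.7 217.2] 169 rect [ 427.4 -309.3] [39.3 41.9] 88.6
top [281.3 217.7] 89 rect [421.6 109.9] [36.4 26.6] 84.1
top [211.8 222.8] 156 rect [403.3 329.7] [41.1 39.3] 2.2
t 16.67 pos [499.7   1.5 178.7] ang -4.17 tilt 0.09 gap 61.7 F [ 0.1 -1.1 -0.4] q [-0.1  0.4  1.7 -0.   1.1 -0. ]
  xyz [0.1955, -0.075, 0.0788] tw [-0.
[... 288 characters left out ...]
osts 548 x+ [94.8, 93.7] x- [-89.6, -89.2] y+ [45.6, 44.6] y- [-45.3, -44.2] ctr x 2.25 y 0.17
side post tops 130 x+ [94.8, 93.7] x- [-89.6, -89.2] y+ [45.6, 44.4] y- [-45.3, -43.6] ctr x 2.25 y 0.40
  handle ctr [ 1.34 -1.68] [ 1.69 -0.13] 108
top base 1831 x+ [98.4, 98.0] x- [-100.5, -100.1] y+ [54.7, 54.2] y- [-52.1, -50.8] ctr x -1.03 y 1.67
top guides 121 x+ [92.0, 90.0] x- [-93.8, -93.3] y+ [46.7, 45.3] y- [-43.7, -42.4] ctr x -1.62 y 1.48
top tray posts 301 x+ [92.6, 91.5] x- [-91.7, -90.1] y+ [45.5, 43.9] y- [-43.9, -43.4] ctr x 0.73 y 0.25
top post tops 99 x+ [92.6, 91.5] x- [-91.7, -89.8] y+ [44.8, 43.0] y- [-43.9, -43.4] ctr x 0.85 y -0.17
  handle ctr [0.06 1.13] [-0.02  0.1 ] 65
```

View pics/side10.png

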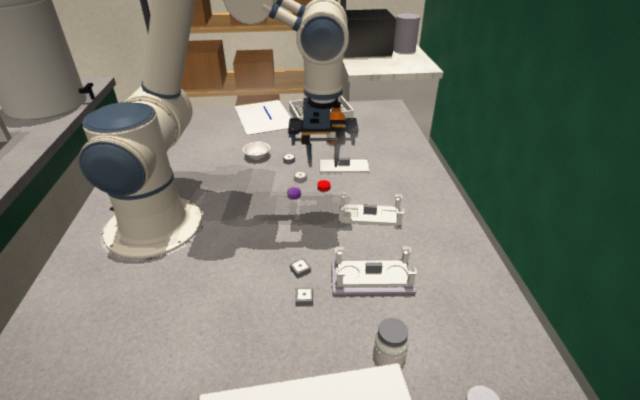

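```bash
python3 - <<'E'
from h import *
plan((438,203.5,60,-4.3),(438,203.5,7,-4.3))
E
```

```text
t 16.67 pos [499.7   1.5 178.7] ang -4.17 tilt 0.09 gap 61.7 F [ 0.1 -1.1 -0.4] q [-0.12  0.36  1.69 -0.    1.09 -0.04]
  xyz [0.197, -0.076, 0.1188] tw [-0.09, -0.0, 0.13] len 242
  xyz [0.0, 0.0, 0.053] tw [0.0, 0.0, 0.0] len 53
```

Call:
jog_arm --xyz '[[0.197, -0.076, 0.119], [0.197, -0.076, 0.119], [0.197, -0.076, 0.119], [0.197, -0.076, 0.119], [0.197, -0.076, 0.119], [0.197, -0.076, 0.119], [0.197, -0.076, 0.119], [0.197, -0.076, 0.119]]' --twist '[[0, 0, 0], [0, 0, 0], [0, 0, 0], [0, 0, 0], [0, 0, 0], [0, 0, 0], [0, 0, 0], [0, 0, 0]]' --claw '[0.062, 0.062, 0.062, 0.062, 0.062, 0.062, 0.062, 0.062]'

```text
time: 17.33
position: [438.9, 202.6, 58.8]
ee_rot: [0.733, 0.681, -0.001, -0.001]
ft_force: [-0.3, -0.1, 1.2]
finger_gap: 61.9
```

Call:
jog_arm --xyz '[[0, 0, 0.02], [0, 0, 0.04], [0, 0, 0.052], [0, 0, 0.052], [0, 0, 0.052], [0, 0, 0.052], [0, 0, 0.052], [0, 0, 0.052]]' --twist '[[0, 0, 0], [0, 0, 0], [0, 0, 0], [0, 0, 0], [0, 0, 0], [0, 0, 0], [0, 0, 0], [0, 0, 0]]' --claw '[0.062, 0.062, 0.062, 0.062, 0.05, 0.04, 0.04, 0.04]'

```text
time: 18.0
position: [440.3, 202.3, 9.3]
ee_rot: [0.733, 0.68, 0.001, 0.0]
ft_force: [1.6, -2.6, 4.3]
finger_gap: 43.3
```

```bash
python3 - <<'E'
from h import *
plan()
im,d=optics.get_image('side');crop('s',im,250,120,350,210,'s11')
E
```

```text
t 18.00 pos [440.3 202.3   9.3] ang -4.33 tilt 0.09 gap 43.3 F [ 1.6 -2.6  4.3] q [ 0.31  0.62  1.89 -0.    0.63  0.38]
```

View pics/s11.png

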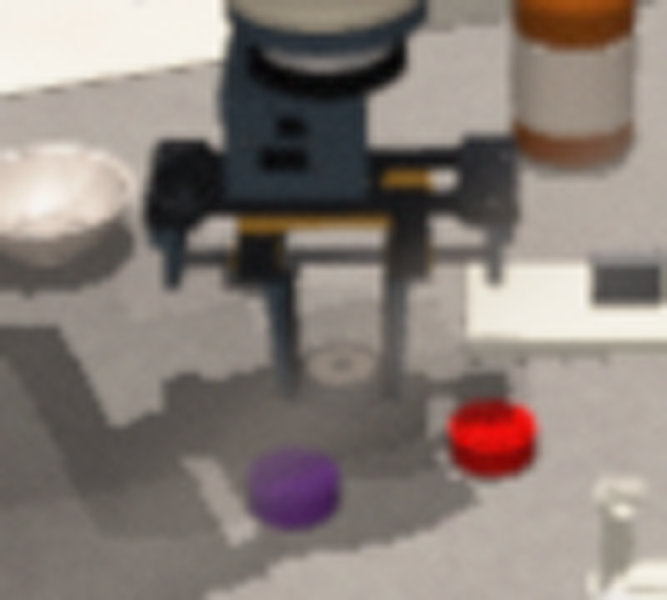

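Call:
jog_arm --xyz '[[0, 0, 0], [0, 0, 0], [0, 0, 0], [0, 0, 0], [0, 0, 0], [0, 0, 0], [0, 0, 0], [0, 0, 0]]' --twist '[[0, 0, 0], [0, 0, 0], [0, 0, -7], [0, 0, -14], [0, 0, -21], [0, 0, -28], [0, 0, -35], [0, 0, -42]]' --claw '[0.062, 0.062, 0.062, 0.062, 0.062, 0.062, 0.062, 0.062]'

```text
time: 18.72
position: [439.5, 202.5, 8.5]
ee_rot: [0.438, 0.899, 0.0, -0.0]
ft_force: [0.4, -0.8, -0.7]
finger_gap: 61.8
```

Call:
jog_arm --xyz '[[0, 0, 0], [0, 0, 0], [0, 0, 0], [0, 0, 0], [0, 0, 0], [0, 0, 0], [0, 0, 0.001], [0, 0, 0.001]]' --twist '[[0, 0, -7], [0, 0, -14], [0, 0, -21], [0, 0, -28], [0, 0, -35], [0, 0, -42], [0, 0, -48], [0, 0, -48]]' --claw '[0.062, 0.062, 0.062, 0.062, 0.062, 0.062, 0.062, 0.062]'

```text
time: 19.38
position: [439.5, 202.5, 7.4]
ee_rot: [0.035, 0.999, -0.0, -0.0]
ft_force: [-0.1, -0.1, -0.2]
finger_gap: 61.5
```

Call:
jog_arm --xyz '[[0, 0, 0], [0, 0, 0], [0, 0, 0], [0, 0, 0], [0, 0, 0], [0, 0, 0], [0, 0, 0], [0, 0, 0]]' --twist '[[0, 0, 0], [0, 0, 0], [0, 0, 0], [0, 0, 0], [0, 0, 0], [0, 0, 0], [0, 0, 0], [0, 0, 0]]' --claw '[0.04, 0.04, 0.04, 0.04, 0.04, 0.04, 0.04, 0.04]' --grip_force 15

```text
time: 20.05
position: [439.6, 202.5, 7.4]
ee_rot: [0.038, 0.999, 0.0, 0.0]
ft_force: [0.0, 0.6, 1.3]
finger_gap: 42.9
```

```bash
python3 - <<'E'
from h import *
plan((438,203,100,85.7),(500,0,150,85.7),(539.2,-263.6,100,85.7))
E
```

```text
t 20.05 pos [439.6 202.5   7.4] ang 85.66 tilt 0.00 gap 42.9 F [0.  0.6 1.3] q [ 0.31  0.63  1.89  0.    0.63 -1.19]
  xyz [0.0016, 0.0004, -0.0926] tw [0.0, 0.0, -0.04] len 93
  xyz [-0.077, -0.1978, -0.05] tw [0.0, 0.0, 0.0] len 218
  xyz [-0.0589, -0.2599, 0.05] tw [0.0, 0.0, 0.0] len 271
```

Call:
jog_arm --xyz '[[0, 0, -0.03], [0, 0, -0.06], [0, 0, -0.093], [0, 0, -0.093], [0, 0, -0.093], [0, 0, -0.093], [0, 0, -0.093], [0, 0, -0.093]]' --twist '[[0, 0, 0], [0, 0, 0], [0, 0, 0], [0, 0, 0], [0, 0, 0], [0, 0, 0], [0, 0, 0], [0, 0, 0]]' --claw '[0.04, 0.04, 0.04, 0.04, 0.04, 0.04, 0.04, 0.04]'

```text
time: 20.72
position: [438.9, 202.2, 99.4]
ee_rot: [0.038, 0.999, -0.0, -0.001]
ft_force: [-0.8, -0.7, -0.3]
finger_gap: 43.2
```

Call:
jog_arm --xyz '[[-0.077, -0.198, -0.05], [-0.077, -0.198, -0.05], [-0.077, -0.198, -0.05], [-0.077, -0.198, -0.05], [-0.077, -0.198, -0.05], [-0.077, -0.198, -0.05], [-0.077, -0.198, -0.05], [-0.077, -0.198, -0.05]]' --twist '[[0, 0, 0], [0, 0, 0], [0, 0, 0], [0, 0, 0], [0, 0, 0], [0, 0, 0], [0, 0, 0], [0, 0, 0]]' --claw '[0.04, 0.04, 0.04, 0.04, 0.04, 0.04, 0.04, 0.04]'

```text
time: 21.38
position: [500.9, -0.9, 149.6]
ee_rot: [0.038, 0.999, 0.0, -0.001]
ft_force: [-0.3, 0.2, -0.0]
finger_gap: 43.2
```

Call:
jog_arm --xyz '[[-0.059, -0.26, 0.05], [-0.059, -0.26, 0.05], [-0.059, -0.26, 0.05], [-0.059, -0.26, 0.05], [-0.059, -0.26, 0.05], [-0.059, -0.26, 0.05], [-0.059, -0.26, 0.05], [-0.059, -0.26, 0.05]]' --twist '[[0, 0, 0], [0, 0, 0], [0, 0, 0], [0, 0, 0], [0, 0, 0], [0, 0, 0], [0, 0, 0], [0, 0, 0]]' --claw '[0.04, 0.04, 0.04, 0.04, 0.04, 0.04, 0.04, 0.04]'

```text
time: 22.05
position: [540.9, -266.7, 98.4]
ee_rot: [0.038, 0.999, 0.0, -0.001]
ft_force: [-0.7, 1.2, -0.3]
finger_gap: 43.3
```

```bash
python3 - <<'E'
from h import *
import time
im,d=optics.get_image('side');crop('s',im,310,180,430,300,'s12')
im,d=optics.get_image('side')
plan((539.2,-263.6,60,85.7),(539.2,-263.6,34,85.7))
E
```

```text
t 22.15 pos [ 540.3 -263.1   99.2] ang 85.69 tilt 0.15 gap 43.3 F [-0.4  0.5 -0.4] q [-0.55  0.59  1.53  0.    1.03 -2.05]
  xyz [0.001, -0.0006, 0.0392] tw [0.08, -0.12, -0.01] len 39
  xyz [0.0, 0.0, 0.026] tw [0.0, 0.0, 0.0] len 26
```

View pics/s12.png

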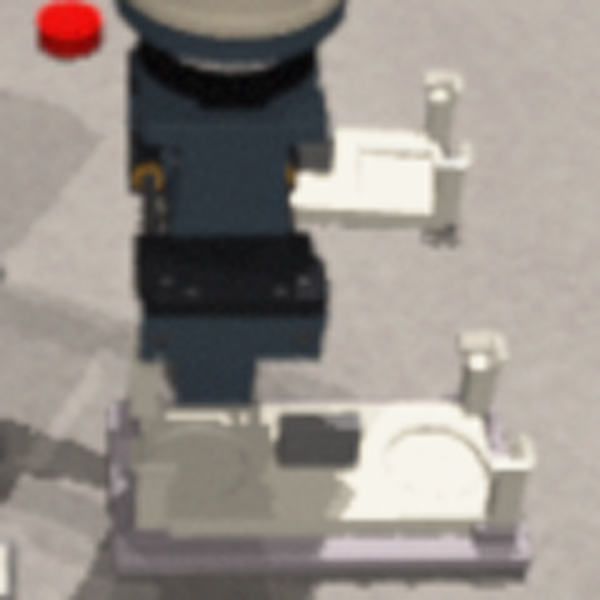

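Go down to z≈60, settle, then fine-correct.

Call:
jog_arm --xyz '[[0.0008, -0.0005, 0.02], [0.0008, -0.0005, 0.04], [0.0008, -0.0005, 0.05], [0.0008, -0.0005, 0.05], [0.0008, -0.0005, 0.05], [0.0008, -0.0005, 0.05], [0.0008, -0.0005, 0.05], [0.0008, -0.0005, 0.05]]' --twist '[[0, 0, 0], [0, 0, 0], [0, 0, 0], [0, 0, 0], [0, 0, 0], [0, 0, 0], [0, 0, 0], [0, 0, 0]]' --claw '[0.04, 0.04, 0.04, 0.04, 0.04, 0.04, 0.04, 0.04]'

```text
time: 22.82
position: [540.4, -265.1, 51.3]
ee_rot: [0.038, 0.999, -0.0, 0.001]
ft_force: [-0.9, 0.8, 0.2]
finger_gap: 43.3
```

```bash
python3 - <<'E'
from h import *
im,d=optics.get_image('side');crop('s',im,310,210,430,300,'s13')
plan((539.2,-263.6,40,85.7),(539.2,-263.6,32,85.7))
E
```

```text
t 22.87 pos [ 540.2 -265.1   51.2] ang 85.68 tilt 0.07 gap 43.2 F [ 0.4 -0.7  0. ] q [-0.56  0.65  1.57  0.    0.92 -2.05]
  xyz [0.0012, 0.0014, 0.0112] tw [-0.03, 0.06, -0.02] len 11
  xyz [0.0, 0.0, 0.008] tw [0.0, 0.0, 0.0] len 8
```

View pics/s13.png

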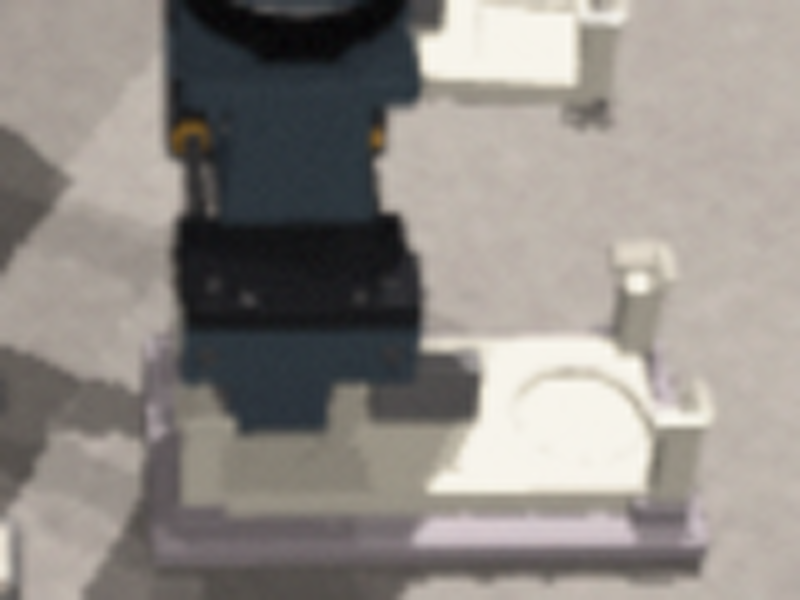

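Call:
jog_arm --xyz '[[0.001, 0.0014, 0.005], [0.001, 0.0014, 0.009], [0.001, 0.0014, 0.009], [0.001, 0.0014, 0.009], [0.001, 0.0014, 0.009], [0.001, 0.0014, 0.009], [0.001, 0.0014, 0.009], [0.001, 0.0014, 0.009]]' --twist '[[0, 0, 0], [0, 0, 0], [0, 0, 0], [0, 0, 0], [0, 0, 0], [0, 0, 0], [0, 0, 0], [0, 0, 0]]' --claw '[0.04, 0.04, 0.04, 0.04, 0.04, 0.04, 0.04, 0.04]'

```text
time: 23.53
position: [539.0, -263.5, 41.5]
ee_rot: [0.038, 0.999, -0.0, 0.0]
ft_force: [-0.2, 0.0, -0.9]
finger_gap: 43.2
```

```bash
python3 - <<'E'
from h import *
plan((539.2,-263.6,32,85.7))
E
```

```text
t 23.53 pos [ 539.  -263.5   41.5] ang 85.68 tilt 0.01 gap 43.2 F [-0.2  0.  -0.9] q [-0.55  0.67  1.57 -0.    0.9  -2.05]
  xyz [-0.0002, -0.0001, 0.0095] tw [-0.01, 0.01, -0.02] len 10
```

Call:
jog_arm --xyz '[[0, 0, 0.002], [0, 0, 0.004], [0, 0, 0.006], [0, 0, 0.0075], [0, 0, 0.009], [0, 0, 0.0095], [0, 0, 0.0095], [0, 0, 0.0095]]' --twist '[[0, 0, 0], [0, 0, 0], [0, 0, 0], [0, 0, 0], [0, 0, 0], [0, 0, 0], [0, 0, 0], [0, 0, 0]]' --claw '[0.04, 0.04, 0.04, 0.04, 0.04, 0.04, 0.04, 0.04]'

```text
time: 24.2
position: [539.0, -263.4, 32.2]
ee_rot: [0.038, 0.999, -0.0, 0.0]
ft_force: [-1.5, 1.8, 7.8]
finger_gap: 43.4
```

```bash
python3 - <<'E'
from h import *
plan((539.2,-263.6,32,85.7))
E
```

```text
t 24.20 pos [ 539.  -263.4   32.2] ang 85.68 tilt 0.01 gap 43.4 F [-1.5  1.8  7.8] q [-0.55  0.68  1.58 -0.    0.88 -2.05]
  xyz [-0.0002, -0.0001, 0.0002] tw [-0.0, 0.01, -0.02] len 0
```

Call:
jog_arm --xyz '[[0, 0, 0], [0, 0, 0], [0, 0, 0], [0, 0, -0.01], [0, 0, -0.04], [0, 0, -0.08], [0, 0, -0.11], [0, 0, -0.11]]' --twist '[[0, 0, 0], [0, 0, 0], [0, 0, 0], [0, 0, 0], [0, 0, 0], [0, 0, 0], [0, 0, 0], [0, 0, 0]]' --claw '[0.052, 0.052, 0.052, 0.052, 0.06, 0.062, 0.062, 0.062]'

```text
time: 24.87
position: [541.6, -265.0, 148.7]
ee_rot: [0.038, 0.999, -0.002, 0.004]
ft_force: [1.0, -1.0, 0.7]
finger_gap: 61.9
```

Call:
jog_arm --xyz '[[0.06, 0.26, -0.03], [0.06, 0.26, -0.03], [0.06, 0.26, -0.03], [0.06, 0.26, -0.03], [0.06, 0.26, -0.03], [0.06, 0.26, -0.03], [0.06, 0.26, -0.03], [0.06, 0.26, -0.03]]' --twist '[[0, 0, 7], [0, 0, 14], [0, 0, 21], [0, 0, 28], [0, 0, 35], [0, 0, 42], [0, 0, 49], [0, 0, 56]]' --claw '[0.062, 0.062, 0.062, 0.062, 0.062, 0.062, 0.062, 0.062]'

```text
time: 25.53
position: [497.5, 4.6, 173.1]
ee_rot: [0.481, 0.877, 0.001, -0.0]
ft_force: [-0.3, 0.9, -0.4]
finger_gap: 62.0
```

```bash
python3 - <<'E'
from h import *
from m6 import planefit
for n in('side','top'):
    im,d=optics.get_image(n);cv2.imwrite(f'pics/{n}14.png',im)
    if n=='side': crop('s',im,310,210,430,300,'s14')
    w=cloud(n,d); m=(w[...,2]>7)&(w[...,2]<30)&(w[...,0]>330)&(w[...,0]<720)&(abs(w[...,1])<350)
    nl,lab,st,ce=cv2.connectedComponentsWithStats(m.astype(np.uint8))
    for i in range(1,nl):
        if 60<st[i,4]<320:
            q=w[lab==i]; r=cv2.minAreaRect(q[:,:2].astype(np.float32)); print(n,ce[i],st[i,4],'rect',np.round(r[0],1),np.round(r[1],1),round(r[2],1))
    # cassette top
    o=(539.2-2.7,-263.6-1.1) if n=='side' else (539.9,-260.5)
    q=w.reshape(-1,3); k=(np.hypot(q[:,0]-o[0],q[:,1]-o[1])<16)&(q[:,2]>36)&(q[:,2]<50); A=np.c_[q[k,:2]-o,np.ones(k.sum())]; print('cassette top plane',np.linalg.lstsq(A,q[k,2],rcond=None)[0],k.sum())
plan((430,200,130,-4.3),(403,327,60,-4.3),(403,327,8,-4.3))
E
```

```text
side [288.35 157.65] 78 rect [399.8 325.5] [45.8 39.9] 88.9
side [323.06 184.58] 104 rect [508.9 143.2] [40.5 42.7] 41.6
side [293.08 192.05] 111 rect [410.4 110.3] [46.3 41.5] 74.2
side [299.62 267.15] 229 rect [ 416.7 -220.7] [41.2 42.1] 28.8
side [303.74 295.57] 275 rect [ 422.2 -312.6] [43.3 40. ] 86.4
cassette top plane [-0.01  0.02 41.47] 101
top [324.3  130.11] 169 rect [705.7 -24.5] [85.5 27.5] 83.7
top [384.62 218.75] 167 rect [ 421.2 -215.3] [43.8 40.2] 29.0
top [413.81 217.22] 168 rect [ 426.  -311.9] [45.4 38.4] 89.7
top [281.48 217.77] 86 rect [421.7 110. ] [36.1 26.4] 85.9
top [211.63 222.81] 155 rect [403.3 329.9] [41.  40.1] 0.3
cassette top plane [-0.01 -0.03 44.89] 83
t 25.63 pos [498.6   1.6 172.7] ang 32.58 tilt 0.05 gap 62.3 F [0.2 0.4 0.1] q [-0.12  0.37  1.7   0.    1.07 -0.69]
  xyz [0.2041, 0.049, 0.0426] tw [0.05, 0.02, 36.88] len 214
  xyz [0.1246, -0.0364, 0.07] tw [0.0, 0.0, 0.0] len 148
  xyz [0.0, 0.0, 0.052] tw [0.0, 0.0, 0.0] len 52
```

View pics/s14.png

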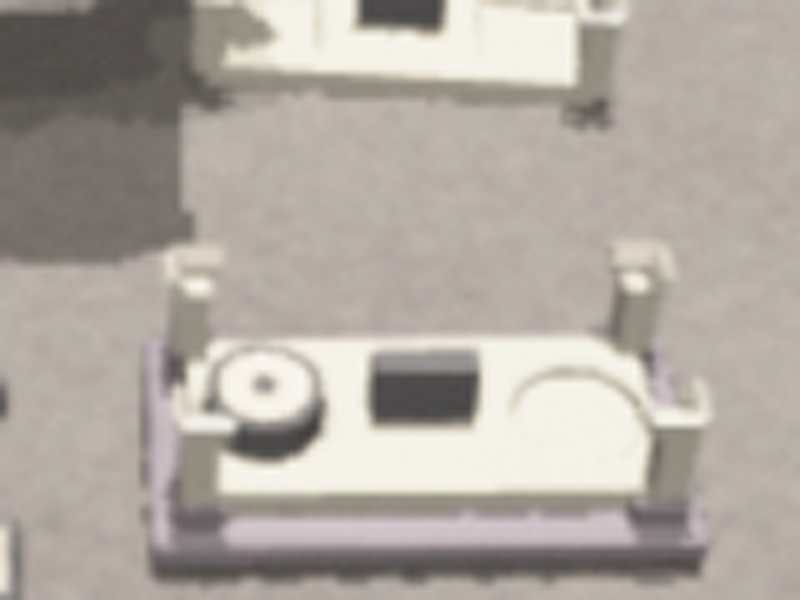

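Call:
jog_arm --xyz '[[0.204, 0.049, 0.043], [0.204, 0.049, 0.043], [0.204, 0.049, 0.043], [0.204, 0.049, 0.043], [0.204, 0.049, 0.043], [0.204, 0.049, 0.043], [0.204, 0.049, 0.043], [0.204, 0.049, 0.043]]' --twist '[[0, 0, 7], [0, 0, 14], [0, 0, 21], [0, 0, 28], [0, 0, 35], [0, 0, 36.9], [0, 0, 36.9], [0, 0, 36.9]]' --claw '[0.062, 0.062, 0.062, 0.062, 0.062, 0.062, 0.062, 0.062]'

```text
time: 26.3
position: [429.8, 199.1, 128.7]
ee_rot: [0.731, 0.682, -0.0, -0.0]
ft_force: [-0.3, 0.4, -0.8]
finger_gap: 61.3
```

Call:
jog_arm --xyz '[[0.124, -0.037, 0.07], [0.124, -0.037, 0.07], [0.124, -0.037, 0.07], [0.124, -0.037, 0.07], [0.124, -0.037, 0.07], [0.124, -0.037, 0.07], [0.124, -0.037, 0.07], [0.124, -0.037, 0.07]]' --twist '[[0, 0, 0], [0, 0, 0], [0, 0, 0], [0, 0, 0], [0, 0, 0], [0, 0, 0], [0, 0, 0], [0, 0, 0]]' --claw '[0.062, 0.062, 0.062, 0.062, 0.062, 0.062, 0.062, 0.062]'

```text
time: 26.97
position: [403.6, 323.8, 59.6]
ee_rot: [0.733, 0.68, 0.0, 0.0]
ft_force: [0.3, 0.1, -0.5]
finger_gap: 62.3
```

```bash
python3 - <<'E'
from h import *
im,d=optics.get_image('side');crop('s',im,240,100,340,190,'s15')
im,d=optics.get_image('side')
plan((403.5,326.5,8,-4.3))
E
```

```text
t 27.07 pos [403.3 324.1  59.6] ang -4.32 tilt 0.06 gap 61.8 F [-0.5  0.7  1.2] q [ 0.56  0.56  1.77 -0.    0.81  0.64]
  xyz [0.0024, -0.0001, 0.0516] tw [0.05, -0.03, -0.02] len 52
```

View pics/s15.png

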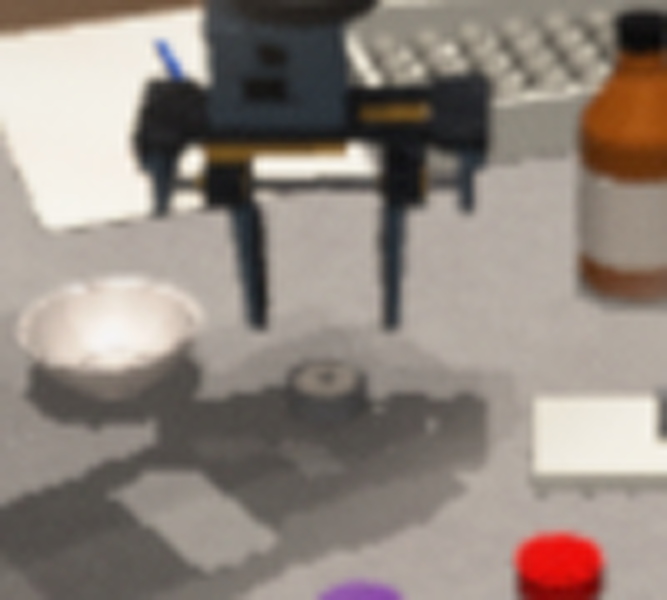

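Call:
jog_arm --xyz '[[0.0024, 0, 0.02], [0.0024, 0, 0.04], [0.0024, 0, 0.052], [0.0024, 0, 0.052], [0.0024, 0, 0.052], [0.0024, 0, 0.052], [0.0024, 0, 0.052], [0.0024, 0, 0.052]]' --twist '[[0, 0, 0], [0, 0, 0], [0, 0, 0], [0, 0, 0], [0, 0, 0], [0, 0, 0], [0, 0, 0], [0, 0, 0]]' --claw '[0.062, 0.062, 0.062, 0.062, 0.05, 0.04, 0.04, 0.04]' --grip_force 5

```text
time: 27.73
position: [403.2, 327.6, 7.8]
ee_rot: [0.733, 0.68, 0.001, 0.0]
ft_force: [0.7, -1.8, 4.1]
finger_gap: 44.0
```

Call:
jog_arm --xyz '[[0, 0, 0], [0, 0, 0], [0, 0, 0], [0, 0, 0], [0, 0, 0], [0, 0, 0], [0, 0, 0], [0, 0, 0]]' --twist '[[0, 0, 0], [0, 0, 0], [0, 0, 0], [0, 0, 0], [0, 0, 0], [0, 0, 0], [0, 0, -7], [0, 0, -14]]' --claw '[0.04, 0.04, 0.04, 0.062, 0.062, 0.062, 0.062, 0.062]'

```text
time: 28.4
position: [402.6, 327.4, 6.9]
ee_rot: [0.643, 0.766, -0.0, -0.0]
ft_force: [-0.4, 0.8, 0.8]
finger_gap: 62.1
```

Call:
jog_arm --xyz '[[0, 0, 0], [0, 0, 0], [0, 0, 0], [0, 0, 0], [0, 0, 0], [0, 0, 0], [0, 0, 0], [0, 0, 0]]' --twist '[[0, 0, -7], [0, 0, -14], [0, 0, -21], [0, 0, -28], [0, 0, -35], [0, 0, -42], [0, 0, -49], [0, 0, -56]]' --claw '[0.062, 0.062, 0.062, 0.062, 0.062, 0.062, 0.062, 0.062]'

```text
time: 29.07
position: [402.5, 327.4, 6.9]
ee_rot: [0.207, 0.978, -0.0, -0.0]
ft_force: [-1.1, -0.8, 0.9]
finger_gap: 62.1
```

Call:
jog_arm --xyz '[[0, 0, 0], [0, 0, 0], [0, 0, 0], [0, 0, 0], [0, 0, 0], [0, 0, 0], [0, 0, 0], [0, 0, 0]]' --twist '[[0, 0, -7], [0, 0, -14], [0, 0, -20], [0, 0, -20], [0, 0, -20], [0, 0, -20], [0, 0, -20], [0, 0, -20]]' --claw '[0.062, 0.062, 0.055, 0.04, 0.04, 0.04, 0.04, 0.04]' --grip_force 15

```text
time: 29.73
position: [402.6, 327.4, 6.9]
ee_rot: [0.038, 0.999, -0.0, -0.0]
ft_force: [0.4, 0.4, 0.2]
finger_gap: 43.3
```

```bash
python3 - <<'E'
from h import *
plan((404,326,100,85.7),(480,100,150,85.7),(580,-130,150,85.7),(654.8,-272.2,100,85.7))
E
```

```text
t 29.73 pos [402.6 327.4   6.9] ang 85.61 tilt 0.00 gap 43.3 F [0.4 0.4 0.2] q [ 0.57  0.65  1.8   0.    0.69 -0.93]
  xyz [-0.0015, -0.0013, -0.0931] tw [-0.0, -0.0, -0.09] len 93
  xyz [-0.0927, -0.2197, -0.05] tw [0.0, 0.0, 0.0] len 244
  xyz [-0.117, -0.2219, 0.0] tw [0.0, 0.0, 0.0] len 251
  xyz [-0.0853, -0.1362, 0.05] tw [0.0, 0.0, 0.0] len 168
```

Call:
jog_arm --xyz '[[0, 0, -0.03], [0, 0, -0.06], [0, 0, -0.093], [0, 0, -0.093], [0, 0, -0.093], [0, 0, -0.093], [0, 0, -0.093], [0, 0, -0.093]]' --twist '[[0, 0, 0], [0, 0, 0], [0, 0, 0], [0, 0, 0], [0, 0, 0], [0, 0, 0], [0, 0, 0], [0, 0, 0]]' --claw '[0.04, 0.04, 0.04, 0.04, 0.04, 0.04, 0.04, 0.04]'

```text
time: 30.4
position: [402.0, 327.0, 98.8]
ee_rot: [0.038, 0.999, -0.001, -0.001]
ft_force: [-0.4, -0.3, -0.0]
finger_gap: 43.4
```

Call:
jog_arm --xyz '[[-0.0942, -0.221, -0.05], [-0.0942, -0.221, -0.05], [-0.0942, -0.221, -0.05], [-0.0942, -0.221, -0.05], [-0.0942, -0.221, -0.05], [-0.0942, -0.221, -0.05], [-0.0942, -0.221, -0.05], [-0.0942, -0.221, -0.05]]' --twist '[[0, 0, 0], [0, 0, 0], [0, 0, 0], [0, 0, 0], [0, 0, 0], [0, 0, 0], [0, 0, 0], [0, 0, 0]]' --claw '[0.04, 0.04, 0.04, 0.04, 0.04, 0.04, 0.04, 0.04]'

```text
time: 31.07
position: [480.5, 98.2, 149.5]
ee_rot: [0.039, 0.999, -0.0, -0.0]
ft_force: [-0.0, -0.2, -0.8]
finger_gap: 43.4
```

Call:
jog_arm --xyz '[[-0.117, -0.222, 0], [-0.117, -0.222, 0], [-0.117, -0.222, 0], [-0.117, -0.222, 0], [-0.117, -0.222, 0], [-0.117, -0.222, 0], [-0.117, -0.222, 0], [-0.117, -0.222, 0]]' --twist '[[0, 0, 0], [0, 0, 0], [0, 0, 0], [0, 0, 0], [0, 0, 0], [0, 0, 0], [0, 0, 0], [0, 0, 0]]' --claw '[0.04, 0.04, 0.04, 0.04, 0.04, 0.04, 0.04, 0.04]'

```text
time: 31.73
position: [580.4, -130.8, 148.6]
ee_rot: [0.038, 0.999, 0.0, -0.001]
ft_force: [-0.3, 1.1, -0.7]
finger_gap: 43.3
```

Call:
jog_arm --xyz '[[-0.085, -0.136, 0.05], [-0.085, -0.136, 0.05], [-0.085, -0.136, 0.05], [-0.085, -0.136, 0.05], [-0.085, -0.136, 0.05], [-0.085, -0.136, 0.08], [-0.085, -0.136, 0.1], [-0.085, -0.136, 0.1]]' --twist '[[0, 0, 0], [0, 0, 0], [0, 0, 0], [0, 0, 0], [0, 0, 0], [0, 0, 0], [0, 0, 0], [0, 0, 0]]' --claw '[0.04, 0.04, 0.04, 0.04, 0.04, 0.04, 0.04, 0.04]'

```text
time: 32.4
position: [652.1, -268.6, 44.9]
ee_rot: [0.037, 0.999, 0.002, -0.004]
ft_force: [-1.4, 0.7, -1.3]
finger_gap: 43.3
```

```bash
python3 - <<'E'
from h import *
im,d=optics.get_image('side');crop('s',im,310,210,430,300,'s16')
im,d=optics.get_image('side');im,d=optics.get_image('side')
plan((654.8,-272.2,40,85.7))
E
```

```text
t 32.55 pos [ 655.1 -270.8   50.6] ang 85.79 tilt 0.01 gap 43.3 F [1.  0.3 0.5] q [-0.48  0.77  1.27  0.    1.1  -1.97]
  xyz [0.0002, -0.0014, 0.0106] tw [0.01, -0.0, 0.09] len 11
```

View pics/s16.png

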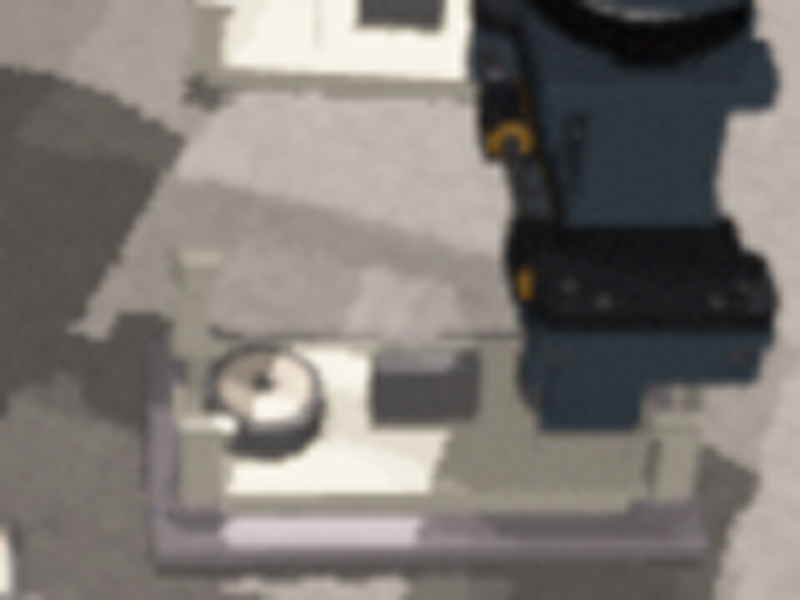

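Call:
jog_arm --xyz '[[0.0002, -0.0012, 0.004], [0.0002, -0.0012, 0.008], [0.0002, -0.0012, 0.01], [0.0002, -0.0012, 0.01], [0.0002, -0.0012, 0.01], [0.0002, -0.0012, 0.01], [0.0002, -0.0012, 0.01], [0.0002, -0.0012, 0.01]]' --twist '[[0, 0, 0], [0, 0, 0], [0, 0, 0], [0, 0, 0], [0, 0, 0], [0, 0, 0], [0, 0, 0], [0, 0, 0]]' --claw '[0.04, 0.04, 0.04, 0.04, 0.04, 0.04, 0.04, 0.04]'

```text
time: 33.22
position: [654.5, -273.4, 40.1]
ee_rot: [0.037, 0.999, -0.0, 0.0]
ft_force: [0.1, 0.7, -0.1]
finger_gap: 43.1
```

```bash
python3 - <<'E'
from h import *
plan((654.8,-272.2,31.5,85.7))
E
```

```text
t 33.22 pos [ 654.5 -273.4   40.1] ang 85.71 tilt 0.02 gap 43.1 F [ 0.1  0.7 -0.1] q [-0.48  0.79  1.27  0.    1.08 -1.98]
  xyz [-0.0002, 0.0013, 0.0086] tw [-0.01, 0.02, 0.01] len 9
```

Call:
jog_arm --xyz '[[-0.0003, 0.0013, 0], [-0.0003, 0.0013, 0.001], [-0.0003, 0.0013, 0.003], [-0.0003, 0.0013, 0.005], [-0.0003, 0.0013, 0.007], [-0.0003, 0.0013, 0.0085], [-0.0003, 0.0013, 0.0085], [-0.0003, 0.0013, 0.0085]]' --twist '[[0, 0, 0], [0, 0, 0], [0, 0, 0], [0, 0, 0], [0, 0, 0], [0, 0, 0], [0, 0, 0], [0, 0, 0]]' --claw '[0.04, 0.04, 0.04, 0.04, 0.04, 0.04, 0.04, 0.04]'

```text
time: 33.88
position: [654.8, -272.0, 31.6]
ee_rot: [0.037, 0.999, 0.0, -0.0]
ft_force: [-3.0, 0.9, 6.0]
finger_gap: 43.1
```

```bash
python3 - <<'E'
from h import *
plan((654.8,-272.2,31.5,85.7))
E
```

```text
t 33.88 pos [ 654.8 -272.    31.6] ang 85.71 tilt 0.00 gap 43.1 F [-3.   0.9  6. ] q [-0.48  0.8   1.28  0.    1.07 -1.97]
  xyz [-0.0, -0.0002, 0.0001] tw [0.0, -0.0, 0.01] len 0
```

Call:
jog_arm --xyz '[[0, 0, 0], [0, 0, 0], [0, 0, 0], [0, 0, -0.01], [0, 0, -0.04], [0, 0, -0.08], [0, 0, -0.11], [0, 0, -0.11]]' --twist '[[0, 0, 0], [0, 0, 0], [0, 0, 0], [0, 0, 0], [0, 0, 0], [0, 0, 0], [0, 0, 0], [0, 0, 0]]' --claw '[0.052, 0.052, 0.052, 0.052, 0.06, 0.062, 0.062, 0.062]'

```text
time: 34.55
position: [657.8, -273.6, 149.3]
ee_rot: [0.037, 0.999, -0.002, 0.005]
ft_force: [0.8, -0.5, 1.0]
finger_gap: 62.1
```

Call:
jog_arm --xyz '[[0.04, 0.25, -0.05], [0.04, 0.25, -0.05], [0.04, 0.25, -0.05], [0.04, 0.25, -0.05], [0.04, 0.25, -0.05], [0.04, 0.25, -0.05], [0.04, 0.25, -0.05], [0.04, 0.25, -0.05]]' --twist '[[0, 0, 7], [0, 0, 14], [0, 0, 21], [0, 0, 28], [0, 0, 35], [0, 0, 42], [0, 0, 49], [0, 0, 56]]' --claw '[0.062, 0.062, 0.062, 0.062, 0.062, 0.062, 0.062, 0.062]'

```text
time: 35.22
position: [633.5, -15.9, 193.2]
ee_rot: [0.5, 0.866, 0.001, 0.001]
ft_force: [-0.2, -0.3, -0.8]
finger_gap: 62.2
```

Call:
jog_arm --xyz '[[0, 0, 0], [0, 0, 0], [0, 0, 0], [0, 0, 0], [0, 0, 0], [0, 0, 0], [0, 0, 0], [0, 0, 0]]' --twist '[[0, 0, 7], [0, 0, 14], [0, 0, 21], [0, 0, 28], [0, 0, 35], [0, 0, 39], [0, 0, 39], [0, 0, 39]]' --claw '[0.062, 0.062, 0.062, 0.062, 0.062, 0.062, 0.062, 0.062]'

```text
time: 35.88
position: [633.6, -19.8, 191.9]
ee_rot: [0.759, 0.651, 0.0, 0.0]
ft_force: [0.3, 0.3, -0.1]
finger_gap: 62.1
```

```bash
python3 - <<'E'
from h import *
from m6 import planefit
np.set_printoptions(precision=1,suppress=True)
for n in('side','top'):
    im,d=optics.get_image(n);np.save(f'i17_{n}.npy',im);np.save(f'd17_{n}.npy',d);cv2.imwrite(f'pics/{n}17.png',im)
    if n=='side': crop('s',im,300,180,440,300,'s17')
    w=cloud(n,d); q=w.reshape(-1,3)
    for X in((539.2,-263.6),(654.8,-272.2)):
        o=(X[0]-2.7,X[1]-1.1) if n=='side' else (X[0]+.7,X[1]+3)
        k=(np.hypot(q[:,0]-o[0],q[:,1]-o[1])<16)&(q[:,2]>36)&(q[:,2]<50); A=np.c_[q[k,:2]-o,np.ones(k.sum())]; print(n,'cassette top plane',np.linalg.lstsq(A,q[k,2],rcond=None)[0]*[1e3,1e3,1],k.sum())
plan((635,-15.3,80,-9.7),(635,-15.3,16,-9.7))
E
```

```text
side cassette top plane [-15.8  12.3  41.4] 102
side cassette top plane [23.7 12.4 41.4] 98
top cassette top plane [ 18.6 -11.9  44.6] 82
top cassette top plane [39.4 -8.7 45.2] 78
t 35.98 pos [633.6 -19.8 191.7] ang -8.71 tilt 0.01 gap 62.0 F [ 0.9 -0.2 -0.2] q [-0.1  0.5  1.4 -0.   1.3  0. ]
  xyz [0.0046, 0.0007, 0.1117] tw [0.01, -0.0, 0.99] len 112
  xyz [0.0, 0.0, 0.064] tw [0.0, 0.0, 0.0] len 64
```

View pics/s17.png

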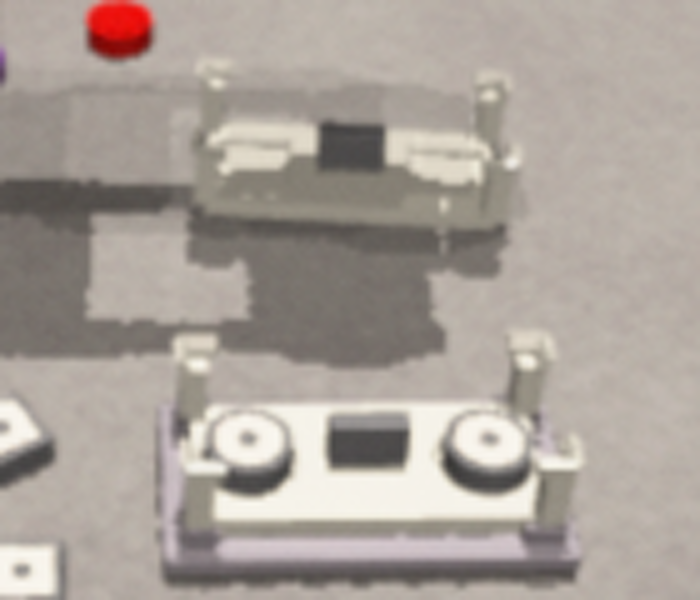

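View pics/side17.png

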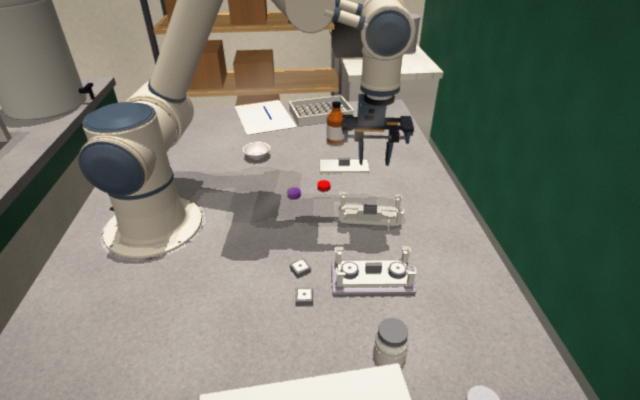

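Call:
jog_arm --xyz '[[0.0046, 0.0007, 0.04], [0.0046, 0.0007, 0.08], [0.0046, 0.0007, 0.11], [0.0046, 0.0007, 0.14], [0.0046, 0.0007, 0.17], [0.0046, 0.0007, 0.17], [0.0046, 0.0007, 0.17], [0.0046, 0.0007, 0.17]]' --twist '[[0, 0, 1], [0, 0, 1], [0, 0, 1], [0, 0, 1], [0, 0, 1], [0, 0, 1], [0, 0, 1], [0, 0, 1]]' --claw '[0.062, 0.062, 0.062, 0.062, 0.062, 0.062, 0.062, 0.062]'

```text
time: 36.65
position: [636.0, -15.4, 23.1]
ee_rot: [0.765, 0.644, 0.001, 0.001]
ft_force: [0.7, 0.6, 0.1]
finger_gap: 62.1
```

Call:
jog_arm --xyz '[[0, 0, 0], [0, 0, 0], [0, 0, 0], [0, 0, 0], [0, 0, 0], [0, 0, 0], [0, 0, 0], [0, 0, 0]]' --twist '[[0, 0, 0], [0, 0, 0], [0, 0, 0], [0, 0, 0], [0, 0, 0], [0, 0, 0], [0, 0, 0], [0, 0, 0]]' --claw '[0.03, 0.03, 0.03, 0.03, 0.03, 0.03, 0.03, 0.03]' --grip_force 10

```text
time: 37.32
position: [635.5, -15.4, 22.5]
ee_rot: [0.765, 0.644, 0.0, 0.001]
ft_force: [-0.7, 0.2, 9.5]
finger_gap: 39.6
```

```bash
python3 - <<'E'
from h import *
plan()
im,d=optics.get_image('side');crop('s',im,320,140,420,230,'s18')
E
```

```text
t 37.32 pos [635.5 -15.4  22.5] ang -9.86 tilt 0.08 gap 39.6 F [-0.7  0.2  9.5] q [-0.12  0.73  1.49 -0.    0.92  0.05]
```

View pics/s18.png

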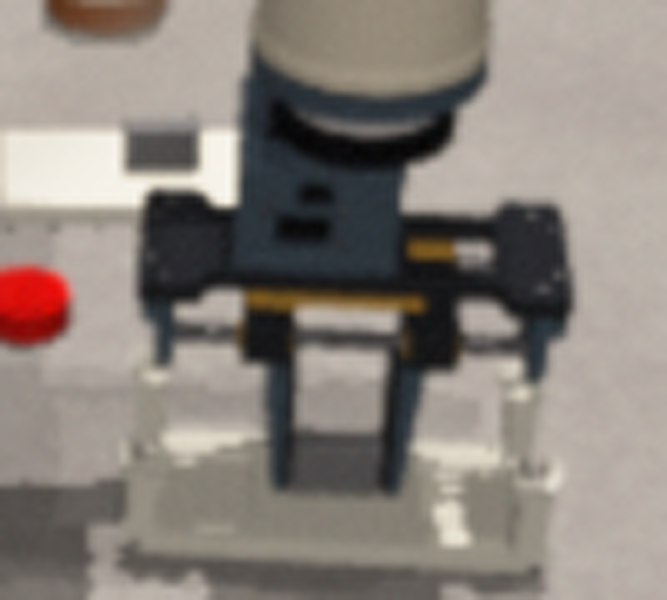

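Call:
jog_arm --xyz '[[0, 0, 0], [0, 0, 0], [0, 0, -0.015], [0, 0, -0.035], [0, 0, -0.035], [0, 0, -0.035], [0, 0, -0.035], [0, 0, -0.035]]' --twist '[[0, 0, 0], [0, 0, 0], [0, 0, 0], [0, 0, 0], [0, 0, -7], [0, 0, -14], [0, 0, -21], [0, 0, -28]]' --claw '[0.055, 0.055, 0.055, 0.055, 0.055, 0.055, 0.055, 0.055]'

```text
time: 38.03
position: [635.0, -15.3, 56.6]
ee_rot: [0.584, 0.811, 0.0, 0.0]
ft_force: [-0.1, 0.5, -0.1]
finger_gap: 54.9
```

Call:
jog_arm --xyz '[[0, 0, 0], [0, 0, 0], [0, 0, 0], [0, 0, 0], [0, 0, 0], [0, 0, 0], [0, 0, 0], [0, 0, 0]]' --twist '[[0, 0, -7], [0, 0, -14], [0, 0, -21], [0, 0, -28], [0, 0, -35], [0, 0, -42], [0, 0, -49], [0, 0, -56]]' --claw '[0.045, 0.045, 0.045, 0.045, 0.045, 0.045, 0.045, 0.045]'

```text
time: 38.7
position: [634.9, -15.3, 56.4]
ee_rot: [0.135, 0.991, 0.0, -0.0]
ft_force: [-0.4, 1.2, -0.5]
finger_gap: 45.0
```

Call:
jog_arm --xyz '[[0, 0, 0], [0, 0, 0.015], [0, 0, 0.03], [0, 0, 0.041], [0, 0, 0.041], [0, 0, 0.041], [0, 0, 0.041], [0, 0, 0.041]]' --twist '[[0, 0, -6], [0, 0, -6], [0, 0, -6], [0, 0, -6], [0, 0, -6], [0, 0, -6], [0, 0, -6], [0, 0, -6]]' --claw '[0.045, 0.045, 0.045, 0.045, 0.045, 0.045, 0.02, 0.0]'

```text
time: 39.37
position: [635.5, -15.4, 16.2]
ee_rot: [0.086, 0.996, -0.0, 0.001]
ft_force: [-0.4, 0.7, 0.5]
finger_gap: 34.5
```

Call:
jog_arm --xyz '[[0, 0, 0], [0, 0, 0], [0, 0, 0], [0, 0, 0], [0, 0, 0], [0, 0, 0], [0, 0, 0], [0, 0, 0]]' --twist '[[0, 0, 0], [0, 0, 0], [0, 0, 0], [0, 0, 0], [0, 0, 0], [0, 0, 0], [0, 0, 0], [0, 0, 0]]' --claw '[0.0, 0.0, 0.0, 0.0, 0.0, 0.0, 0.0, 0.0]' --grip_force 35

```text
time: 40.03
position: [635.2, -15.3, 15.7]
ee_rot: [0.086, 0.996, 0.0, 0.0]
ft_force: [-0.1, 1.4, 5.2]
finger_gap: 11.9
```

```bash
python3 - <<'E'
from h import *
plan((635,-15,150,80.2),(597,-267.9,150,85.7))
im,d=optics.get_image('side');crop('s',im,320,140,420,230,'s19')
E
```

```text
t 40.03 pos [635.2 -15.3  15.7] ang 80.13 tilt 0.03 gap 11.9 F [-0.1  1.4  5.2] q [-0.12  0.74  1.49  0.    0.91 -1.52]
  xyz [0.0002, 0.0003, -0.1343] tw [0.0, 0.02, -0.07] len 134
  xyz [-0.0056, -0.2557, 0.0] tw [0.0, 0.0, -5.5] len 256
```

View pics/s19.png

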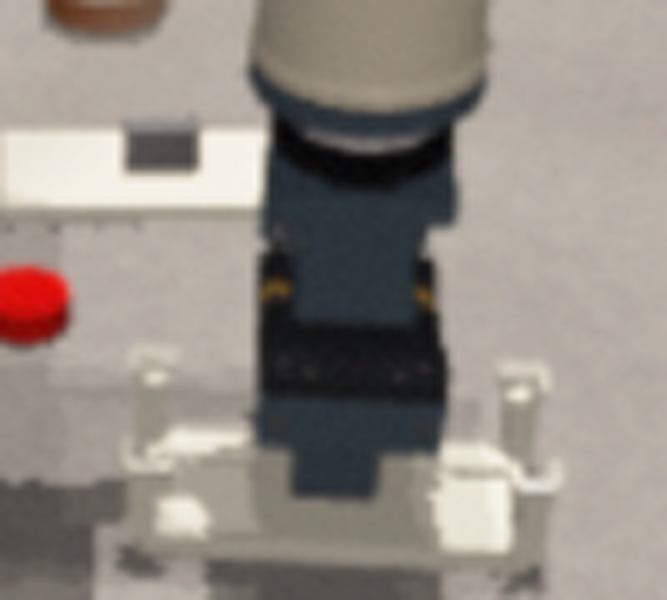

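Call:
jog_arm --xyz '[[0, 0, -0.03], [0, 0, -0.06], [0, 0, -0.09], [0, 0, -0.12], [0, 0, -0.134], [0, 0, -0.134], [0, 0, -0.134], [0, 0, -0.134]]' --twist '[[0, 0, 0], [0, 0, 0], [0, 0, 0], [0, 0, 0], [0, 0, 0], [0, 0, 0], [0, 0, 0], [0, 0, 0]]' --claw '[0.0, 0.0, 0.0, 0.0, 0.0, 0.0, 0.0, 0.0]'

```text
time: 40.75
position: [634.1, -15.2, 147.9]
ee_rot: [0.086, 0.996, 0.0, -0.001]
ft_force: [-0.6, -0.3, -2.8]
finger_gap: 11.9
```

Call:
jog_arm --xyz '[[-0.001, -0.035, 0], [-0.002, -0.07, 0], [-0.003, -0.11, 0], [-0.004, -0.15, 0], [-0.005, -0.19, 0], [-0.0055, -0.23, 0], [-0.0055, -0.2555, 0], [-0.0055, -0.2555, 0]]' --twist '[[0, 0, -1], [0, 0, -2], [0, 0, -3], [0, 0, -4], [0, 0, -5.5], [0, 0, -5.5], [0, 0, -5.5], [0, 0, -5.5]]' --claw '[0.0, 0.0, 0.0, 0.0, 0.0, 0.0, 0.0, 0.0]'

```text
time: 41.42
position: [594.8, -272.9, 147.3]
ee_rot: [0.04, 0.999, -0.0, -0.001]
ft_force: [-0.5, 0.6, -2.9]
finger_gap: 11.8
```

Call:
jog_arm --xyz '[[0, 0, 0.01], [0, 0, 0.02], [0, 0, 0.03], [0, 0, 0.04], [0, 0, 0.045], [0, 0, 0.045], [0, 0, 0.045], [0, 0, 0.045]]' --twist '[[0, 0, 0], [0, 0, 0], [0, 0, 0], [0, 0, 0], [0, 0, 0], [0, 0, 0], [0, 0, 0], [0, 0, 0]]' --claw '[0.0, 0.0, 0.0, 0.0, 0.0, 0.0, 0.0, 0.0]'

```text
time: 42.08
position: [597.0, -267.9, 104.8]
ee_rot: [0.038, 0.999, -0.0, 0.0]
ft_force: [-0.1, -0.6, -1.9]
finger_gap: 11.7
```

```bash
python3 - <<'E'
from h import *
plan((597,-267.9,95,85.7))
im,d=optics.get_image('side');crop('s',im,300,190,440,310,'s20')
np.save('d20_side.npy',d)
np.set_printoptions(precision=1,suppress=True)
a=np.radians(-4.2);R=np.array([[np.cos(a),-np.sin(a)],[np.sin(a),np.cos(a)]])
w=cloud('side',d).reshape(-1,3);q=(w[:,:2]-[592,-269])@R
for z0,z1 in((30,70),(100,150)):
    m=(w[:,2]>z0)&(w[:,2]<z1)&(abs(q[:,0])>75)&(abs(q[:,0])<110)&(abs(q[:,1])<60); p=q[m]
    o=[np.median(np.sort(s*p[:,k])[::-1][:20])*s for s,k in((1,0),(-1,0),(1,1),(-1,1))]; print(z0,np.array(o),(o[0]+o[1])/2,(o[2]+o[3])/2)
E
```

```text
t 42.08 pos [ 597.  -267.9  104.8] ang 85.65 tilt 0.04 gap 11.7 F [-0.1 -0.6 -1.9] q [-0.51  0.65  1.38 -0.    1.11 -2.01]
  xyz [0.0, 0.0, 0.0098] tw [-0.02, 0.03, -0.05] len 10
30 [ 91.1 -88.7  36.8 -43.6] 1.220233113461319 -3.3983792004551816
100 [ 94.  -88.   44.9 -44.1] 3.004147119934416 0.3989426655819237
```

View pics/s20.png

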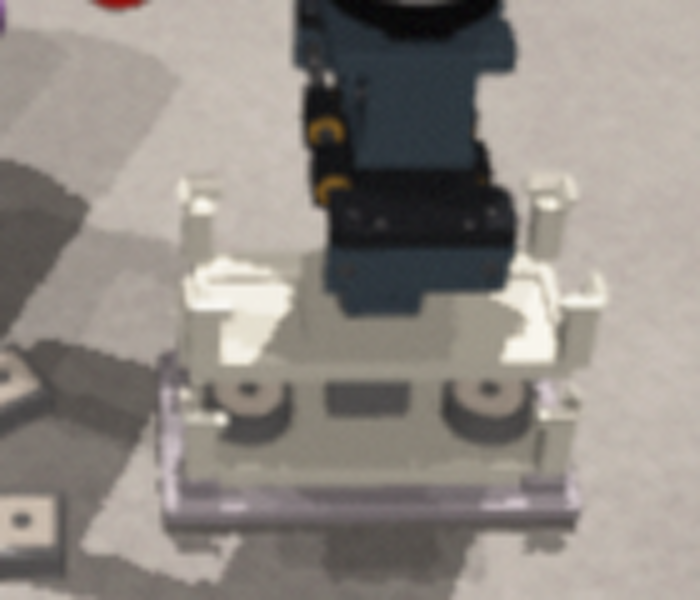

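Call:
jog_arm --xyz '[[0.0006, 0, 0.006], [0.0006, 0, 0.011], [0.0006, 0, 0.014], [0.0006, 0, 0.017], [0.0006, 0, 0.02], [0.0006, 0, 0.023], [0.0006, 0, 0.026], [0.0006, 0, 0.0265]]' --twist '[[0, 0, 0], [0, 0, 0], [0, 0, 0], [0, 0, 0], [0, 0, 0], [0, 0, 0], [0, 0, 0], [0, 0, 0]]' --claw '[0.0, 0.0, 0.0, 0.0, 0.0, 0.0, 0.0, 0.0]' --grip_force 25

```text
time: 42.8
position: [596.0, -268.0, 77.7]
ee_rot: [0.038, 0.999, 0.0, -0.0]
ft_force: [-1.2, 0.0, 2.6]
finger_gap: 11.7
```

```bash
python3 - <<'E'
from h import *
from m6 import planefit
plan((597,-267.9,77.5,85.7))
im,d=optics.get_image('side');crop('s',im,300,190,440,310,'s21')
c,k,s=planefit('side',d,592+2,-269,-4.2,170,76,4,72); print('tray z %.2f slopes(mrad) %.1f %.1f'%(c[2],c[0]*1e3,c[1]*1e3),k,s)
E
```

```text
t 42.80 pos [ 596.  -268.    77.7] ang 85.63 tilt 0.01 gap 11.7 F [-1.2  0.   2.6] q [-0.51  0.68  1.41 -0.    1.06 -2.01]
  xyz [-0.001, 0.0001, 0.0002] tw [0.0, -0.01, -0.07] len 1
tray z 69.85 slopes(mrad) -5.1 -41.8 939 2.476355901972383
```

View pics/s21.png

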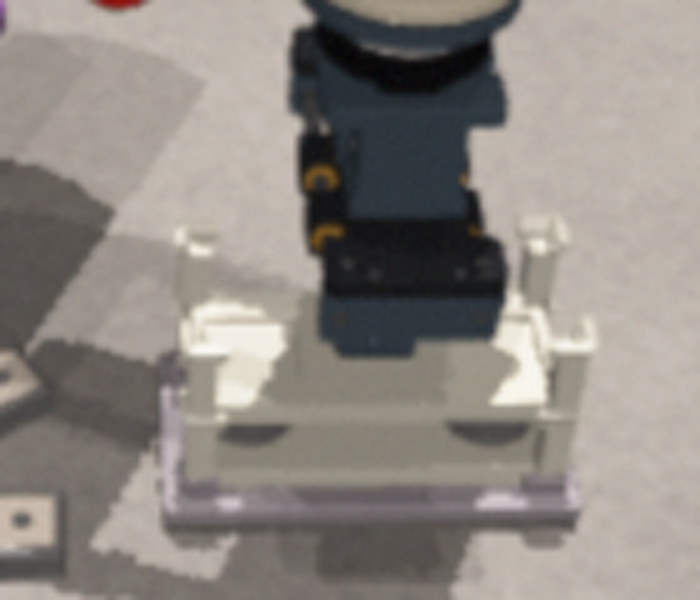

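Call:
jog_arm --xyz '[[0, 0, 0], [0, 0, 0], [0, 0, 0], [0, 0, -0.01], [0, 0, -0.04], [0, 0, -0.08], [0, 0, -0.1], [0, 0, -0.1]]' --twist '[[0, 0, 0], [0, 0, 0], [0, 0, 0], [0, 0, 0], [0, 0, 0], [0, 0, 0], [0, 0, 0], [0, 0, 0]]' --claw '[0.045, 0.045, 0.045, 0.045, 0.06, 0.062, 0.062, 0.062]'

```text
time: 43.52
position: [598.4, -269.2, 184.1]
ee_rot: [0.038, 0.999, -0.002, 0.004]
ft_force: [1.1, -0.6, 0.4]
finger_gap: 61.1
```

Call:
jog_arm --xyz '[[0.18, 0.09, 0], [0.18, 0.09, 0], [0.18, 0.09, 0], [0.18, 0.09, 0], [0.18, 0.09, 0], [0.18, 0.09, 0], [0.18, 0.09, 0], [0.18, 0.09, 0]]' --twist '[[0, 0, 7], [0, 0, 14], [0, 0, 21], [0, 0, 28], [0, 0, 35], [0, 0, 42], [0, 0, 49], [0, 0, 56]]' --claw '[0.062, 0.062, 0.062, 0.062, 0.062, 0.062, 0.062, 0.062]'

```text
time: 44.18
position: [423.1, -164.3, 178.6]
ee_rot: [0.505, 0.863, 0.0, 0.0]
ft_force: [0.7, 0.5, -0.2]
finger_gap: 62.1
```

```bash
python3 - <<'E'
from h import *
from m6 import planefit
for n in('side','top'):
    im,d=optics.get_image(n);np.save(f'i22_{n}.npy',im);np.save(f'd22_{n}.npy',d);cv2.imwrite(f'pics/{n}22.png',im)
    if n=='side': crop('s',im,270,190,440,310,'s22')
    else: crop('s',im,370,120,440,240,'t22')
    o=(594,-269) if n=='side' else (597,-265)
    c,k,s=planefit(n,d,*o,-4.3,170,76,6,73); print(n,'tray2 z %.2f slopes(mrad) %.1f %.1f'%(c[2],c[0]*1e3,c[1]*1e3),k,s)
    w=cloud(n,d); m=(w[...,2]>7)&(w[...,2]<30)&(w[...,0]>330)&(w[...,0]<720)&(abs(w[...,1])<350)
    nl,lab,st,ce=cv2.connectedComponentsWithStats(m.astype(np.uint8))
    for i in range(1,nl):
        if 60<st[i,4]<620:
            q=w[lab==i]; r=cv2.minAreaRect(q[:,:2].astype(np.float32)); print(n,ce[i],st[i,4],'rect',np.round(r[0],1),np.round(r[1],1),round(r[2],1))
plan((420,-219,100,28.3),(420,-219,8,28.3))
E
```

```text
side tray2 z 70.48 slopes(mrad) -0.7 -26.8 978 2.4270814335814768
side [351.1 165.7] 340 rect [616.5 258. ] [ 80.2 118.9] 85.2
side [323.08 184.63] 106 rect [508.5 142.4] [42.4 44.3] 36.5
side [294.17 191.95] 95 rect [414.1 112.1] [34.5 47.6] 8.1
side [299.69 267.16] 226 rect [ 416.7 -219.9] [41.8 41.7] 28.1
side [303.75 295.57] 275 rect [ 422.2 -313.2] [42.8 39.8] 86.1
top tray2 z 75.30 slopes(mrad) -52.4 5.6 577 2.6476491667975632
top [386.27 146.82] 161 rect [ 650.7 -226.2] [23.3 96.2] 85.9
top [270.53 188.7 ] 155 rect [512.4 146.4] [42.8 40.5] 45.1
top [280.38 219.73] 152 rect [414.7 113.7] [41.1 41.8] 0.0
t 44.28 pos [ 423.4 -164.5  178.3] ang 29.46 tilt 0.03 gap 62.1 F [0.4 0.4 0.1] q [-0.5   0.3   1.8   0.    1.04 -1.02]
  xyz [-0.0458, -0.0298, 0.0784] tw [0.02, 0.03, 1.16] len 96
  xyz [0.0, 0.0, 0.092] tw [0.0, 0.0, 0.0] len 92
```

View pics/s22.png

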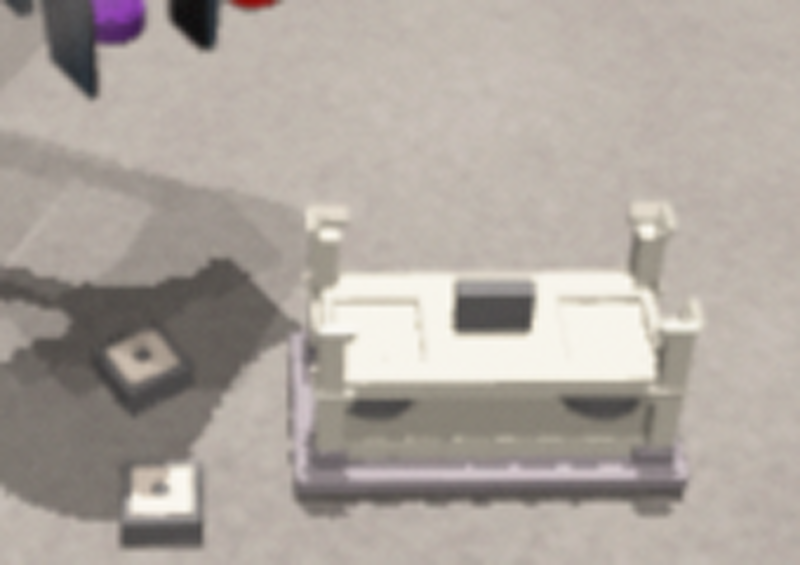

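View pics/t22.png

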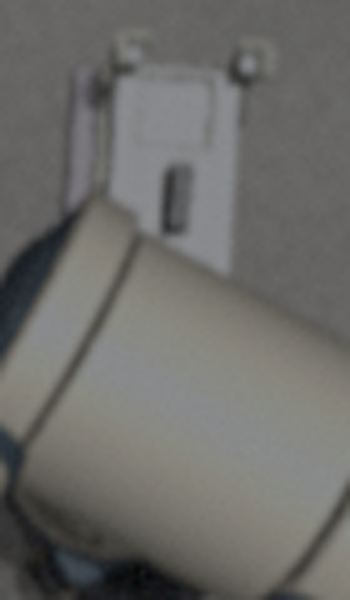

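Call:
jog_arm --xyz '[[-0.046, -0.03, 0.08], [-0.046, -0.03, 0.08], [-0.046, -0.03, 0.08], [-0.046, -0.03, 0.12], [-0.046, -0.03, 0.15], [-0.046, -0.03, 0.17], [-0.046, -0.03, 0.17], [-0.046, -0.03, 0.17]]' --twist '[[0, 0, 1], [0, 0, 1], [0, 0, 1], [0, 0, 1], [0, 0, 1], [0, 0, 1], [0, 0, 1], [0, 0, 1]]' --claw '[0.062, 0.062, 0.062, 0.062, 0.062, 0.062, 0.062, 0.062]'

```text
time: 44.95
position: [419.7, -219.1, 7.7]
ee_rot: [0.509, 0.861, 0.0, -0.001]
ft_force: [-0.1, 0.5, 0.5]
finger_gap: 62.0
```

```bash
python3 - <<'E'
from h import *
im,d=optics.get_image('side');crop('s',im,250,210,350,310,'s23')
plan((420,-219,8,28.3))
E
```

```text
t 45.00 pos [ 420.4 -219.5    8.6] ang 28.78 tilt 0.00 gap 62.0 F [0.2 0.4 0.9] q [-0.61  0.62  1.91 -0.    0.61 -1.11]
  xyz [0.0006, -0.0001, 0.0006] tw [-0.0, -0.0, 0.48] len 1
```

View pics/s23.png

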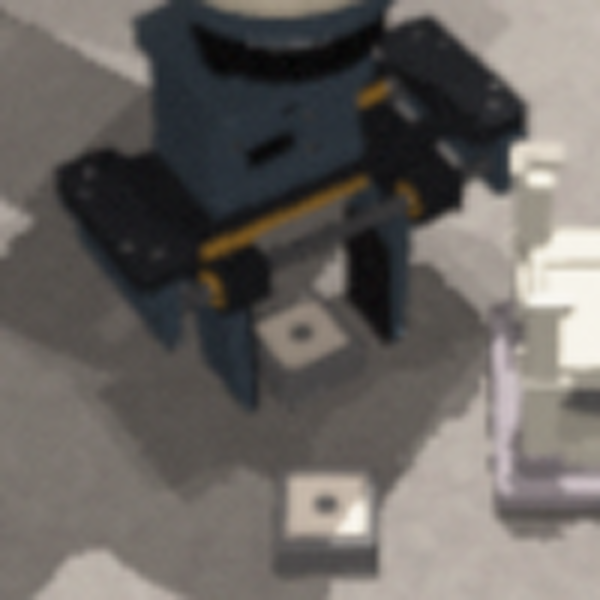

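Call:
jog_arm --xyz '[[0, 0, 0], [0, 0, 0], [0, 0, 0], [0, 0, 0], [0, 0, 0], [0, 0, 0], [0, 0, 0], [0, 0, 0]]' --twist '[[0, 0, 0], [0, 0, 0], [0, 0, 0], [0, 0, 0], [0, 0, 0], [0, 0, 0], [0, 0, 0], [0, 0, 0]]' --claw '[0.05, 0.035, 0.035, 0.035, 0.035, 0.035, 0.035, 0.035]' --grip_force 6

```text
time: 45.67
position: [420.6, -219.6, 8.7]
ee_rot: [0.51, 0.86, -0.0, 0.001]
ft_force: [-0.3, 0.5, 10.4]
finger_gap: 40.2
```

Call:
jog_arm --xyz '[[0, 0, 0], [0, 0, 0], [0, 0, 0], [0, 0, 0], [0, 0, 0], [0, 0, 0], [0, 0, 0], [0, 0, 0]]' --twist '[[0, 0, 0], [0, 0, 0], [0, 0, 0], [0, 0, -7], [0, 0, -14], [0, 0, -21], [0, 0, -28], [0, 0, -35]]' --claw '[0.065, 0.065, 0.065, 0.065, 0.065, 0.065, 0.065, 0.065]'

```text
time: 46.33
position: [420.0, -219.3, 7.9]
ee_rot: [0.225, 0.974, 0.0, -0.0]
ft_force: [0.5, -0.1, -0.6]
finger_gap: 64.8
```

Call:
jog_arm --xyz '[[0, 0, 0], [0, 0, 0], [0, 0, 0], [0, 0, 0], [0, 0, 0], [0, 0, 0], [0, 0, 0], [0, 0, 0]]' --twist '[[0, 0, -7], [0, 0, -14], [0, 0, -21], [0, 0, -28], [0, 0, -35], [0, 0, -42], [0, 0, -49], [0, 0, -55]]' --claw '[0.065, 0.065, 0.065, 0.065, 0.065, 0.065, 0.065, 0.065]'

```text
time: 47.0
position: [420.1, -219.3, 7.9]
ee_rot: [-0.25, 0.968, 0.0, -0.0]
ft_force: [-0.5, -0.0, -0.3]
finger_gap: 65.3
```

Call:
jog_arm --xyz '[[0, 0, 0], [0, 0, 0], [0, 0, 0], [0, 0, 0], [0, 0, 0], [0, 0, 0], [0, 0, 0], [0, 0, 0]]' --twist '[[0, 0, 0], [0, 0, 0], [0, 0, 0], [0, 0, 0], [0, 0, 0], [0, 0, 0], [0, 0, 0], [0, 0, 0]]' --claw '[0.05, 0.035, 0.035, 0.035, 0.035, 0.035, 0.035, 0.035]' --grip_force 15

```text
time: 47.67
position: [420.1, -219.3, 7.9]
ee_rot: [-0.247, 0.969, 0.0, -0.0]
ft_force: [-0.2, -1.1, 0.4]
finger_gap: 40.0
```

```bash
python3 - <<'E'
from h import *
im,d=optics.get_image('side');crop('s',im,250,210,350,310,'s24')
plan((420,-219,180,118),(653.8,-272.4,180,85.65))
E
```

```text
t 47.72 pos [ 420.1 -219.3    7.9] ang 118.62 tilt 0.00 gap 39.7 F [-0.5  0.6  1.4] q [-0.61  0.62  1.91 -0.    0.61 -2.68]
  xyz [-0.0001, 0.0003, -0.1721] tw [-0.0, 0.0, 0.62] len 172
  xyz [-0.1814, -0.1569, 0.0] tw [0.0, 0.0, 32.35] len 240
```

View pics/s24.png

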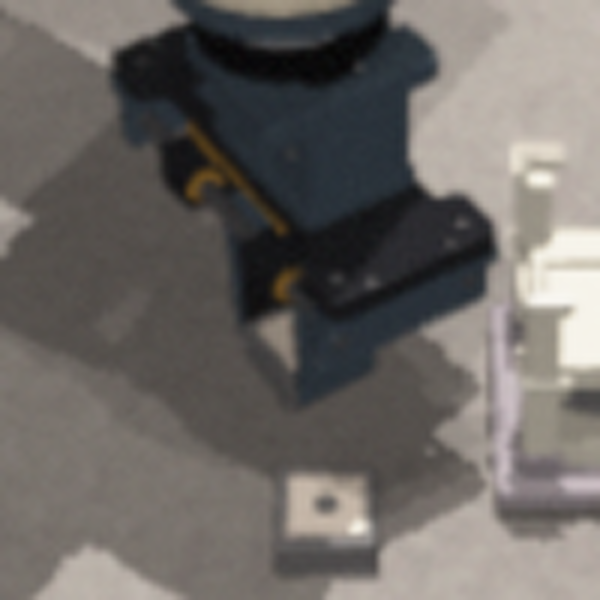

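Call:
jog_arm --xyz '[[0, 0, -0.04], [0, 0, -0.08], [0, 0, -0.12], [0, 0, -0.16], [0, 0, -0.172], [0, 0, -0.172], [0, 0, -0.172], [0, 0, -0.172]]' --twist '[[0, 0, 0], [0, 0, 0], [0, 0, 0], [0, 0, 0], [0, 0, 0], [0, 0, 0], [0, 0, 0], [0, 0, 0]]' --claw '[0.035, 0.035, 0.035, 0.035, 0.035, 0.035, 0.035, 0.035]'

```text
time: 48.38
position: [419.5, -218.9, 178.9]
ee_rot: [-0.247, 0.969, 0.001, -0.001]
ft_force: [0.5, 0.2, -0.4]
finger_gap: 40.1
```

Call:
jog_arm --xyz '[[-0.03, -0.026, 0], [-0.06, -0.052, 0], [-0.09, -0.078, 0], [-0.12, -0.104, 0], [-0.15, -0.13, 0], [-0.18, -0.155, 0], [-0.1831, -0.155, 0], [-0.1831, -0.155, 0]]' --twist '[[0, 0, 7], [0, 0, 14], [0, 0, 21], [0, 0, 28], [0, 0, 33], [0, 0, 33], [0, 0, 33], [0, 0, 33]]' --claw '[0.035, 0.035, 0.035, 0.035, 0.035, 0.035, 0.035, 0.035]'

```text
time: 49.05
position: [656.0, -267.2, 176.6]
ee_rot: [0.038, 0.999, 0.001, -0.001]
ft_force: [-1.2, 0.2, -0.7]
finger_gap: 39.9
```

Call:
jog_arm --xyz '[[0, 0, 0.02], [0, 0, 0.05], [0, 0, 0.07], [0, 0, 0.08], [0, 0, 0.08], [0, 0, 0.08], [0, 0, 0.08], [0, 0, 0.08]]' --twist '[[0, 0, 0], [0, 0, 0], [0, 0, 0], [0, 0, 0], [0, 0, 0], [0, 0, 0], [0, 0, 0], [0, 0, 0]]' --claw '[0.035, 0.035, 0.035, 0.035, 0.035, 0.035, 0.035, 0.035]'

```text
time: 49.72
position: [655.7, -268.0, 101.5]
ee_rot: [0.038, 0.999, -0.0, 0.001]
ft_force: [-0.6, 0.6, -0.5]
finger_gap: 40.0
```

```bash
python3 - <<'E'
from h import *
im,d=optics.get_image('side');crop('s',im,310,170,440,300,'s25')
im,d=optics.get_image('side')
plan((653.8,-272.4,86,85.65))
E
```

```text
t 49.82 pos [ 655.6 -267.9  101.2] ang 85.64 tilt 0.10 gap 40.0 F [-0.4  1.2  0.3] q [-0.47  0.72  1.24 -0.    1.19 -1.97]
  xyz [0.0015, -0.0046, 0.0152] tw [-0.04, 0.09, -0.01] len 16
```

View pics/s25.png

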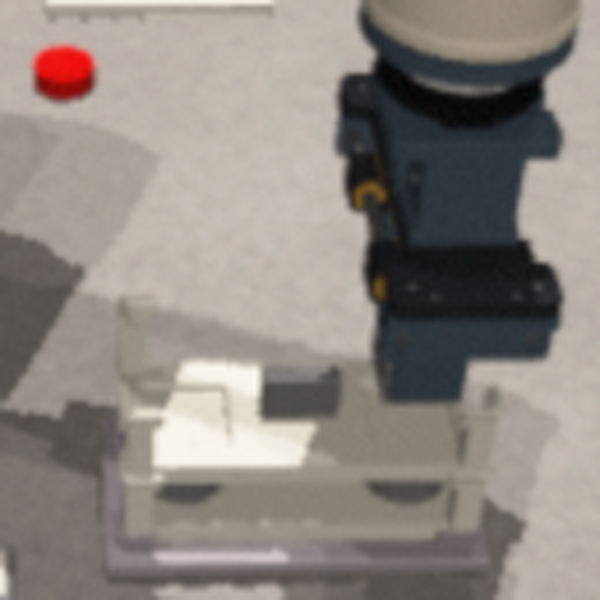

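Call:
jog_arm --xyz '[[0.0015, -0.0046, 0], [0.0015, -0.0046, 0.005], [0.0015, -0.0046, 0.01], [0.0015, -0.0046, 0.014], [0.0015, -0.0046, 0.014], [0.0015, -0.0046, 0.014], [0.0015, -0.0046, 0.014], [0.0015, -0.0046, 0.014]]' --twist '[[0, 0, 0], [0, 0, 0], [0, 0, 0], [0, 0, 0], [0, 0, 0], [0, 0, 0], [0, 0, 0], [0, 0, 0]]' --claw '[0.035, 0.035, 0.035, 0.035, 0.035, 0.035, 0.035, 0.035]'

```text
time: 50.48
position: [653.4, -272.1, 86.0]
ee_rot: [0.038, 0.999, -0.0, 0.0]
ft_force: [-1.0, 0.5, -0.1]
finger_gap: 40.0
```

```bash
python3 - <<'E'
from h import *
im,d=optics.get_image('side')
plan((653.8,-272.4,76.5,85.65))
E
```

```text
t 50.53 pos [ 653.4 -272.1   86.1] ang 85.64 tilt 0.02 gap 40.1 F [-0.5  0.1  0.3] q [-0.48  0.73  1.25 -0.    1.16 -1.97]
  xyz [-0.0004, -0.0002, 0.0096] tw [-0.01, 0.02, -0.01] len 10
```

Call:
jog_arm --xyz '[[-0.0004, -0.0002, 0.002], [-0.0004, -0.0002, 0.004], [-0.0004, -0.0002, 0.006], [-0.0004, -0.0002, 0.0075], [-0.0004, -0.0002, 0.009], [-0.0004, -0.0002, 0.0095], [-0.0004, -0.0002, 0.0095], [-0.0004, -0.0002, 0.0095]]' --twist '[[0, 0, 0], [0, 0, 0], [0, 0, 0], [0, 0, 0], [0, 0, 0], [0, 0, 0], [0, 0, 0], [0, 0, 0]]' --claw '[0.035, 0.035, 0.035, 0.035, 0.035, 0.035, 0.035, 0.035]'

```text
time: 51.2
position: [653.6, -272.3, 76.9]
ee_rot: [0.038, 0.999, -0.0, 0.0]
ft_force: [-1.5, 1.2, 7.2]
finger_gap: 40.1
```

```bash
python3 - <<'E'
from h import *
plan((653.8,-272.4,76.5,85.65))
E
```

```text
t 51.20 pos [ 653.6 -272.3   76.9] ang 85.64 tilt 0.01 gap 40.1 F [-1.5  1.2  7.2] q [-0.48  0.74  1.25  0.    1.14 -1.97]
  xyz [-0.0002, -0.0001, 0.0004] tw [-0.0, 0.01, -0.01] len 0
```

Call:
jog_arm --xyz '[[0, 0, 0], [0, 0, 0], [0, 0, 0], [0, 0, -0.01], [0, 0, -0.04], [0, 0, -0.08], [0, 0, -0.1], [0, 0, -0.1]]' --twist '[[0, 0, 0], [0, 0, 0], [0, 0, 0], [0, 0, 0], [0, 0, 0], [0, 0, 0], [0, 0, 0], [0, 0, 0]]' --claw '[0.048, 0.048, 0.048, 0.048, 0.055, 0.062, 0.062, 0.062]'

```text
time: 51.87
position: [656.0, -273.5, 183.0]
ee_rot: [0.038, 0.999, -0.002, 0.004]
ft_force: [0.5, -0.9, 0.1]
finger_gap: 62.2
```

Call:
jog_arm --xyz '[[0.23, -0.02, 0], [0.23, -0.02, 0], [0.23, -0.02, 0], [0.23, -0.02, 0], [0.23, -0.02, 0], [0.23, -0.02, 0], [0.23, -0.02, 0], [0.23, -0.02, 0]]' --twist '[[0, 0, 0], [0, 0, 0], [0, 0, 0], [0, 0, 0], [0, 0, 0], [0, 0, 0], [0, 0, 0], [0, 0, 0]]' --claw '[0.062, 0.062, 0.062, 0.062, 0.062, 0.062, 0.062, 0.062]'

```text
time: 52.53
position: [422.0, -275.0, 177.2]
ee_rot: [0.039, 0.999, -0.0, 0.0]
ft_force: [1.0, -0.8, 0.0]
finger_gap: 62.0
```

```bash
python3 - <<'E'
from h import *
from m6 import planefit
for n in('side','top'):
    im,d=optics.get_image(n);cv2.imwrite(f'pics/{n}26.png',im)
    if n=='side': crop('s',im,270,190,440,310,'s26')
    else: crop('s',im,360,120,440,240,'t26')
    o=(594,-269) if n=='side' else (597,-265)
    c,k,s=planefit(n,d,*o,-4.3,170,76,6,73); print(n,'tray2 z %.2f slopes(mrad) %.1f %.1f'%(c[2],c[0]*1e3,c[1]*1e3),k,s)
    w=cloud(n,d); q=w.reshape(-1,3); X=(653.8,-272.4)
    oo=(X[0]-2.7,X[1]-1.1) if n=='side' else (X[0]+.7,X[1]+3)
    k=(np.hypot(q[:,0]-oo[0],q[:,1]-oo[1])<15)&(q[:,2]>79)&(q[:,2]<95); A=np.c_[q[k,:2]-oo,np.ones(k.sum())]; print(n,'cassette top plane',np.linalg.lstsq(A,q[k,2],rcond=None)[0]*[1e3,1e3,1],k.sum())
    m=(w[...,2]>7)&(w[...,2]<30)&(w[...,0]>330)&(w[...,0]<720)&(abs(w[...,1])<350)
    nl,lab,st,ce=cv2.connectedComponentsWithStats(m.astype(np.uint8))
    for i in range(1,nl):
        if 60<st[i,4]<620:
            q=w[lab==i]; r=cv2.minAreaRect(q[:,:2].astype(np.float32)); print(n,ce[i],st[i,4],'rect',np.round(r[0],1),np.round(r[1],1),round(r[2],1))
plan((425.5,-313.5,60,86),(425.5,-313.5,8,86))
E
```

```text
side tray2 z 71.44 slopes(mrad) 30.1 -9.7 823 2.1273928281510166
side cassette top plane [-9.   -4.22 85.53] 87
side [343.28 165.55] 505 rect [591.8 260.4] [ 80.3 166.9] 84.5
side [323.12 184.56] 104 rect [508.9 144.9] [48.  39.4] 84.3
side [303.71 295.56] 275 rect [ 422.1 -313.3] [44.8 40. ] 86.1
top tray2 z 74.40 slopes(mrad) 27.4 -8.9 789 2.6303102643803373
top cassette top plane [ 11.67 -43.7   88.69] 77
top [389.05 170.56] 494 rect [ 597. -260.] [104.9 199.4] 87.3
top [270.54 188.62] 156 rect [512.4 146.8] [42.  41.8] 37.7
top [278.87 217.39] 83 rect [421.1 119.5] [23.  40.7] 41.9
t 52.63 pos [ 423.7 -275.2  176.9] ang 85.63 tilt 0.07 gap 62.1 F [ 0.3 -0.3 -0.2] q [-0.69  0.37  1.69  0.    1.08 -2.19]
  xyz [-0.0046, -0.038, 0.1169] tw [-0.04, 0.06, -0.37] len 123
  xyz [0.0, 0.0, 0.052] tw [0.0, 0.0, 0.0] len 52
```

View pics/s26.png

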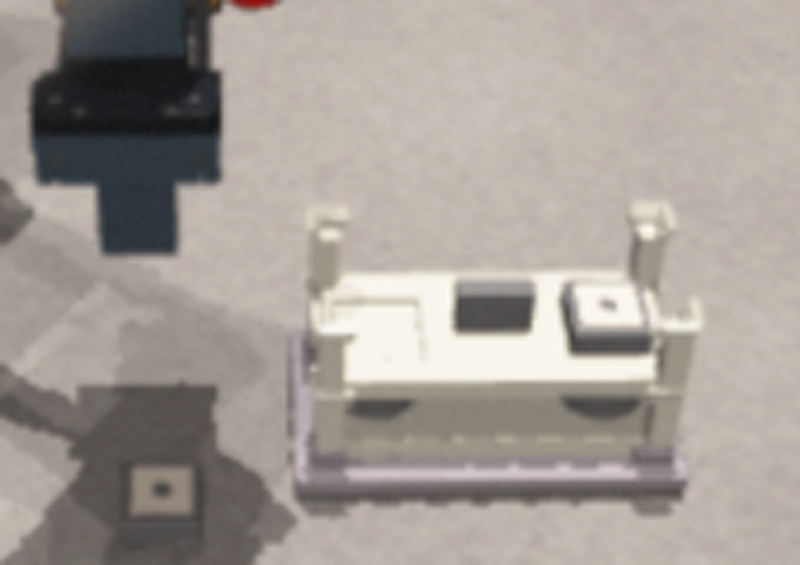

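View pics/t26.png

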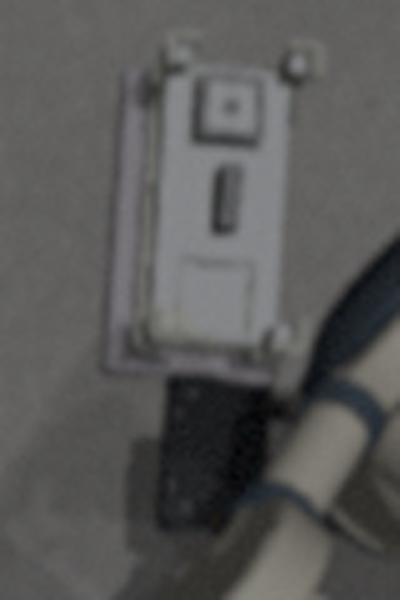

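Call:
jog_arm --xyz '[[-0.003, -0.038, 0.04], [-0.003, -0.038, 0.08], [-0.003, -0.038, 0.12], [-0.003, -0.038, 0.15], [-0.003, -0.038, 0.169], [-0.003, -0.038, 0.169], [-0.003, -0.038, 0.169], [-0.003, -0.038, 0.169]]' --twist '[[0, 0, 0], [0, 0, 0], [0, 0, 0], [0, 0, 0], [0, 0, 0], [0, 0, 0], [0, 0, 0], [0, 0, 0]]' --claw '[0.062, 0.062, 0.062, 0.062, 0.062, 0.062, 0.062, 0.062]'

```text
time: 53.3
position: [424.0, -313.4, 8.5]
ee_rot: [0.038, 0.999, -0.001, 0.001]
ft_force: [0.2, -0.4, 0.9]
finger_gap: 61.9
```

Call:
jog_arm --xyz '[[0, 0, 0], [0, 0, 0], [0, 0, 0], [0, 0, 0], [0, 0, 0], [0, 0, 0], [0, 0, 0], [0, 0, 0]]' --twist '[[0, 0, 0], [0, 0, 0], [0, 0, 0], [0, 0, 0], [0, 0, 0], [0, 0, 0], [0, 0, 0], [0, 0, 0]]' --claw '[0.05, 0.035, 0.035, 0.035, 0.035, 0.035, 0.035, 0.035]' --grip_force 12

```text
time: 53.97
position: [423.3, -313.2, 8.3]
ee_rot: [0.038, 0.999, -0.0, 0.001]
ft_force: [-0.3, 1.0, 10.2]
finger_gap: 39.9
```

```bash
python3 - <<'E'
from h import *
im,d=optics.get_image('side');crop('s',im,250,210,370,310,'s27')
plan((385,-305,30,85.65),(385,-305,8,85.65))
E
```

```text
t 54.02 pos [ 423.3 -313.2    8.3] ang 85.63 tilt 0.09 gap 39.6 F [-0.   2.4 11.2] q [-0.75  0.65  1.78  0.    0.7  -2.25]
  xyz [0.0388, 0.0053, -0.0218] tw [-0.05, 0.07, -0.02] len 45
  xyz [0.0, 0.0, 0.022] tw [0.0, 0.0, 0.0] len 22
```

View pics/s27.png

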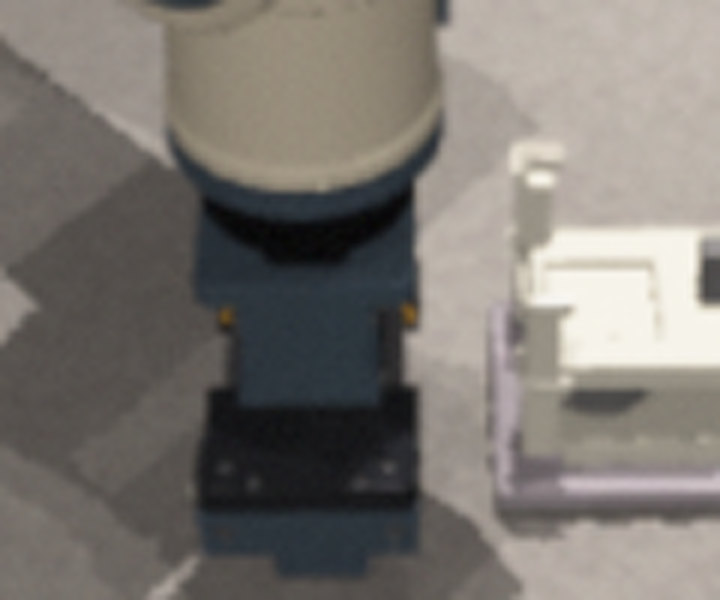

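Call:
jog_arm --xyz '[[0, 0, -0.015], [0.02, 0.003, -0.015], [0.0385, 0.005, -0.015], [0.0385, 0.005, -0.015], [0.0385, 0.005, -0.015], [0.0385, 0.005, -0.008], [0.0385, 0.005, 0], [0.0385, 0.005, 0]]' --twist '[[0, 0, 0], [0, 0, 0], [0, 0, 0], [0, 0, 0], [0, 0, 0], [0, 0, 0], [0, 0, 0], [0, 0, 0]]' --claw '[0.035, 0.035, 0.035, 0.035, 0.035, 0.035, 0.035, 0.035]'

```text
time: 54.68
position: [385.7, -305.5, 6.2]
ee_rot: [0.038, 0.999, -0.0, 0.0]
ft_force: [0.3, -0.1, 0.3]
finger_gap: 39.8
```

Call:
jog_arm --xyz '[[0, 0, 0], [0, 0, 0], [0, 0, 0], [0, 0, 0], [0, 0, 0], [0, 0, 0], [0, 0, 0], [0, 0, 0]]' --twist '[[0, 0, 0], [0, 0, 0], [0, 0, 0], [0, 0, 0], [0, 0, 7], [0, 0, 14], [0, 0, 21], [0, 0, 28]]' --claw '[0.035, 0.065, 0.065, 0.065, 0.065, 0.065, 0.065, 0.065]'

```text
time: 55.35
position: [384.9, -305.0, 7.5]
ee_rot: [0.282, 0.96, -0.0, 0.0]
ft_force: [-0.0, 0.8, 0.4]
finger_gap: 64.9
```

Call:
jog_arm --xyz '[[0, 0, 0], [0, 0, 0], [0, 0, 0], [0, 0, 0], [0, 0, 0], [0, 0, 0], [0, 0, 0], [0, 0, 0]]' --twist '[[0, 0, 7], [0, 0, 14], [0, 0, 21], [0, 0, 28], [0, 0, 35], [0, 0, 42], [0, 0, 49], [0, 0, 56]]' --claw '[0.065, 0.065, 0.065, 0.065, 0.065, 0.065, 0.065, 0.065]'

```text
time: 56.02
position: [384.9, -305.0, 7.5]
ee_rot: [0.699, 0.715, 0.0, 0.0]
ft_force: [-0.2, -0.4, -0.5]
finger_gap: 65.5
```

Call:
jog_arm --xyz '[[0, 0, 0], [0, 0, 0], [0, 0, 0], [0, 0, 0], [0, 0, 0], [0, 0, 0], [0, 0, 0], [0, 0, 0]]' --twist '[[0, 0, 6], [0, 0, 6], [0, 0, 6], [0, 0, 6], [0, 0, 6], [0, 0, 6], [0, 0, 6], [0, 0, 6]]' --claw '[0.065, 0.05, 0.035, 0.035, 0.035, 0.035, 0.035, 0.035]' --grip_force 6

```text
time: 56.68
position: [384.9, -305.0, 7.4]
ee_rot: [0.733, 0.68, -0.0, 0.0]
ft_force: [0.1, 0.1, 0.2]
finger_gap: 40.2
```

```bash
python3 - <<'E'
from h import *
im,d=optics.get_image('side');crop('s',im,240,210,360,310,'s28')
plan()
E
```

```text
t 56.73 pos [ 384.9 -305.     7.4] ang -4.34 tilt 0.00 gap 40.1 F [-0.   0.1  1.3] q [-0.79  0.63  1.87 -0.    0.64 -0.72]
```

View pics/s28.png

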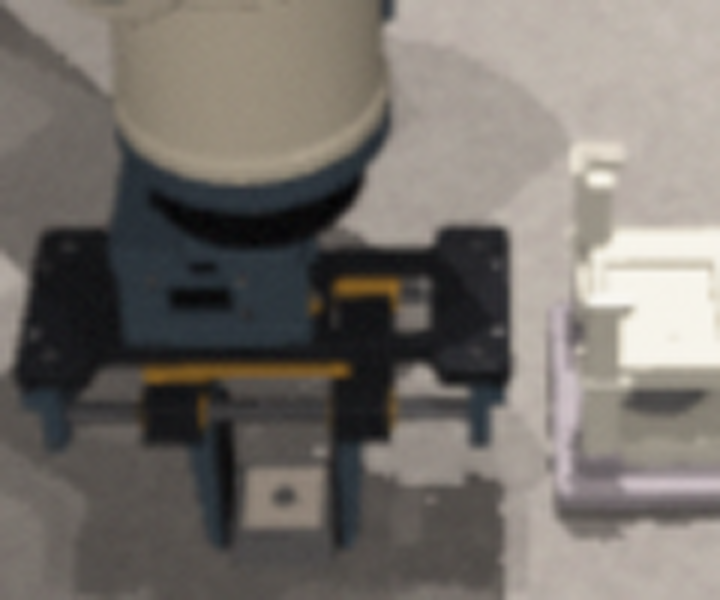

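Now regrasp at 86° and carry to the −x pocket (538.2, −263.6).

Call:
jog_arm --xyz '[[0, 0, 0], [0, 0, 0], [0, 0, 0], [0, 0, 0], [0, 0, 0], [0, 0, 0], [0, 0, 0], [0, 0, 0]]' --twist '[[0, 0, 0], [0, 0, 0], [0, 0, 0], [0, 0, -7], [0, 0, -14], [0, 0, -21], [0, 0, -28], [0, 0, -35]]' --claw '[0.065, 0.065, 0.065, 0.065, 0.065, 0.065, 0.065, 0.065]'

```text
time: 57.4
position: [384.8, -305.0, 7.4]
ee_rot: [0.493, 0.87, -0.0, -0.0]
ft_force: [0.2, 0.6, -0.3]
finger_gap: 64.8
```

Call:
jog_arm --xyz '[[0, 0, 0], [0, 0, 0], [0, 0, 0], [0, 0, 0], [0, 0, 0], [0, 0, 0], [0, 0, 0], [0, 0, 0]]' --twist '[[0, 0, -7], [0, 0, -14], [0, 0, -21], [0, 0, -28], [0, 0, -35], [0, 0, -42], [0, 0, -49], [0, 0, -55]]' --claw '[0.065, 0.065, 0.065, 0.065, 0.065, 0.065, 0.065, 0.065]'

```text
time: 58.07
position: [384.8, -304.9, 7.4]
ee_rot: [0.035, 0.999, 0.0, -0.0]
ft_force: [0.7, -0.1, 0.1]
finger_gap: 64.8
```

Call:
jog_arm --xyz '[[0, 0, 0], [0, 0, 0], [0, 0, 0], [0, 0, 0], [0, 0, 0], [0, 0, 0], [0, 0, 0], [0, 0, 0]]' --twist '[[0, 0, 0], [0, 0, 0], [0, 0, 0], [0, 0, 0], [0, 0, 0], [0, 0, 0], [0, 0, 0], [0, 0, 0]]' --claw '[0.05, 0.035, 0.035, 0.035, 0.035, 0.035, 0.035, 0.035]' --grip_force 15

```text
time: 58.73
position: [384.8, -305.0, 7.4]
ee_rot: [0.038, 0.999, -0.0, 0.0]
ft_force: [-0.4, 0.3, -0.2]
finger_gap: 39.7
```

Call:
jog_arm --xyz '[[0, 0, -0.04], [0, 0, -0.08], [0, 0, -0.12], [0, 0, -0.16], [0, 0, -0.16], [0, 0, -0.16], [0, 0, -0.16], [0, 0, -0.16]]' --twist '[[0, 0, 0], [0, 0, 0], [0, 0, 0], [0, 0, 0], [0, 0, 0], [0, 0, 0], [0, 0, 0], [0, 0, 0]]' --claw '[0.035, 0.035, 0.035, 0.035, 0.035, 0.035, 0.035, 0.035]'

```text
time: 59.4
position: [384.3, -304.4, 166.4]
ee_rot: [0.038, 0.999, 0.001, -0.001]
ft_force: [-0.4, 0.1, -0.9]
finger_gap: 39.9
```

```bash
python3 - <<'E'
from h import *
im,d=optics.get_image('side');
plan((538.2,-263.6,166,85.65),(538.2,-263.6,95,85.65))
E
```

```text
t 59.45 pos [ 384.3 -304.4  166.2] ang 85.62 tilt 0.14 gap 39.8 F [ 0.1 -0.1 -1. ] q [-0.79  0.37  1.73 -0.    1.05 -2.29]
  xyz [-0.1504, 0.0524, 0.0] tw [0.09, -0.11, -0.03] len 159
  xyz [0.0, 0.0, 0.071] tw [0.0, 0.0, 0.0] len 71
```

Call:
jog_arm --xyz '[[-0.03, 0.0106, 0], [-0.06, 0.0212, 0], [-0.09, 0.032, 0], [-0.12, 0.042, 0], [-0.1498, 0.053, 0], [-0.1498, 0.053, 0], [-0.1498, 0.053, 0], [-0.1498, 0.053, 0]]' --twist '[[0, 0, 0], [0, 0, 0], [0, 0, 0], [0, 0, 0], [0, 0, 0], [0, 0, 0], [0, 0, 0], [0, 0, 0]]' --claw '[0.035, 0.035, 0.035, 0.035, 0.035, 0.035, 0.035, 0.035]'

```text
time: 60.12
position: [537.4, -263.1, 166.1]
ee_rot: [0.038, 0.999, 0.001, -0.001]
ft_force: [-0.1, 0.3, -0.3]
finger_gap: 39.8
```

Call:
jog_arm --xyz '[[0, 0, 0.02], [0, 0, 0.04], [0, 0, 0.06], [0, 0, 0.071], [0, 0, 0.077], [0, 0, 0.077], [0, 0, 0.077], [0, 0, 0.077]]' --twist '[[0, 0, 0], [0, 0, 0], [0, 0, 0], [0, 0, 0], [0, 0, 0], [0, 0, 0], [0, 0, 0], [0, 0, 0]]' --claw '[0.035, 0.035, 0.035, 0.035, 0.035, 0.035, 0.035, 0.035]'

```text
time: 60.78
position: [538.6, -263.9, 91.4]
ee_rot: [0.038, 0.999, -0.0, 0.001]
ft_force: [-0.2, -0.7, -0.4]
finger_gap: 40.0
```

```bash
python3 - <<'E'
from h import *
im,d=optics.get_image('side');crop('s',im,310,170,440,300,'s29')
plan((538.2,-263.6,76.4,85.65))
E
```

```text
t 60.83 pos [ 538.7 -263.9   91.4] ang 85.63 tilt 0.09 gap 39.6 F [-0.7  0.6 -0.6] q [-0.56  0.6   1.54 -0.    1.   -2.05]
  xyz [0.0005, 0.0003, 0.015] tw [-0.04, 0.08, -0.02] len 15
```

View pics/s29.png

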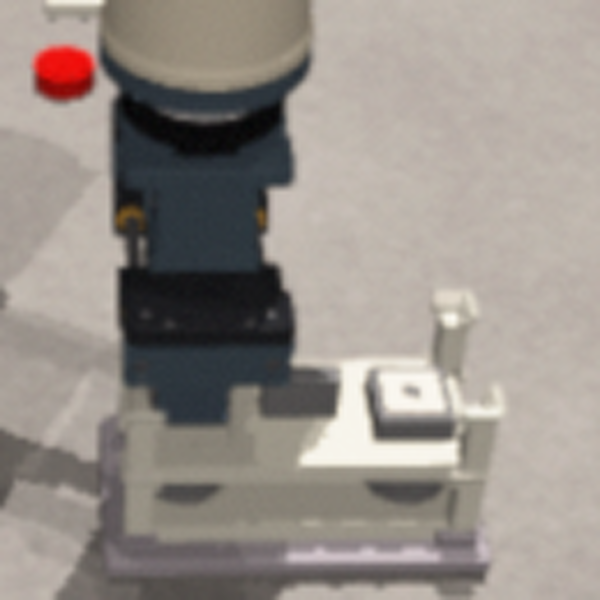

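Call:
jog_arm --xyz '[[0.0003, 0.0002, 0.003], [0.0003, 0.0002, 0.006], [0.0003, 0.0002, 0.008], [0.0003, 0.0002, 0.01], [0.0003, 0.0002, 0.012], [0.0003, 0.0002, 0.0135], [0.0003, 0.0002, 0.0145], [0.0003, 0.0002, 0.0145]]' --twist '[[0, 0, 0], [0, 0, 0], [0, 0, 0], [0, 0, 0], [0, 0, 0], [0, 0, 0], [0, 0, 0], [0, 0, 0]]' --claw '[0.035, 0.035, 0.035, 0.035, 0.035, 0.035, 0.035, 0.035]'

```text
time: 61.5
position: [538.0, -263.2, 76.3]
ee_rot: [0.038, 0.999, -0.0, 0.0]
ft_force: [-2.8, 1.2, 7.0]
finger_gap: 39.6
```

```bash
python3 - <<'E'
from h import *
plan((538.2,-263.6,76.4,85.65))
E
```

```text
t 61.50 pos [ 538.  -263.2   76.3] ang 85.64 tilt 0.00 gap 39.6 F [-2.8  1.2  7. ] q [-0.55  0.62  1.55  0.    0.97 -2.05]
  xyz [-0.0003, -0.0003, -0.0001] tw [-0.0, 0.0, -0.01] len 0
```

Call:
jog_arm --xyz '[[0, 0, 0], [0, 0, 0], [0, 0, 0], [0, 0, -0.01], [0, 0, -0.04], [0, 0, -0.08], [0, 0, -0.11], [0, 0, -0.11]]' --twist '[[0, 0, 0], [0, 0, 0], [0, 0, 0], [0, 0, 0], [0, 0, 0], [0, 0, 0], [0, 0, 0], [0, 0, 0]]' --claw '[0.048, 0.048, 0.048, 0.048, 0.055, 0.062, 0.062, 0.062]'

```text
time: 62.17
position: [540.6, -264.8, 192.8]
ee_rot: [0.038, 0.999, -0.002, 0.004]
ft_force: [1.0, -0.1, -0.0]
finger_gap: 62.2
```

Call:
jog_arm --xyz '[[-0.01, 0.25, 0], [-0.01, 0.25, 0], [-0.01, 0.25, 0], [-0.01, 0.25, 0], [-0.01, 0.25, 0], [-0.01, 0.25, 0], [-0.01, 0.25, 0], [-0.01, 0.25, 0]]' --twist '[[0, 0, 7], [0, 0, 14], [0, 0, 21], [0, 0, 28], [0, 0, 35], [0, 0, 42], [0, 0, 49], [0, 0, 56]]' --claw '[0.062, 0.062, 0.062, 0.062, 0.062, 0.062, 0.062, 0.062]'

```text
time: 62.83
position: [567.1, -10.4, 186.6]
ee_rot: [0.481, 0.877, 0.001, -0.0]
ft_force: [-0.1, 0.6, -0.7]
finger_gap: 62.2
```

```bash
python3 - <<'E'
from h import *
from m6 import planefit
for n in('side','top'):
    im,d=optics.get_image(n);cv2.imwrite(f'pics/{n}30.png',im);np.save(f'd30_{n}.npy',d)
    if n=='side': crop('s',im,270,140,440,310,'s30')
    else: crop('s',im,200,120,440,240,'t30')
    o=(594,-269) if n=='side' else (597,-265)
    w=cloud(n,d); q=w.reshape(-1,3)
    for X in((653.8,-272.4),(538.2,-263.6)):
        oo=(X[0]-2.7,X[1]-1.1) if n=='side' else (X[0]+.7,X[1]+3)
        k=(np.hypot(q[:,0]-oo[0],q[:,1]-oo[1])<15)&(q[:,2]>79)&(q[:,2]<95); A=np.c_[q[k,:2]-oo,np.ones(k.sum())]; print(n,'cassette top plane',np.linalg.lstsq(A,q[k,2],rcond=None)[0]*[1e3,1e3,1],k.sum())
    m=(w[...,2]>7)&(w[...,2]<50)&(w[...,0]>330)&(w[...,0]<720)&(abs(w[...,1])<350)
    nl,lab,st,ce=cv2.connectedComponentsWithStats(m.astype(np.uint8))
    for i in range(1,nl):
        if 60<st[i,4]<2620:
            q=w[lab==i]; r=cv2.minAreaRect(q[:,:2].astype(np.float32)); print(n,ce[i],st[i,4],'rect',np.round(r[0],1),np.round(r[1],1),round(r[2],1))
plan((595,262,130,-5.2),(595,262,20,-5.2))
E
```

```text
side cassette top plane [ 1.58 12.35 85.57] 92
side cassette top plane [36.38  2.78 85.51] 88
side [344.09 165.72] 458 rect [591.9 258.9] [ 82.7 167.4] 84.3
side [323.05 184.48] 102 rect [508.9 145.4] [47.2 39.4] 84.5
side [293.1 192.1] 115 rect [410.2 110.5] [44.  44.1] 42.2
side [370.82 283.53] 1631 rect [ 592.6 -271.1] [107. 201.] 84.0
top cassette top plane [15.12 -0.59 88.79] 73
top cassette top plane [-26.38  40.02  88.81] 78
top [389.87 170.39] 631 rect [ 596.  -260.7] [103.3 200.8] 87.0
top [234.36 163.31] 1251 rect [595.2 268. ] [ 82. 176.] 85.1
t 62.93 pos [567.  -13.7 186.5] ang 32.65 tilt 0.02 gap 62.2 F [ 0.8 -1.  -0.4] q [-0.13  0.44  1.53 -0.    1.17 -0.7 ]
  xyz [0.217, 0.1723, 0.0565] tw [0.02, 0.01, 37.85] len 283
  xyz [0.0, 0.0, 0.11] tw [0.0, 0.0, 0.0] len 110
```

View pics/s30.png

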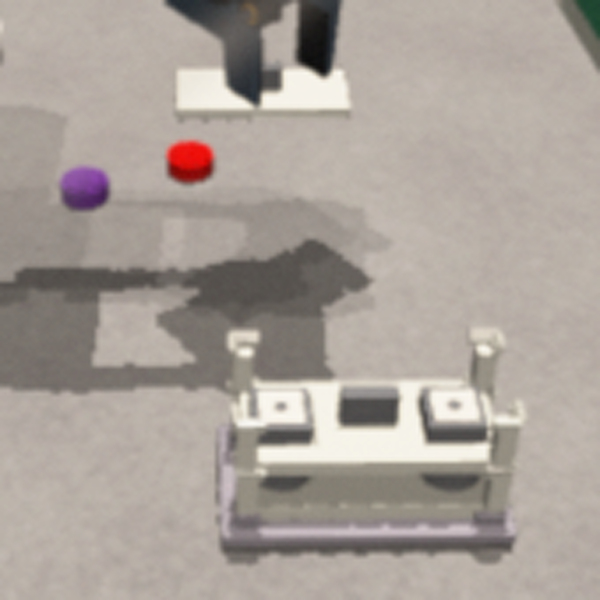

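View pics/t30.png

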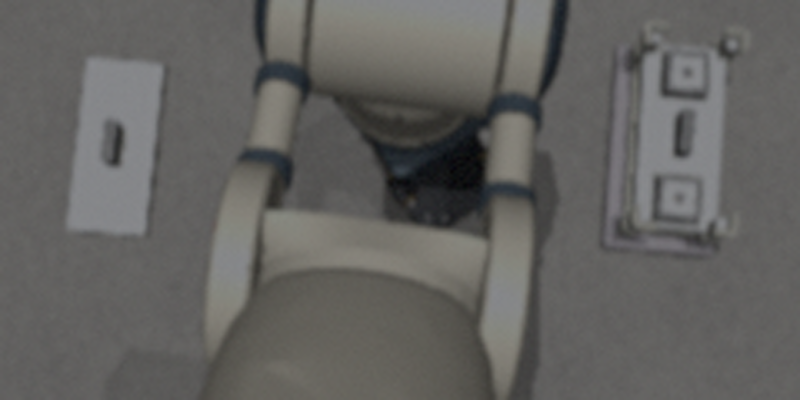

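Call:
jog_arm --xyz '[[0.217, 0.172, 0.05], [0.217, 0.172, 0.05], [0.217, 0.172, 0.05], [0.217, 0.172, 0.05], [0.217, 0.172, 0.05], [0.217, 0.172, 0.05], [0.217, 0.172, 0.05], [0.217, 0.172, 0.05]]' --twist '[[0, 0, 7], [0, 0, 14], [0, 0, 21], [0, 0, 28], [0, 0, 35], [0, 0, 37.8], [0, 0, 37.8], [0, 0, 37.8]]' --claw '[0.062, 0.062, 0.062, 0.062, 0.062, 0.062, 0.062, 0.062]'

```text
time: 63.6
position: [594.5, 265.1, 135.1]
ee_rot: [0.736, 0.677, 0.0, -0.0]
ft_force: [-1.1, 0.5, -0.8]
finger_gap: 62.1
```

Call:
jog_arm --xyz '[[0, 0, 0.02], [0, 0, 0.05], [0, 0, 0.07], [0, 0, 0.07], [0, 0, 0.07], [0, 0, 0.07], [0, 0, 0.07], [0, 0, 0.07]]' --twist '[[0, 0, 0], [0, 0, 0], [0, 0, 0], [0, 0, 0], [0, 0, 0], [0, 0, 0], [0, 0, 0], [0, 0, 0]]' --claw '[0.062, 0.062, 0.062, 0.062, 0.062, 0.062, 0.062, 0.062]'

```text
time: 64.27
position: [595.4, 260.8, 67.5]
ee_rot: [0.738, 0.675, 0.001, 0.0]
ft_force: [-0.7, 0.1, -0.2]
finger_gap: 61.7
```

```bash
python3 - <<'E'
from h import *
im,d=optics.get_image('side');crop('s',im,290,100,400,190,'s31')
im,d=optics.get_image('side')
plan((595,262,20,-5.2))
E
```

```text
t 64.37 pos [594.9 260.8  66.9] ang -5.07 tilt 0.08 gap 62.3 F [-0.6 -0.  -0.1] q [ 0.32  0.69  1.43 -0.    1.03  0.41]
  xyz [0.0012, -0.0001, 0.0469] tw [0.08, -0.03, 0.13] len 47
```

View pics/s31.png

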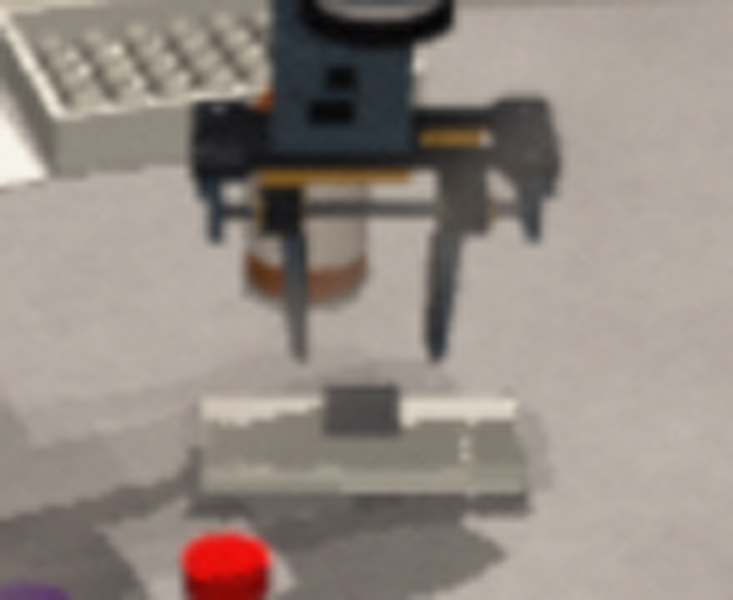

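Call:
jog_arm --xyz '[[0.001, 0, 0.02], [0.001, 0, 0.04], [0.001, 0, 0.046], [0.001, 0, 0.046], [0.001, 0, 0.046], [0.001, 0, 0.046], [0.001, 0, 0.046], [0.001, 0, 0.046]]' --twist '[[0, 0, 0], [0, 0, 0], [0, 0, 0], [0, 0, 0], [0, 0, 0], [0, 0, 0], [0, 0, 0], [0, 0, 0]]' --claw '[0.062, 0.062, 0.062, 0.062, 0.05, 0.03, 0.03, 0.03]' --grip_force 10

```text
time: 65.03
position: [595.0, 261.9, 20.9]
ee_rot: [0.738, 0.675, 0.001, 0.0]
ft_force: [0.2, 0.2, 6.1]
finger_gap: 40.1
```

Call:
jog_arm --xyz '[[0, 0, 0], [0, 0, 0], [0, 0, 0], [0, 0, 0], [0, 0, 0], [0, 0, 0], [0, 0, 0], [0, 0, 0]]' --twist '[[0, 0, 0], [0, 0, 0], [0, 0, 0], [0, 0, 0], [0, 0, 0], [0, 0, 0], [0, 0, 0], [0, 0, 0]]' --claw '[0.03, 0.03, 0.03, 0.03, 0.03, 0.03, 0.03, 0.03]'

```text
time: 65.7
position: [595.0, 261.9, 20.9]
ee_rot: [0.738, 0.675, 0.001, 0.0]
ft_force: [-1.6, -0.2, 7.3]
finger_gap: 40.2
```

Call:
jog_arm --xyz '[[0, 0, 0], [0, 0, 0], [0, 0, -0.015], [0, 0, -0.035], [0, 0, -0.035], [0, 0, -0.035], [0, 0, -0.035], [0, 0, -0.035]]' --twist '[[0, 0, 0], [0, 0, 0], [0, 0, 0], [0, 0, 0], [0, 0, -7], [0, 0, -14], [0, 0, -21], [0, 0, -28]]' --claw '[0.055, 0.055, 0.055, 0.055, 0.055, 0.055, 0.055, 0.055]'

```text
time: 66.37
position: [594.5, 261.8, 55.1]
ee_rot: [0.55, 0.835, 0.0, 0.0]
ft_force: [-0.6, -0.3, -0.8]
finger_gap: 55.2
```

Call:
jog_arm --xyz '[[0, 0, 0], [0, 0, 0], [0, 0, 0], [0, 0, 0], [0, 0, 0], [0, 0, 0], [0, 0, 0], [0, 0, 0]]' --twist '[[0, 0, -7], [0, 0, -14], [0, 0, -21], [0, 0, -28], [0, 0, -35], [0, 0, -42], [0, 0, -49], [0, 0, -56]]' --claw '[0.045, 0.045, 0.045, 0.045, 0.045, 0.045, 0.045, 0.045]'

```text
time: 67.03
position: [594.5, 261.7, 54.9]
ee_rot: [0.094, 0.996, -0.0, -0.0]
ft_force: [0.6, 0.6, -0.4]
finger_gap: 45.2
```

```bash
python3 - <<'E'
from h import *
im,d=optics.get_image('side');crop('s',im,290,100,400,190,'s32')
plan((594,262,15.5,84.8))
E
```

```text
t 67.08 pos [594.5 261.7  55. ] ang 79.85 tilt 0.00 gap 44.9 F [ 0.8 -0.7  0.6] q [ 0.32  0.7   1.43 -0.    1.01 -1.07]
  xyz [0.0006, 0.0002, 0.0395] tw [-0.0, 0.0, -4.95] len 39
```

View pics/s32.png

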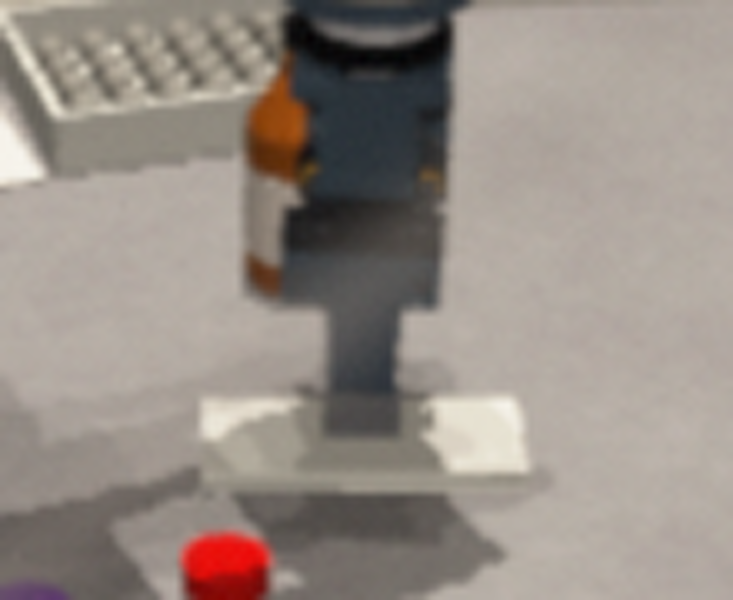

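Call:
jog_arm --xyz '[[-0.0004, 0, 0], [-0.0004, 0, 0.015], [-0.0004, 0, 0.03], [-0.0004, 0, 0.0395], [-0.0004, 0, 0.0395], [-0.0004, 0, 0.0395], [-0.0004, 0, 0.0395], [-0.0004, 0, 0.0395]]' --twist '[[0, 0, -5], [0, 0, -5], [0, 0, -5], [0, 0, -5], [0, 0, -5], [0, 0, -5], [0, 0, -5], [0, 0, -5]]' --claw '[0.045, 0.045, 0.045, 0.045, 0.045, 0.045, 0.02, 0.0]'

```text
time: 67.75
position: [595.4, 261.8, 16.2]
ee_rot: [0.053, 0.999, 0.0, 0.001]
ft_force: [0.8, -0.1, 0.5]
finger_gap: 34.6
```

Call:
jog_arm --xyz '[[0, 0, 0], [0, 0, 0], [0, 0, 0], [0, 0, 0], [0, 0, 0], [0, 0, 0], [0, 0, 0], [0, 0, 0]]' --twist '[[0, 0, 0], [0, 0, 0], [0, 0, 0], [0, 0, 0], [0, 0, 0], [0, 0, 0], [0, 0, 0], [0, 0, 0]]' --claw '[0.0, 0.0, 0.0, 0.0, 0.0, 0.0, 0.0, 0.0]' --grip_force 35

```text
time: 68.42
position: [595.2, 261.9, 15.8]
ee_rot: [0.053, 0.999, 0.0, 0.0]
ft_force: [0.0, 0.6, 6.8]
finger_gap: 11.6
```

```bash
python3 - <<'E'
from h import *
plan((594.8,262,200,84.85),(596,0,200,85.65),(596,-268,200,85.65))
E
```

```text
t 68.42 pos [595.2 261.9  15.8] ang 83.90 tilt 0.04 gap 11.6 F [0.  0.6 6.8] q [ 0.32  0.75  1.45  0.    0.93 -1.14]
  xyz [0.0003, 0.0002, -0.1842] tw [0.02, 0.03, -0.95] len 184
  xyz [-0.0247, -0.2608, 0.0] tw [0.0, 0.0, -0.8] len 262
  xyz [-0.0203, -0.2672, 0.0] tw [0.0, 0.0, 0.0] len 268
```

Call:
jog_arm --xyz '[[0, 0, -0.03], [0, 0, -0.06], [0, 0, -0.09], [0, 0, -0.12], [0, 0, -0.15], [0, 0, -0.18], [0, 0, -0.184], [0, 0, -0.184]]' --twist '[[0, 0, 0], [0, 0, 0], [0, 0, 0], [0, 0, 0], [0, 0, 0], [0, 0, 0], [0, 0, 0], [0, 0, 0]]' --claw '[0.0, 0.0, 0.0, 0.0, 0.0, 0.0, 0.0, 0.0]'

```text
time: 69.08
position: [595.8, 261.9, 201.3]
ee_rot: [0.053, 0.999, 0.001, 0.002]
ft_force: [0.1, -0.2, -2.2]
finger_gap: 11.9
```

Call:
jog_arm --xyz '[[-0.003, -0.033, 0], [-0.006, -0.066, 0], [-0.009, -0.1, 0], [-0.012, -0.133, 0], [-0.016, -0.166, 0], [-0.02, -0.2, 0], [-0.023, -0.233, 0], [-0.0275, -0.2605, 0]]' --twist '[[0, 0, 0], [0, 0, 0], [0, 0, 0], [0, 0, 0], [0, 0, 0], [0, 0, 0], [0, 0, 0], [0, 0, 0]]' --claw '[0.0, 0.0, 0.0, 0.0, 0.0, 0.0, 0.0, 0.0]'

```text
time: 69.75
position: [593.1, -2.4, 197.5]
ee_rot: [0.053, 0.999, -0.0, -0.002]
ft_force: [0.6, 0.5, -1.1]
finger_gap: 11.8
```

```bash
python3 - <<'E'
from h import *
im,d=optics.get_image('side');im,d=optics.get_image('side');im,d=optics.get_image('side')
plan((596,-268,200,85.65),(596,-268,150,85.65))
E
```

```text
t 69.90 pos [593.7  -2.1 197.6] ang 83.74 tilt 0.16 gap 11.6 F [-0.2  0.6 -1.6] q [-0.1   0.47  1.44 -0.    1.23 -1.57]
  xyz [-0.0312, -0.264, -0.0024] tw [-0.01, -0.16, -1.91] len 266
  xyz [0.0, 0.0, 0.05] tw [0.0, 0.0, 0.0] len 50
```

Call:
jog_arm --xyz '[[-0.004, -0.035, 0], [-0.008, -0.07, 0], [-0.012, -0.105, 0], [-0.016, -0.14, 0], [-0.02, -0.175, 0], [-0.024, -0.21, 0], [-0.028, -0.24, 0], [-0.031, -0.264, 0]]' --twist '[[0, 0, 0], [0, 0, -1], [0, 0, -1.85], [0, 0, -1.85], [0, 0, -1.85], [0, 0, -1.85], [0, 0, -1.85], [0, 0, -1.85]]' --claw '[0.0, 0.0, 0.0, 0.0, 0.0, 0.0, 0.0, 0.0]'

```text
time: 70.57
position: [597.0, -267.2, 197.9]
ee_rot: [0.037, 0.999, 0.0, -0.001]
ft_force: [0.0, -0.9, -1.7]
finger_gap: 11.7
```

Call:
jog_arm --xyz '[[0, 0, 0.005], [0, 0, 0.02], [0, 0, 0.035], [0, 0, 0.05], [0, 0, 0.055], [0, 0, 0.055], [0, 0, 0.055], [0, 0, 0.055]]' --twist '[[0, 0, 0], [0, 0, 0], [0, 0, 0], [0, 0, 0], [0, 0, 0], [0, 0, 0], [0, 0, 0], [0, 0, 0]]' --claw '[0.0, 0.0, 0.0, 0.0, 0.0, 0.0, 0.0, 0.0]'

```text
time: 71.23
position: [597.9, -265.8, 145.1]
ee_rot: [0.037, 0.999, -0.0, 0.0]
ft_force: [0.4, -0.6, -1.4]
finger_gap: 11.6
```

```bash
python3 - <<'E'
from h import *
im,d=optics.get_image('side');crop('s',im,300,170,440,310,'s33')
im,d=optics.get_image('side')
plan((596,-268,138,85.65))
E
```

```text
t 71.33 pos [ 597.9 -266.1  145.3] ang 85.77 tilt 0.07 gap 11.7 F [-0.1 -0.2  0.3] q [-0.51  0.6   1.35  0.    1.19 -2.01]
  xyz [0.0017, -0.002, 0.0073] tw [-0.03, 0.07, 0.12] len 8
```

View pics/s33.png

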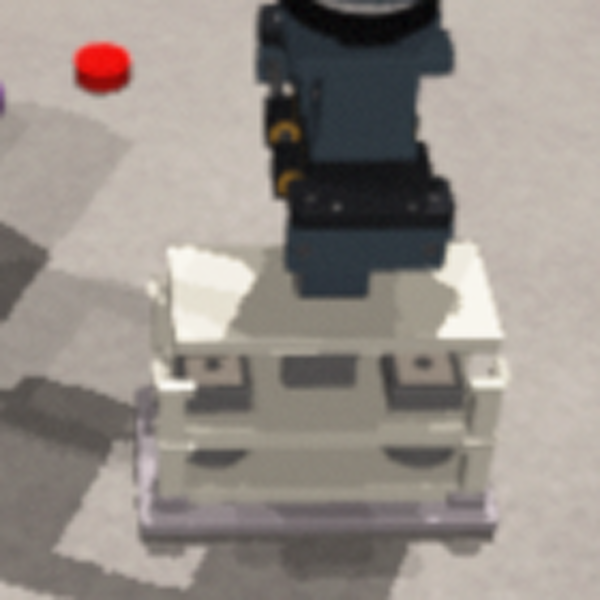

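Call:
jog_arm --xyz '[[0.0017, -0.002, 0], [0.0017, -0.002, 0.003], [0.0017, -0.002, 0.006], [0.0017, -0.002, 0.006], [0.0017, -0.002, 0.006], [0.0017, -0.002, 0.006], [0.0017, -0.002, 0.006], [0.0017, -0.002, 0.006]]' --twist '[[0, 0, 0.1], [0, 0, 0.1], [0, 0, 0.1], [0, 0, 0.1], [0, 0, 0.1], [0, 0, 0.1], [0, 0, 0.1], [0, 0, 0.1]]' --claw '[0.0, 0.0, 0.0, 0.0, 0.0, 0.0, 0.0, 0.0]'

```text
time: 72.0
position: [595.6, -268.0, 138.5]
ee_rot: [0.038, 0.999, -0.0, 0.0]
ft_force: [-0.5, 0.2, -2.0]
finger_gap: 11.9
```

```bash
python3 - <<'E'
from h import *
plan((596,-268,121.5,85.65))
E
```

```text
t 72.00 pos [ 595.6 -268.   138.5] ang 85.66 tilt 0.01 gap 11.9 F [-0.5  0.2 -2. ] q [-0.51  0.61  1.36 -0.    1.18 -2.01]
  xyz [-0.0003, 0.0, 0.017] tw [-0.0, 0.01, 0.01] len 17
```

Call:
jog_arm --xyz '[[-0.0004, 0, 0.003], [-0.0004, 0, 0.006], [-0.0004, 0, 0.009], [-0.0004, 0, 0.0115], [-0.0004, 0, 0.014], [-0.0004, 0, 0.016], [-0.0004, 0, 0.017], [-0.0004, 0, 0.017]]' --twist '[[0, 0, 0], [0, 0, 0], [0, 0, 0], [0, 0, 0], [0, 0, 0], [0, 0, 0], [0, 0, 0], [0, 0, 0]]' --claw '[0.0, 0.0, 0.0, 0.0, 0.0, 0.0, 0.0, 0.0]' --grip_force 25

```text
time: 72.67
position: [595.9, -267.9, 121.8]
ee_rot: [0.038, 0.999, -0.0, 0.0]
ft_force: [-1.9, 1.4, 4.3]
finger_gap: 12.0
```

```bash
python3 - <<'E'
from h import *
from m6 import planefit
plan((596,-268,121.5,85.65))
im,d=optics.get_image('side');crop('s',im,300,170,440,310,'s34')
c,k,s=planefit('side',d,594,-269,-4.3,170,76,5,116); print('cover z %.2f slopes(mrad) %.1f %.1f'%(c[2],c[0]*1e3,c[1]*1e3),k,s)
E
```

```text
t 72.67 pos [ 595.9 -267.9  121.8] ang 85.66 tilt 0.00 gap 12.0 F [-1.9  1.4  4.3] q [-0.51  0.63  1.37 -0.    1.15 -2.01]
  xyz [-0.0001, -0.0001, 0.0003] tw [-0.0, 0.0, 0.01] len 0
cover z 115.88 slopes(mrad) -0.3 -2.1 1011 1.0879816565294034
```

View pics/s34.png

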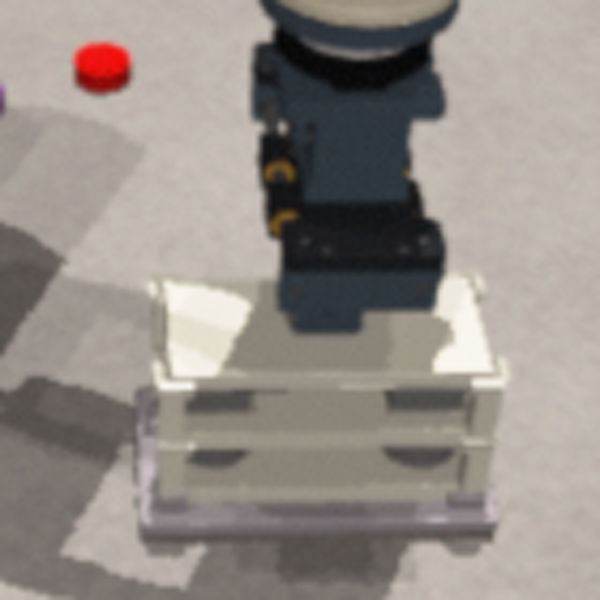

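Seated at the exact height (121.8) and level. Release and back away.

Call:
jog_arm --xyz '[[0, 0, 0], [0, 0, 0], [0, 0, 0], [0, 0, 0], [0, 0, -0.01], [0, 0, -0.04], [0, 0, -0.08], [0, 0, -0.1]]' --twist '[[0, 0, 0], [0, 0, 0], [0, 0, 0], [0, 0, 0], [0, 0, 0], [0, 0, 0], [0, 0, 0], [0, 0, 0]]' --claw '[0.045, 0.045, 0.045, 0.045, 0.045, 0.055, 0.06, 0.06]'

```text
time: 73.38
position: [597.0, -268.5, 226.2]
ee_rot: [0.038, 0.999, -0.001, 0.002]
ft_force: [-0.4, -0.1, 0.6]
finger_gap: 59.5
```

Call:
jog_arm --xyz '[[0.12, 0.26, 0], [0.12, 0.26, 0], [0.12, 0.26, 0], [0.12, 0.26, 0], [0.12, 0.26, 0], [0.12, 0.26, 0], [0.12, 0.26, 0], [0.12, 0.26, 0]]' --twist '[[0, 0, 0], [0, 0, 0], [0, 0, 0], [0, 0, 0], [0, 0, 0], [0, 0, 0], [0, 0, 0], [0, 0, 0]]' --claw '[0.06, 0.06, 0.06, 0.06, 0.06, 0.06, 0.06, 0.06]'

```text
time: 74.05
position: [493.3, 5.2, 222.2]
ee_rot: [0.036, 0.999, 0.001, -0.0]
ft_force: [0.7, -0.3, 0.0]
finger_gap: 59.9
```

```bash
python3 - <<'E'
from h import *
from m6 import planefit
plan()
for n in('side','top'):
    im,d=optics.get_image(n);cv2.imwrite(f'pics/{n}35.png',im)
    crop('s',im,*((300,190,440,310) if n=='side' else (350,110,440,220)),n[0]+'35')
    o=(594,-269) if n=='side' else (597,-265)
    c,k,s=planefit(n,d,*o,-4.3,170,76,5,118); print(n,'cover z %.2f slopes(mrad) %.1f %.1f'%(c[2],c[0]*1e3,c[1]*1e3),k,s)
E
```

```text
t 74.05 pos [493.3   5.2 222.2] ang 85.84 tilt 0.10 gap 59.9 F [ 0.7 -0.3  0. ] q [-0.11  0.3   1.65  0.    1.19 -1.61]
side cover z 115.90 slopes(mrad) 0.1 -1.9 1154 1.1430158382167623
top cover z 119.27 slopes(mrad) -0.8 2.7 1093 1.8808891242038484
```

View pics/s35.png

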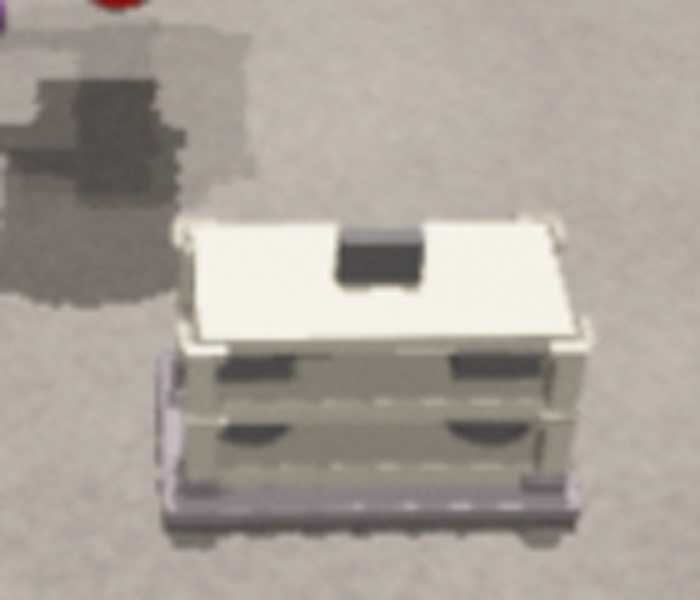

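View pics/t35.png

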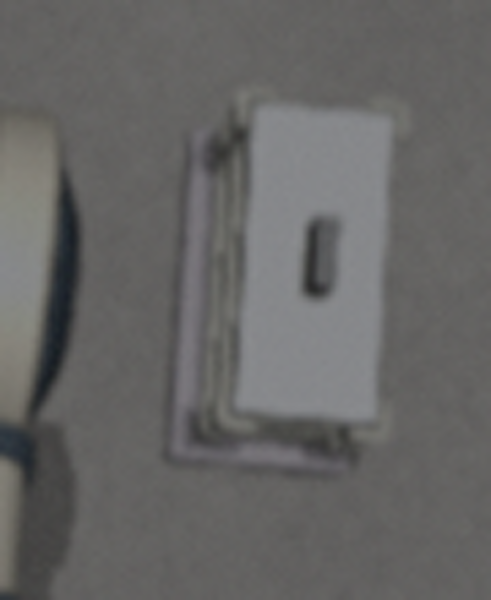

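View pics/side35.png

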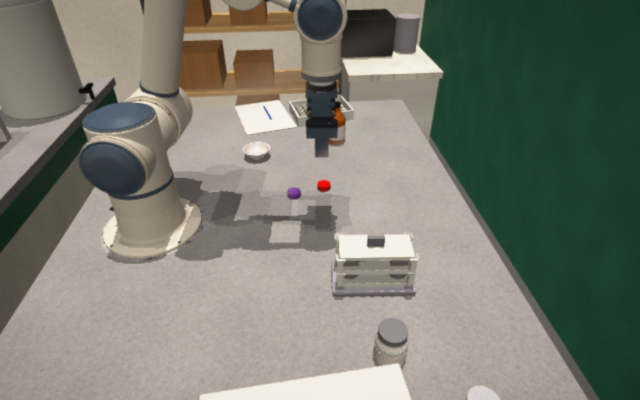

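Call:
jog_arm --xyz '[[0, 0, 0], [0, 0, 0], [0, 0, 0], [0, 0, 0], [0, 0, 0], [0, 0, 0], [0, 0, 0], [0, 0, 0]]' --twist '[[0, 0, 0], [0, 0, 0], [0, 0, 0], [0, 0, 0], [0, 0, 0], [0, 0, 0], [0, 0, 0], [0, 0, 0]]' --claw '[0.06, 0.06, 0.06, 0.06, 0.06, 0.06, 0.06, 0.06]'

```text
time: 74.82
position: [496.0, 0.3, 221.4]
ee_rot: [0.038, 0.999, 0.0, -0.0]
ft_force: [0.1, -0.1, -0.1]
finger_gap: 60.3
```

```bash
python3 -c "
from bench import job
print(job.job_done())"
```

```text
the job is handed in; nothing more can be done
None
```

The carrier is built and I handed the job in at about 75 s of the 208 s allowed; no verdict comes back. The round tray is on the base with both round cassettes loaded. The square tray is on top of it with both square cassettes loaded, and the cover is on top. I did not move the bottle, jar, dish or the red and purple look-alikes.

- **Cover height and level:** after removing each camera's height offset measured on the base plate, the cover's top face reads about 118 mm from both cameras, which is the nominal height. Its slope is under 3 mrad.
- **Trays and cassettes:** the square tray, the cover and all four cassettes stopped within 1 mm of their nominal seated height as I set them down. The cassette tops then read at the right height from both cameras.
- **Round tray:** it first came down tilted on a corner-guide flare by about 40 mrad. I regrasped it, shifted it about 2 mm and reseated it. It then read level along its length and sits near the +x end of its play.
- **Check that disagreed:** the depth fits of the tray tops across their width were noisy, and for the round tray the two cameras gave opposite signs. For those I relied on the seated heights, the pictures and the level cover on top.
- **Near miss:** while squeezing one square cassette, the gripper body came close to a post of the stack. I saw no contact force there.

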